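Hang washed parts and the wash basket on the drain rack

ROBOT

A 6-joint arm with a two-finger parallel gripper is mounted at the origin on the work surface. World frame = base frame: x ahead of the robot, y to its left, z up, the work surface at z = 0. Lengths are in m, angles in rad, forces in N, time in s.
With the tool pointing down it reaches from about 0.25 to 0.775 m from the base axis. Payload 4 kg.
Tool frame: the origin (TCP) lies at the very end of the fingers, on their centre line; the grasp point (between the pads) lies ctrl.pinch_z behind it (ctrl.pinch_z is the distance from the TCP to the grasp point, in m); z points along the fingers, y is the direction in which the jaws open and shut (so a half turn about z gives the same grasp; the last joint's range is limited). The gripper opens to 94 mm and grips with 3 to 60 N. Pads are 16 mm wide; open, the fingers measure 119 mm over their backs; the gripper's body (75 mm by 177 mm) begins 78 mm behind the grasp point.
Start: joints at [1.133, 0.087, 1.371, -0, 1.684, -0.103], TCP at [0.181, 0.519, 0.206] pointing down, gripper open.
Joint ranges: [-3.1, 3.1], [-0.76, 2.03], [0.27, 2.55], [-1.08, 4.22], [0.17, 2.65], [-2.57, 2.57]. Speed limits (rad/s): [2.79, 2.79, 3.14, 3.14, 3.14, 3.14].

INTERFACE

Orientations are given as a rotation vector (axis times angle).
In Python, from bench import ctrl gives the robot as it stands.
- The arm moves only by the tool carry_out, never from a script. Its argument "commands" is a list of rows, each a list of 3 entries, a list of its own where there are three numbers: the shift along the tool's x, y, z each as a share of 0.1 m, from -1 to 1, then the turn, a rotation vector about the tool's x, y, z each as a share of 2 pi rad, from -1 to 1, then the opening, from 0 (shut) to 1 (fully open). In form: [[[dx, dy, dz], [ax, ay, az], claw], ...]. A call has 1 to 8 rows; each row shifts and turns the pose as measured when the row begins, along the tool's axes as they then stand; what a row does not reach is not made up. A row lasts 1/10 s, in which the tool goes at most 50 mm and 8.59 degrees, less where a joint would pass 70% of its speed; a pose out of reach is approached as far as the arm can. A call with a number of a shift or a turn outside -1 to 1 is refused whole. A call with a gripper value outside its range is refused whole. The fingers move at their own pace and stop on an object; the grip force is fixed at half the most. Time passes only in rows, so rows that do not move let the fingers close. It gives the time, the measured TCP pose, the force and the opening at its end, in the units of the state.
- ctrl.get_state(): the state, without advancing time (a new reading comes with each control period).
- ctrl.capture(name): name is "scene" or "side" or "wrist"; returns the picture (384x512x3 uint8, red, green, blue); there is no depth.
- ctrl.camera_info(name): a dict with "camera_matrix" (3x3 intrinsics, pixels), "R" (3x3) and "t" (3): a world point X has camera coordinates R X + t. Camera axes: x right, y down, z forward; pixel columns grow to the right and rows downward; lengths in m; the calibration is good to about 2 mm. A picture is of the moment at which its call begins: read the wrist's pose just before it. camera_info takes no time and is no camera call; for the wrist camera it gives the pose at the moment of the call.
- ctrl.sign_off(): hands the job in, once; it reports no verdict.
The state is a dict: "clock": time; "q": joint angles; "joint_velocities": joint speeds; "joint_torque": joint torques, N m; "ee_pos": TCP position; "tool_rot": TCP orientation; "ft_force": force on the tool from outside, world axes, zero at the start; "wrist_torque": the same for the moment, N m; "grip_width": finger opening in m.
Only numpy, scipy, OpenCV 4.12 (cv2) and the standard library are available. Lean on these libraries where they do the work, as an engineer would, in place of code of your own. Each camera call takes 0.05 s, during which the arm holds its last target.

TASK

These machine parts have just come out of the parts washer and must drain. Hang every ring-shaped part that lies on the bench (bearing, gear, pulley, spacer, hub nut; not all may be there) on the slanted pegs of the drain rack, one part to a peg and slid right down against the board, and hang the empty wash basket by its handle on the rack's double hook so that it hangs level and still. Leave the spray can, the brush and the wrench where they are.

Things in the scene. Friction and masses are not known exactly. Their poses are not given: they have to be found in the camera images.
- bearing_center (a point): Washed part: open ball bearing of bright steel, outer diameter 66, bore 36, 26 thick (mm), same both ways up; at the start it lies flat on the bench if it is there at all (None when absent). The point is the centre of its bore, half-way up; its z axis is the bore's axis. 0.13 to 0.5 kg.
- gear_center (a point): Washed part: toothed gear wheel of dark steel, outer diameter 62, bore 28, 28 thick (mm), same both ways up; at the start it lies flat on the bench if it is there at all (None when absent). The point is the centre of its bore, half-way up; its z axis is the bore's axis. 0.13 to 0.5 kg.
- pulley_center (a point): Washed part: grooved belt pulley of aluminium, outer diameter 59, bore 27, 30 thick (mm), same both ways up; at the start it lies flat on the bench if it is there at all (None when absent). The point is the centre of its bore, half-way up; its z axis is the bore's axis. 0.13 to 0.5 kg.
- spacer_center (a point): Washed part: plain spacer ring of bright steel with four small holes in each face, outer diameter 64, bore 32, 22 thick (mm), same both ways up; at the start it lies flat on the bench if it is there at all (None when absent). The point is the centre of its bore, half-way up; its z axis is the bore's axis. 0.13 to 0.5 kg.
- hub_nut_center (a point): Washed part: large six-sided hub nut of steel, 58 across its flats and 67 over its corners, six-sided bore 34 across, 24 thick; its x axis points at one of the flats (mm), same both ways up; at the start it lies flat on the bench if it is there at all (None when absent). The point is the centre of its bore, half-way up; its z axis is the bore's axis. 0.13 to 0.5 kg.
- peg1_seat (a point): The first from the left, as the robot sees it, of the drain rack's row of five straight steel pegs: diameter 14, round tip, standing 60 mm out of the sloping board. The point is on the peg's axis, 13 mm out from the board. z axis: along the peg, outwards (50 degrees above level, towards the rack's front); x axis: up the slope of the board; y axis: along the row.
- peg2_seat (a point): The second from the left, as the robot sees it, of the drain rack's row of five straight steel pegs: diameter 14, round tip, standing 60 mm out of the sloping board. The point is on the peg's axis, 13 mm out from the board. z axis: along the peg, outwards (50 degrees above level, towards the rack's front); x axis: up the slope of the board; y axis: along the row.
- peg3_seat (a point): The third from the left, as the robot sees it, of the drain rack's row of five straight steel pegs: diameter 14, round tip, standing 60 mm out of the sloping board. The point is on the peg's axis, 13 mm out from the board. z axis: along the peg, outwards (50 degrees above level, towards the rack's front); x axis: up the slope of the board; y axis: along the row.
- peg4_seat (a point): The fourth from the left, as the robot sees it, of the drain rack's row of five straight steel pegs: diameter 14, round tip, standing 60 mm out of the sloping board. The point is on the peg's axis, 13 mm out from the board. z axis: along the peg, outwards (50 degrees above level, towards the rack's front); x axis: up the slope of the board; y axis: along the row.
- peg5_seat (a point): The fifth from the left, as the robot sees it, of the drain rack's row of five straight steel pegs: diameter 14, round tip, standing 60 mm out of the sloping board. The point is on the peg's axis, 13 mm out from the board. z axis: along the peg, outwards (50 degrees above level, towards the rack's front); x axis: up the slope of the board; y axis: along the row.
- rack: The fixed drain rack: a perforated steel board, 430 wide and 150 up the slope, that rises at 40 degrees away from its front; front edge 44 above the bench, with a 13 mm lip; top edge 140. The pegs stand square to it, 88 apart, 72 up from the front edge, their roots 90 above the bench over the line x = 0. The hook's post stands at its left end. x axis level, from front to back, y to the left, z up.
- hook_seat (a point): Double hook on a post at the left end of the rack: two prongs of 10 mm rod, 76 apart, come forward from a cross plate (top 249 high), dip to a hollow 62 mm out from it, then turn up 32 mm to tips 28 mm farther out. The point is where the middle of a hung handle bar lies: between the prongs, over the hollow, 231 above the bench. x axis level, towards the post; y along the hung handle; z up.
- basket_grip (a point): Empty steel wash basket, 110 by 150, 60 high, 0.28 to 0.42 kg, with a fixed bow handle of 10 mm round bar over its middle. The point is the middle of the handle's top bar, 150 above the basket's underside; y axis along the bar (straight for 116), z up. Under the bar the bow is open, 85 high and 136 wide, down to the rim; it rises from the middles of the 110 sides.
- spray_can: Bystander: grey spray can, 66 diameter, 190 high, standing; origin at its underside.
- brush: Bystander: parts-cleaning brush lying on the bench.
- wrench: Bystander: wrench lying on the bench.
- bearing: The same bearing: origin at the centre of one face, z along its bore; None when absent.
- gear: The same gear: origin at the centre of one face, z along its bore; None when absent.
- pulley: The same pulley: origin at the centre of one face, z along its bore; None when absent.
- spacer: The same spacer: origin at the centre of one face, z along its bore; None when absent.
- hub_nut: The same hub nut: origin at the centre of one face, z along its bore; None when absent.
- basket: The same wash basket: origin at the centre of its underside.
Mind the look-alikes: they are no part of the job. What is shaped like the pulley but purple or red is not meant.

How it is judged:
By the outcome, as a careful person would: the job done as asked, in the order asked, and still so for the second after the job is handed in, with the robot touching nothing.
Of bearing, gear, pulley, spacer, hub_nut only 3 to 5 are there at a start; the rules pass over those that are not, and their reading is None.
At some moment in a run one of bearing, gear, pulley, spacer, hub_nut, basket may be knocked a few centimetres aside while the robot is not near it.
Once in a run the grip may slacken for a moment while it holds something.
It also fails if it takes over 210 s, if anything falls off the work surface, if the arm or the gripper's body presses on something with over 40 N, if the wrist force passes 120 N, or if a joint passes its speed limit or range.

## Working session

There is one attempt and no reset: what is moved stays moved. The work goes in short steps, Python scripts to look and compute and a tool call to move; the robot and the scene stay as the last step left them, time stands still between calls to the robot, and variables do not carry over. Pictures are saved under pics/ and viewed, and the job is handed in when it is done.

Besides the shell and the picture viewer there is one more tool, called after "Request:" as name(argument=value, ...) on one line, values as JSON. carry_out: Moves the arm, as the interface text tells. Its arguments: {"type":"object","properties":{"commands":{"type":"array","items":{"type":"array"}}},"required":["commands"]}

```bash
ls -la; mkdir -p pics; python3 - <<'E'
from bench import ctrl
import cv2,numpy as np
print(ctrl.get_state(),ctrl.pinch_z)
for n in ["scene","side","wrist"]:
    i=ctrl.camera_info(n);print(n,i)
    im=ctrl.capture(n);cv2.imwrite(f"pics/{n}0.png",im[:,:,::-1])
E
```

```text
total 12
drwxr-xr-x  3 agent agent 4096 Dec  6 05:18 .
drwxr-xr-x 23 root  root  4096 Dec  6 05:18 ..
drwxr-xr-x  2 agent agent 4096 Dec  6 05:18 pics
{'clock': 0.0, 'q': array([ 1.13294337e+00,  8.79353773e-02,  1.37225497e+00,  5.99269325e-06,
        1.68360795e+00, -1.03081687e-01]), 'joint_velocities': array([-0.00160614, -0.00147411,  0.00073179, -0.00053913,  0.00103698,
        0.00095994]), 'joint_torque': array([ 6.37043577e-04, -3.40203989e+01, -3.02421463e+01,  7.16871978e-02,
        3.34886648e-02, -2.11696506e-04]), 'ee_pos': array([0.18045978, 0.51896258, 0.20431456]), 'tool_rot': array([-0.52330488, -3.09709652,  0.00333554]), 'ft_force': array([-0.42769146, -0.43097513,  0.16850006]), 'wrist_torque': array([0.05344872, 0.02560825, 0.03209335]), 'grip_width': 0.09412262992579082} 0.0188
scene {'camera_matrix': array([[357.87506825,   0.        , 254.45062753],
       [  0.        , 357.87506825, 191.34482825],
       [  0.        ,   0.        ,   1.        ]]), 'R': array([[-0.16802729,  0.98576603,  0.00567111],
       [ 0.7461937 ,  0.13094646, -0.65272351],
     
[... 159 characters left out ...]
2.82855601],
       [  0.        , 402.12276666, 191.19099934],
       [  0.        ,   0.        ,   1.        ]]), 'R': array([[-0.98433129, -0.17530052, -0.0190168 ],
       [-0.08386603,  0.5603082 , -0.82402743],
       [ 0.1551077 , -0.80952112, -0.56623066]]), 't': array([0.48479023, 0.19960681, 0.91541158])}
wrist {'camera_matrix': array([[276.1737572 ,   0.        , 250.22037451],
       [  0.        , 276.1737572 , 186.1975369 ],
       [  0.        ,   0.        ,   1.        ]]), 'R': array([[ 0.32783981,  0.9447323 , -0.00139177],
       [ 0.91488246, -0.31711327,  0.24985847],
       [ 0.23560802, -0.08318685, -0.96828137]]), 't': array([-0.54989331, -0.02551496,  0.39049938])}
```

View pics/scene0.png

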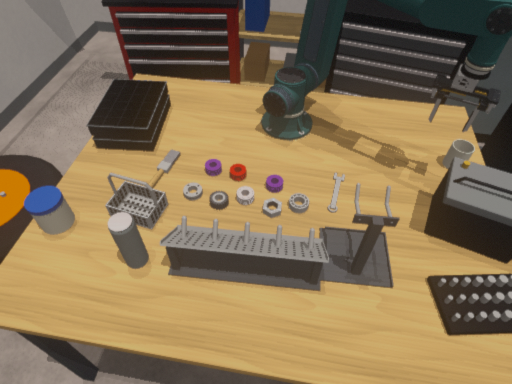

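View pics/side0.png

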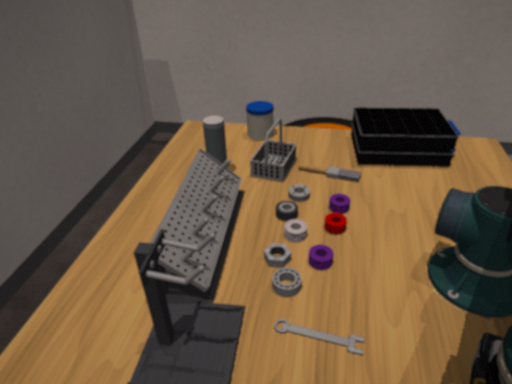

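View pics/wrist0.png

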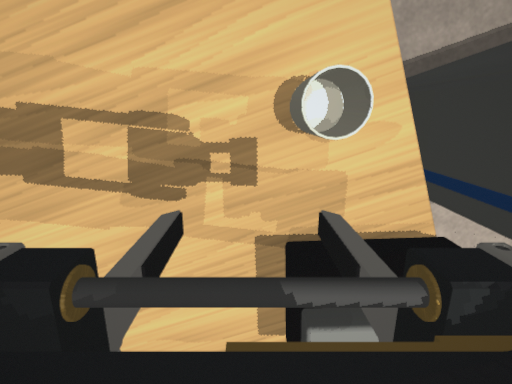

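The scene view shows five candidate rings: spacer (193,191), gear (219,200), pulley (245,196), nut (272,208) and bearing (298,203). The look-alikes are purple (214,167), red (238,172) and purple (275,183), and I'm leaving those alone. The rack pegs run from x=183 to x=312 px, the hook is at about (375,200) and the basket at (137,200). Next I'll enlarge to confirm and measure.

```bash
cat > h.py <<'E'
from bench import ctrl
import cv2,numpy as np
from scipy.spatial.transform import Rotation as Ro
def ray(info,u,v):
    K=info["camera_matrix"];R=info["R"];t=np.asarray(info["t"])
    d=R.T@np.linalg.inv(K)@np.array([u,v,1.]); return -R.T@t, d/np.linalg.norm(d)
def onz(info,u,v,z):
    o,d=ray(info,u,v); return o+d*(z-o[2])/d[2]
def tri(i1,p1,i2,p2):
    o1,d1=ray(i1,*p1);o2,d2=ray(i2,*p2)
    A=np.stack([d1,-d2],1);s=np.linalg.lstsq(A,o2-o1,rcond=None)[0]
    a=o1+d1*s[0];b=o2+d2*s[1];return (a+b)/2,np.linalg.norm(a-b)
def proj(i,X):
    c=i["R"]@np.asarray(X)+i["t"];c=i["camera_matrix"]@c;return c[:2]/c[2]
def crop(im,x0,y0,x1,y1,s,name):
    c=cv2.resize(im[y0:y1,x0:x1,::-1],None,fx=s,fy=s,interpolation=cv2.INTER_CUBIC);cv2.imwrite(name,c)
def down(yaw): # tool z down, tool y direction at angle yaw in world
    y=np.array([np.cos(yaw),np.sin(yaw),0]);z=np.array([0,0,-1.]);return np.stack([np.cross(y,z),y,z],1)
def plan(p,R,maxmm=45,maxdeg=8.0):
    s=ctrl.get_state();p0=s["ee_pos"];R0=Ro.from_rotvec(s["tool_rot"]);R1=Ro.from_matrix(R)
    rv=(R0.inv()*R1).as_rotvec();d=np.asarray(p)-p0
    n=int(np.ceil(max(np.linalg.norm(d)*1e3/maxmm,np.degrees(np.linalg.norm(rv))/maxdeg,1)))
    print("from",p0.round(4),"dist",np.linalg.norm(d).round(4),"ang",np.degrees(np.linalg.norm(rv)).round(2),"rows",n)
    for k in range(n):
        Rk=R0*Ro.from_rotvec(rv*k/n)
        print([[round(float(x),3) for x in Rk.inv().apply(d/n)/0.1],[round(float(x),4) for x in rv/n/(2*np.pi)]])
def st():
    s=ctrl.get_state();R=Ro.from_rotvec(s["tool_rot"]).as_matrix()
    print("t",round(s["clock"],2),"p",s["ee_pos"].round(4),"z",R[:,2].round(3),"y",R[:,1].round(3),"F",s["ft_force"].round(1),"w",round(s["grip_width"],4));return s,R
E
python3 - <<'E'
from h import *
a=cv2.imread("pics/scene0.png")[:,:,::-1];b=cv2.imread("pics/side0.png")[:,:,::-1]
crop(a,150,140,410,290,3,"pics/sc_c.png");crop(b,140,110,400,310,3,"pics/si_c.png")
i=ctrl.camera_info("scene")
for n,u,v in [("spacer",193,191),("gear",219,200),("pulley",245,196),("nut",272,208),("bearing",298,203)]: print(n,onz(i,u,v,.024).round(3))
E
```

```text
spacer [ 0.442 -0.267  0.024]
gear [ 0.465 -0.172  0.024]
pulley [ 0.434 -0.092  0.024]
nut [0.468 0.003 0.024]
bearing [0.433 0.084 0.024]
```

View pics/sc_c.png

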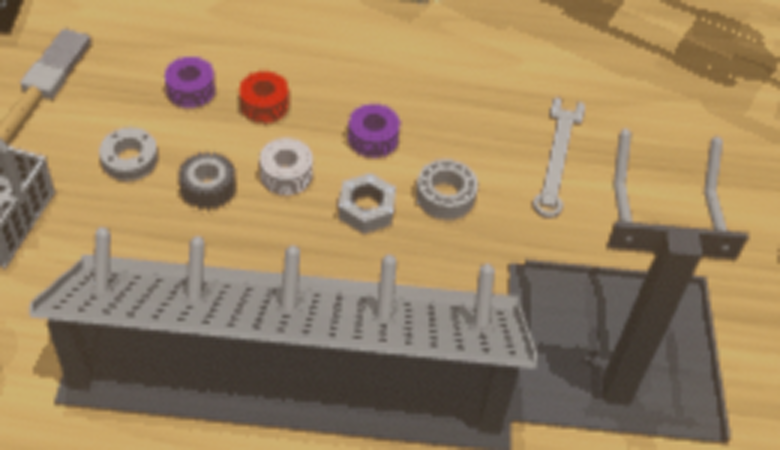

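View pics/si_c.png

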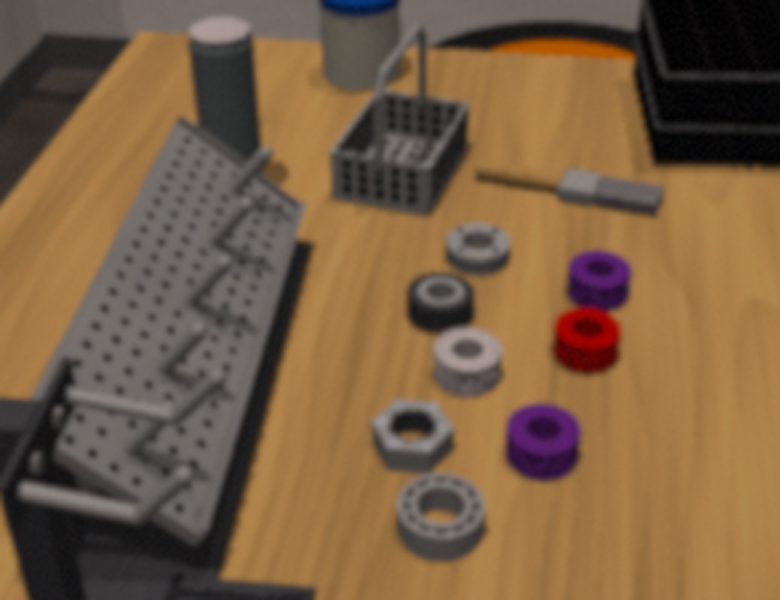

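```bash
python3 - <<'E'
from h import *
s,R=st()
i=ctrl.camera_info("wrist");c=-i["R"].T@i["t"]
print("cam in tool",R.T@(c-s["ee_pos"]),"\ncam axes in tool\n",R.T@i["R"].T)
i=ctrl.camera_info("scene")
T=[(312.3,228.7),(279.3,225.7),(247.3,222.7),(215.3,219.3),(184,216.7)]
P=[onz(i,u,v+1,.134) for u,v in T];print(np.array(P).round(3), np.diff(P,axis=0).round(3))
plan([0.33,-0.08,0.33],down(0+np.pi/2))
plan([0.33,-0.08,0.33],down(-np.pi/2))
E
```

```text
t 0.15 p [0.1805 0.5191 0.2046] z [-0.001 -0.002 -1.   ] y [ 0.329  0.944 -0.002] F [ 0.9 -0.3 -1.3] w 0.094
cam in tool [ 0.07328377  0.00051778 -0.17927413] 
cam axes in tool
 [[ 7.63436118e-04 -9.68234841e-01 -2.50041415e-01]
 [ 9.99999540e-01  5.94123283e-04  7.52614941e-04]
 [-5.80152581e-04 -2.50041874e-01  9.68234850e-01]]
[[ 0.609  0.127  0.134]
 [ 0.614  0.038  0.134]
 [ 0.62  -0.049  0.134]
 [ 0.623 -0.137  0.134]
 [ 0.63  -0.224  0.134]] [[ 0.006 -0.089  0.   ]
 [ 0.005 -0.087 -0.   ]
 [ 0.004 -0.088  0.   ]
 [ 0.006 -0.087  0.   ]]
from [0.1805 0.5191 0.2046] dist 0.63 ang 19.18 rows 15
[[-0.225, -0.345, -0.083], [-0.0, -0.0, -0.0036]]
[[-0.218, -0.35, -0.083], [-0.0, -0.0, -0.0036]]
[[-0.21, -0.354, -0.083], [-0.0, -0.0, -0.0036]]
[[-0.202, -0.359, -0.083], [-0.0, -0.0, -0.0036]]
[[-0.194, -0.363, -0.083], [-0.0, -0.0, -0.0036]]
[[-0.186, -0.368, -0.083], [-0.0, -0.0, -0.0036]]
[[-0.177, -0.372, -0.083], [-0.0, -0.0, -0.0036]]
[[-0.169, -0.375, -0.083], [-0.0, -0.0, -0.0036]]
[[-0.161, -0.379, -0.083], [-0.0, -0.0, -0.0036]]
[[-0.152, -0.383, -0.083], [-0.0, -0.0, -0.003
[... 584 characters left out ...]
.0, 0.0213]]
[[-0.289, -0.055, -0.06], [-0.0, 0.0, 0.0213]]
[[-0.294, -0.017, -0.06], [-0.0, 0.0, 0.0213]]
[[-0.293, 0.023, -0.06], [-0.0, 0.0, 0.0213]]
[[-0.288, 0.062, -0.06], [-0.0, 0.0, 0.0213]]
[[-0.277, 0.099, -0.06], [-0.0, 0.0, 0.0213]]
[[-0.261, 0.135, -0.06], [-0.0, 0.0, 0.0213]]
[[-0.241, 0.169, -0.06], [-0.0, 0.0, 0.0213]]
[[-0.216, 0.2, -0.06], [-0.0, 0.0, 0.0213]]
[[-0.187, 0.227, -0.06], [-0.0, 0.0, 0.0213]]
[[-0.156, 0.249, -0.06], [-0.0, 0.0, 0.0213]]
[[-0.121, 0.268, -0.06], [-0.0, 0.0, 0.0213]]
[[-0.084, 0.282, -0.06], [-0.0, 0.0, 0.0213]]
[[-0.046, 0.29, -0.06], [-0.0, 0.0, 0.0213]]
[[-0.007, 0.294, -0.06], [-0.0, 0.0, 0.0213]]
[[0.033, 0.292, -0.06], [-0.0, 0.0, 0.0213]]
```

```bash
python3 - <<'E'
from h import *
plan([0.50,-0.08,0.36],down(np.pi/2))
E
```

```text
from [0.1805 0.5191 0.2046] dist 0.6965 ang 19.18 rows 16
[[-0.312, -0.288, -0.097], [-0.0, -0.0, -0.0033]]
[[-0.305, -0.295, -0.097], [-0.0, -0.0, -0.0033]]
[[-0.299, -0.301, -0.097], [-0.0, -0.0, -0.0033]]
[[-0.293, -0.307, -0.097], [-0.0, -0.0, -0.0033]]
[[-0.286, -0.313, -0.097], [-0.0, -0.0, -0.0033]]
[[-0.28, -0.319, -0.097], [-0.0, -0.0, -0.0033]]
[[-0.273, -0.325, -0.097], [-0.0, -0.0, -0.0033]]
[[-0.266, -0.331, -0.097], [-0.0, -0.0, -0.0033]]
[[-0.259, -0.336, -0.097], [-0.0, -0.0, -0.0033]]
[[-0.252, -0.341, -0.097], [-0.0, -0.0, -0.0033]]
[[-0.245, -0.347, -0.097], [-0.0, -0.0, -0.0033]]
[[-0.238, -0.352, -0.097], [-0.0, -0.0, -0.0033]]
[[-0.23, -0.356, -0.097], [-0.0, -0.0, -0.0033]]
[[-0.223, -0.361, -0.097], [-0.0, -0.0, -0.0033]]
[[-0.215, -0.366, -0.097], [-0.0, -0.0, -0.0033]]
[[-0.207, -0.37, -0.097], [-0.0, -0.0, -0.0033]]
```

Request:
carry_out(commands=[[[-0.25, -0.25, -0.25], [0, 0, -0.0033], 1], [[-0.25, -0.25, -0.25], [0, 0, -0.0033], 1], [[-0.25, -0.3, -0.25], [0, 0, -0.0033], 1], [[-0.25, -0.3, -0.25], [0, 0, -0.0033], 1], [[-0.25, -0.3, -0.25], [0, 0, -0.0033], 1], [[-0.25, -0.3, -0.2], [0, 0, -0.0033], 1], [[-0.25, -0.35, -0.1], [0, 0, -0.0033], 1], [[-0.25, -0.35, -0.1], [0, 0, -0.0033], 1]])

```text
clock: 0.95
ee_pos: [0.3154, 0.2291, 0.3702]
tool_rot: [-0.236, -3.127, 0.023]
ft_force: [1.2, 0.4, 0.7]
grip_width: 0.0939
```

Request:
carry_out(commands=[[[-0.25, -0.35, 0], [0, 0, -0.0033], 1], [[-0.25, -0.35, 0], [0, 0, -0.0033], 1], [[-0.25, -0.35, 0], [0, 0, -0.0033], 1], [[-0.25, -0.35, 0], [0, 0, -0.0033], 1], [[-0.2, -0.35, 0], [0, 0, -0.0033], 1], [[-0.2, -0.35, 0], [0, 0, -0.0033], 1], [[-0.2, -0.35, 0], [0, 0, -0.0033], 1], [[-0.2, -0.35, 0], [0, 0, -0.0033], 1]])

```text
clock: 1.75
ee_pos: [0.4769, -0.0778, 0.3752]
tool_rot: [0.033, -3.141, 0.017]
ft_force: [-0.3, 0.2, -0.5]
grip_width: 0.0939
```

```bash
python3 - <<'E'
from h import *
st()
plan([0.50,-0.08,0.36],down(np.pi/2))
E
```

```text
t 1.75 p [ 0.4769 -0.0778  0.3752] z [-0.    -0.011 -1.   ] y [-0.021  1.    -0.011] F [-0.3  0.2 -0.5] w 0.0939
from [ 0.4769 -0.0778  0.3752] dist 0.0278 ang 1.37 rows 1
[[-0.231, -0.025, 0.153], [-0.0018, -0.0001, 0.0034]]
```

Request:
carry_out(commands=[[[-0.23, -0.02, 0.1], [-0.0018, 0, 0.0034], 1], [[0, 0, 0], [0, 0, 0], 1], [[0, 0, 0], [0, 0, 0], 1]])

```text
clock: 2.05
ee_pos: [0.5013, -0.0848, 0.362]
tool_rot: [-0.013, -3.135, -0.001]
ft_force: [0.2, 0.1, 0.9]
grip_width: 0.0937
```

```bash
python3 - <<'E'
from h import *
st()
im=ctrl.capture("wrist");cv2.imwrite("pics/w1.png",im[:,:,::-1])
i=ctrl.camera_info("wrist");np.savez("w1.npz",**i)
E
```

```text
t 2.05 p [ 0.5013 -0.0848  0.362 ] z [-0.006  0.001 -1.   ] y [0.008 1.    0.001] F [0.2 0.1 0.9] w 0.0937
```

View pics/w1.png

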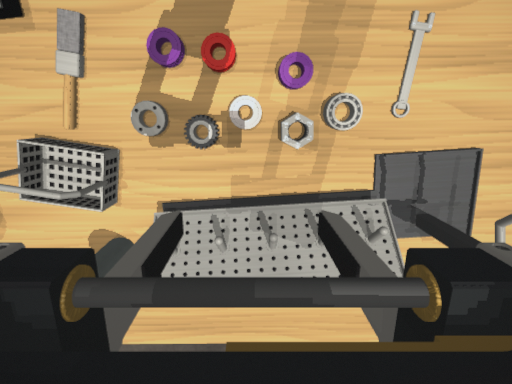

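The wrist view confirms which is which: spacer with four holes (149,118), gear with teeth (202,131), pulley in pale aluminium (245,112), nut with six sides (297,130), bearing with balls (343,112). The purple and red ones are at y<75. I'll enlarge to get centres.

```bash
python3 - <<'E'
from h import *
im=cv2.imread("pics/w1.png")[:,:,::-1]
crop(im,125,80,375,160,3.2,"pics/w1c.png")
i=dict(np.load("w1.npz"))
hsv=cv2.cvtColor(np.ascontiguousarray(im),cv2.COLOR_RGB2HSV)
m=((hsv[:,:,1]<60)).astype(np.uint8)*255
cv2.imwrite("pics/w1m.png",m)
cs,_=cv2.findContours(m[:160],cv2.RETR_EXTERNAL,cv2.CHAIN_APPROX_NONE)
for c in cs:
    if cv2.contourArea(c)>400:
        e=cv2.fitEllipse(c);M=cv2.moments(c)
        print(np.round(e[0],1),np.round(e[1],1),cv2.contourArea(c),onz(i,*e[0],.013).round(4))
E
```

```text
[467.1 153.9] [  9.6 181.1] 811.0 [0.5015 0.333  0.013 ]
[ 54.  149.9] [ 20.2 124.8] 1665.5 [ 0.4881 -0.4574  0.013 ]
[201.2 131.1] [31.4 32.8] 792.5 [ 0.4549 -0.1749  0.013 ]
[296.6 130.4] [32.8 33.6] 854.0 [0.4548 0.0043 0.013 ]
[148.9 117.9] [33.6 37.2] 980.5 [ 0.43   -0.2707  0.013 ]
[245.  111.7] [31.8 33.3] 830.0 [ 0.4203 -0.0922  0.013 ]
[342.7 111.1] [35.9 39.3] 1108.0 [0.4205 0.0883 0.013 ]
[413.   56.2] [ 20.7 120.1] 1150.5 [0.3277 0.2056 0.013 ]
[69.6 43. ] [29.4 80.3] 1652.5 [ 0.3024 -0.3966  0.013 ]
```

View pics/w1c.png

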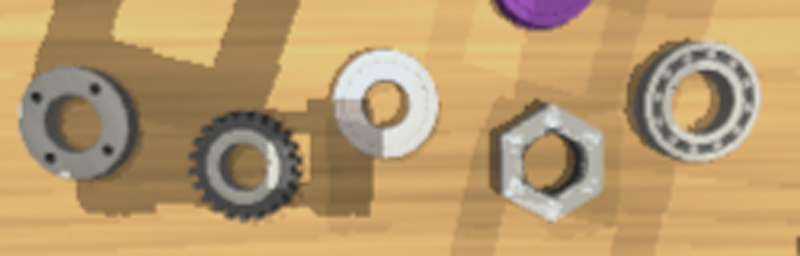

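Request:
carry_out(commands=[[[-0.4, 0.1, 0], [0, 0, 0], 1], [[-0.4, 0.1, 0], [0, 0, 0], 1], [[-0.4, 0.1, 0], [0, 0, 0], 1], [[-0.4, 0, 0], [0, 0, 0], 1], [[-0.3, 0, 0], [0, 0, 0], 1], [[0, 0, 0], [0, 0, 0], 1], [[0, 0, 0], [0, 0, 0], 1], [[0, 0, 0], [0, 0, 0], 1]])

```text
clock: 2.9
ee_pos: [0.69, -0.0456, 0.3675]
tool_rot: [0.006, -3.14, 0.003]
ft_force: [-0.2, 0.2, -0.1]
grip_width: 0.0938
```

```bash
python3 - <<'E'
from h import *
st()
im=ctrl.capture("wrist");cv2.imwrite("pics/w2.png",im[:,:,::-1])
i=ctrl.camera_info("wrist");np.savez("w2.npz",**i)
E
```

```text
t 2.9 p [ 0.69   -0.0456  0.3675] z [-0.002 -0.002 -1.   ] y [-0.004  1.    -0.002] F [-0.2  0.2 -0.1] w 0.0938
```

View pics/w2.png

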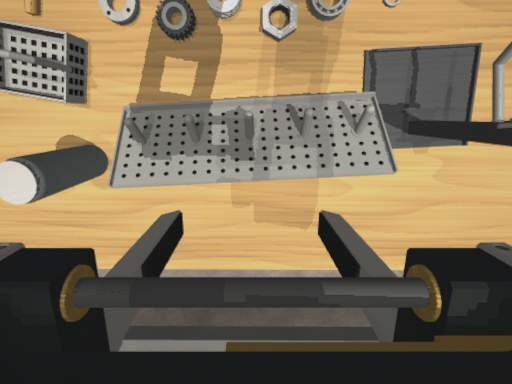

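```bash
python3 - <<'E'
from h import *
im=cv2.imread("pics/w2.png")[:,:,::-1]
crop(im,105,85,405,195,2.6,"pics/w2c.png")
crop(im,400,30,512,160,4.5,"pics/w2d.png")
E
```

```text
(no output)
```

View pics/w2c.png

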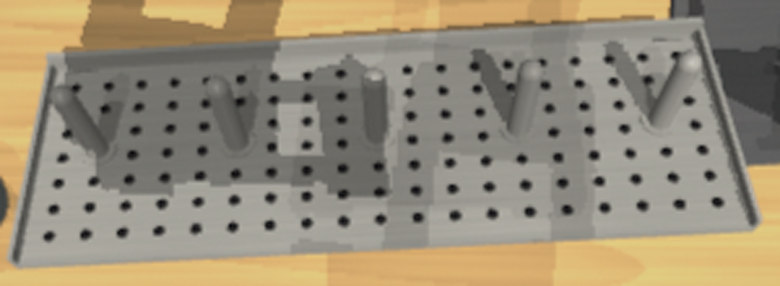

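View pics/w2d.png

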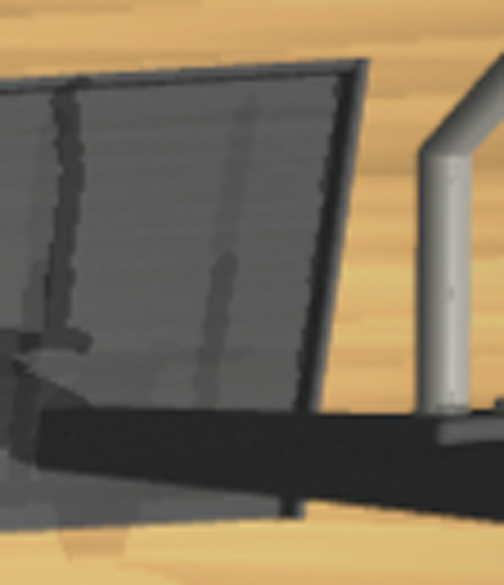

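```bash
python3 - <<'E'
from h import *
i=dict(np.load("w2.npz"));f=lambda p:(p[0]/2.6+105-.3,p[1]/2.6+85-.3)
T=[(690,62),(530,70),(374,76),(217,87),(64,97)]
B=[(655,122),(520,130),(375,138),(240,145),(105,148)]
t=np.array([onz(i,*f(p),.1306) for p in T]);b=np.array([onz(i,*f(p),.090) for p in B])
print(t.round(4),b.round(4),(b-t).round(4))
k=np.arange(5)
for P in(t,b):
  print([np.polyfit(k,P[:,j],1).round(4) for j in (0,1)])
sc=np.array([(312.3,228.7+2),(279.3,225.7+2),(247.3,222.7+2),(215.3,219.3+2),(184,216.7+2)])
j=ctrl.camera_info("scene")
for z in (.1306,):
  s=np.array([onz(j,*p,z) for p in sc]);print("scene",s.round(4))
# triangulate
for p,q in zip(T,sc): print(tri(i,f(p),j,q))
# hook from wrist/scene
E
```

```text
[[ 0.6069  0.1289  0.1306]
 [ 0.6116  0.0397  0.1306]
 [ 0.6152 -0.0478  0.1306]
 [ 0.6216 -0.1363  0.1306]
 [ 0.6275 -0.2233  0.1306]] [[ 0.6422  0.128   0.09  ]
 [ 0.6475  0.0438  0.09  ]
 [ 0.6529 -0.0473  0.09  ]
 [ 0.6576 -0.1326  0.09  ]
 [ 0.6599 -0.218   0.09  ]] [[ 0.0353 -0.0009 -0.0406]
 [ 0.0359  0.004  -0.0406]
 [ 0.0376  0.0005 -0.0406]
 [ 0.036   0.0038 -0.0406]
 [ 0.0324  0.0053 -0.0406]]
[array([0.0051, 0.6063]), array([-0.0881,  0.1284])]
[array([0.0046, 0.6429]), array([-0.0868,  0.1285])]
scene [[ 0.6098  0.1275  0.1306]
 [ 0.6153  0.0387  0.1306]
 [ 0.6205 -0.0485  0.1306]
 [ 0.6244 -0.1371  0.1306]
 [ 0.6306 -0.2243  0.1306]]
(array([0.60730994, 0.12875109, 0.12821116]), np.float64(0.0023873230212073993))
(array([0.61186451, 0.03955234, 0.12633289]), np.float64(0.0021360357475028804))
(array([ 0.61535871, -0.04866348,  0.12346959]), np.float64(0.0017314420646485427))
(array([ 0.62168599, -0.13766665,  0.12663799]), np.float64(0.0008846820939765917))
(array([ 0.62759899, -0.22560033,  0.12600365]), np.float64(0.0006158666932841776))
```

```bash
cat >> h.py <<'E'
PA=np.array([-0.6416,-0.037,0.766]);PA/=np.linalg.norm(PA)
def root(k): return np.array([0.6415+.0053*k,0.1305-.088*k,.090])
def pegR():
    z=-PA;y=np.array([-0.0577,0.998,0]);y-=z*(y@z);y/=np.linalg.norm(y);return np.stack([np.cross(y,z),y,z],1)
E
python3 - <<'E'
from h import *
plan([0.4205,0.0883,0.12],down(np.pi/2))
E
```

```text
from [ 0.6897 -0.0456  0.3685] dist 0.3901 ang 0.23 rows 9
[[0.298, 0.15, 0.276], [-0.0, -0.0, 0.0001]]
[[0.298, 0.15, 0.276], [-0.0, -0.0, 0.0001]]
[[0.299, 0.15, 0.276], [-0.0, -0.0, 0.0001]]
[[0.299, 0.15, 0.276], [-0.0, -0.0, 0.0001]]
[[0.299, 0.15, 0.276], [-0.0, -0.0, 0.0001]]
[[0.299, 0.15, 0.276], [-0.0, -0.0, 0.0001]]
[[0.299, 0.149, 0.276], [-0.0, -0.0, 0.0001]]
[[0.299, 0.149, 0.276], [-0.0, -0.0, 0.0001]]
[[0.299, 0.149, 0.276], [-0.0, -0.0, 0.0001]]
```

Request:
carry_out(commands=[[[0.42, 0.15, 0.1], [0, 0, 0], 1], [[0.42, 0.15, 0.1], [0, 0, 0], 1], [[0.42, 0.15, 0.2], [0, 0, 0], 1], [[0.4, 0.15, 0.25], [0, 0, 0], 1], [[0.35, 0.15, 0.3], [0, 0, 0], 1], [[0.25, 0.15, 0.35], [0, 0, 0], 1], [[0.2, 0.15, 0.4], [0, 0, 0], 1], [[0.1, 0.1, 0.4], [0, 0, 0], 1]])

```text
clock: 3.75
ee_pos: [0.4236, 0.0686, 0.1596]
tool_rot: [0.003, 3.112, -0.004]
ft_force: [0.6, -0.2, 0.7]
grip_width: 0.0937
```

Request:
carry_out(commands=[[[0, 0, 0], [0, 0, 0], 1], [[0, 0, 0], [0, 0, 0], 1]])

```text
clock: 3.95
ee_pos: [0.4157, 0.0689, 0.1552]
tool_rot: [-0.0, 3.121, -0.005]
ft_force: [0.8, -0.3, 0.6]
grip_width: 0.0939
```

```bash
python3 - <<'E'
from h import *
st()
plan([0.4205,0.0883,0.1],down(np.pi/2))
im=ctrl.capture("wrist");cv2.imwrite("pics/w3.png",im[:,:,::-1])
i=ctrl.camera_info("wrist");np.savez("w3.npz",**i)
E
```

```text
t 3.95 p [0.4157 0.0689 0.1552] z [ 0.02  -0.003 -1.   ] y [-0.     1.    -0.003] F [ 0.8 -0.3  0.6] w 0.0939
from [0.4157 0.0689 0.1552] dist 0.0587 ang 1.18 rows 2
[[-0.019, 0.098, 0.276], [-0.0003, 0.0016, 0.0]]
[[-0.021, 0.098, 0.276], [-0.0003, 0.0016, 0.0]]
```

View pics/w3.png

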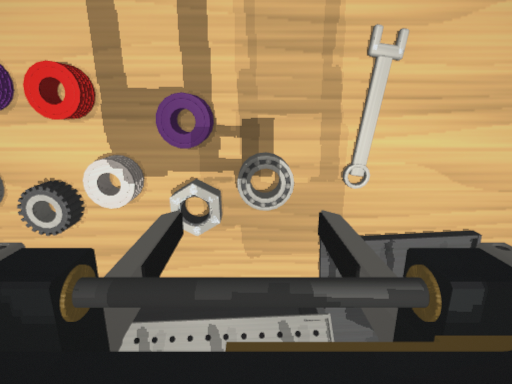

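```bash
cat >> h.py <<'E'
def blob(name,z,near=None,ymax=240):
    """low-saturation blobs in wrist image (in pics/name.png), centre cast on z"""
    im=cv2.imread(f"pics/{name}.png");i=dict(np.load(f"{name}.npz"))
    hsv=cv2.cvtColor(im,cv2.COLOR_BGR2HSV);m=(hsv[:,:,1]<60).astype(np.uint8)*255
    cs,_=cv2.findContours(m[:ymax],cv2.RETR_EXTERNAL,cv2.CHAIN_APPROX_NONE)
    for c in cs:
        if 500<cv2.contourArea(c)<9000:
            e=cv2.fitEllipse(c);print(np.round(e[0],1),np.round(e[1],1),onz(i,*e[0],z).round(4))
E
python3 - <<'E'
from h import *
blob("w3",.013)
i=dict(np.load("w3.npz"));print(onz(i,265,181,.026), onz(i,265,181,.013))
E
```

```text
[385.1 227.4] [ 25.8 185.6] [0.4818 0.2385 0.013 ]
[ 50.3 207.2] [51.2 62.1] [ 0.4556 -0.1767  0.013 ]
[187.5 212.6] [47.1 86.9] [ 0.4624 -0.0081  0.013 ]
[112.8 181. ] [51.3 59.7] [ 0.4222 -0.0953  0.013 ]
[264.9 181.3] [55.5 56.8] [0.4224 0.0869 0.013 ]
[375.3  94.1] [ 33.9 180.9] [0.3231 0.2068 0.013 ]
[0.41858183 0.08637411 0.026     ] [0.42194555 0.08706338 0.013     ]
```

Request:
carry_out(commands=[[[-0.02, 0.1, 0.3], [0, 0.0016, 0], 1], [[-0.02, 0.08, 0.3], [0, 0.0016, 0], 1], [[0, 0, 0.1], [0, 0, 0], 1], [[0, 0, 0], [0, 0, 0], 1], [[0, 0, 0], [0, 0, 0], 1]])

```text
clock: 4.5
ee_pos: [0.4358, 0.0846, 0.1012]
tool_rot: [0.007, 3.11, -0.004]
ft_force: [-0.3, -0.4, -0.3]
grip_width: 0.094
```

```bash
python3 - <<'E'
from h import *
st()
plan([0.421,0.087,0.005],down(np.pi/2))
E
```

```text
t 4.5 p [0.4358 0.0846 0.1012] z [ 0.031 -0.003 -1.   ] y [ 0.005  1.    -0.003] F [-0.3 -0.4 -0.3] w 0.094
from [0.4358 0.0846 0.1012] dist 0.0974 ang 1.83 rows 3
[[0.059, 0.009, 0.319], [-0.0002, 0.0017, -0.0002]]
[[0.056, 0.008, 0.32], [-0.0002, 0.0017, -0.0002]]
[[0.053, 0.008, 0.32], [-0.0002, 0.0017, -0.0002]]
```

Request:
carry_out(commands=[[[0.07, 0.01, 0.25], [0, 0.002, 0], 1], [[0.07, 0.01, 0.2], [0, 0.002, 0], 1], [[0.02, 0, 0.1], [0, 0.001, 0], 1], [[0, 0, 0], [0, 0, 0], 1], [[0, 0, 0], [0, 0, 0], 1]])

```text
clock: 5.0
ee_pos: [0.43, 0.0851, 0.0555]
tool_rot: [0.012, 3.122, -0.004]
ft_force: [-0.0, 0.0, -0.6]
grip_width: 0.0939
```

```bash
python3 - <<'E'
from h import *
st()
plan([0.421,0.087,0.005],down(np.pi/2))
E
```

```text
t 5.0 p [0.43   0.0851 0.0555] z [ 0.02  -0.002 -1.   ] y [ 0.007  1.    -0.002] F [-0.   0.  -0.6] w 0.0939
from [0.43   0.0851 0.0555] dist 0.0513 ang 1.21 rows 2
[[0.05, 0.009, 0.252], [-0.0002, 0.0016, -0.0006]]
[[0.047, 0.009, 0.252], [-0.0002, 0.0016, -0.0006]]
```

Request:
carry_out(commands=[[[0.08, 0.01, 0.2], [0, 0.003, 0], 1], [[0.05, 0.01, 0.2], [0, 0.002, 0], 1], [[0.02, 0, 0.1], [0, 0.001, 0], 1], [[0, 0, 0], [0, 0, 0], 1]])

```text
clock: 5.4
ee_pos: [0.4169, 0.0873, 0.0051]
tool_rot: [-0.012, -3.127, 0.003]
ft_force: [0.3, -0.4, -1.2]
grip_width: 0.094
```

```bash
python3 - <<'E'
from h import *
st()
plan([0.421,0.087,0.005],down(np.pi/2))
E
```

```text
t 5.4 p [0.4169 0.0873 0.0051] z [-0.015 -0.002 -1.   ] y [ 0.008  1.    -0.002] F [ 0.3 -0.4 -1.2] w 0.094
from [0.4169 0.0873 0.0051] dist 0.0041 ang 0.95 rows 1
[[-0.041, -0.002, 0.0], [-0.0003, -0.0023, -0.0012]]
```

Request:
carry_out(commands=[[[-0.04, 0, 0.01], [0, -0.0018, -0.001], 1], [[0, 0, 0], [0, 0, 0], 1], [[0, 0, 0], [0, 0, 0], 1]])

```text
clock: 5.7
ee_pos: [0.422, 0.0873, 0.0046]
tool_rot: [-0.001, -3.14, 0.003]
ft_force: [0.7, -0.5, -0.4]
grip_width: 0.0944
```

Request:
carry_out(commands=[[[0, 0, 0], [0, 0, 0], 0], [[0, 0, 0], [0, 0, 0], 0], [[0, 0, 0], [0, 0, 0], 0], [[0, 0, 0], [0, 0, 0], 0], [[0, 0, 0], [0, 0, 0], 0], [[0, 0, 0], [0, 0, 0], 0]])

```text
clock: 6.3
ee_pos: [0.4234, 0.0871, 0.0062]
tool_rot: [0.001, 3.139, -0.003]
ft_force: [0.6, 0.2, 0.2]
grip_width: 0.065
```

```bash
python3 - <<'E'
from h import *
st()
plan(root(0)+PA*.16,pegR())
E
```

```text
t 6.3 p [0.4234 0.0871 0.0062] z [ 0.002 -0.002 -1.   ] y [ 0.001  1.    -0.002] F [0.6 0.2 0.2] w 0.065
from [0.4234 0.0871 0.0062] dist 0.2394 ang 39.99 rows 6
[[-0.193, 0.062, -0.344], [-0.0006, -0.0184, -0.0015]]
[[-0.232, 0.061, -0.319], [-0.0006, -0.0184, -0.0015]]
[[-0.268, 0.06, -0.289], [-0.0006, -0.0184, -0.0015]]
[[-0.3, 0.058, -0.256], [-0.0006, -0.0184, -0.0015]]
[[-0.328, 0.056, -0.22], [-0.0006, -0.0184, -0.0015]]
[[-0.352, 0.054, -0.18], [-0.0006, -0.0184, -0.0015]]
```

Request:
carry_out(commands=[[[0, 0, -0.3], [0, 0, 0], 0], [[0, 0, -0.3], [0, 0, 0], 0], [[0, 0, -0.3], [0, 0, 0], 0], [[0, 0, 0], [0, 0, 0], 0]])

```text
clock: 6.7
ee_pos: [0.4189, 0.0872, 0.0939]
tool_rot: [-0.001, -3.132, 0.003]
ft_force: [0.1, 0.4, -2.4]
grip_width: 0.0655
```

```bash
python3 - <<'E'
from h import *
st()
i=ctrl.camera_info("scene")
f=lambda x,y:(x/3+150-.33,y/3+140-.33)
for z in (.255,.262):
  for p in [(625,136),(715,143)]: print("tip",z,onz(i,*f(*p),z).round(3))
for p in [(625,220),(717,226)]: print("prong at plate .245",onz(i,*f(*p),.245).round(3))
for p in [(610,228),(745,236)]: print("plate top .249",onz(i,*f(*p),.249).round(3))
for p in [(615,185),(712,190)]: print("hollow .228",onz(i,*f(*p),.228).round(3))
im=ctrl.capture("scene");cv2.imwrite("pics/s1.png",im[:,:,::-1]);crop(im,230,100,430,250,4,"pics/s1c.png")
E
```

```text
t 6.7 p [0.4189 0.0872 0.0939] z [-0.01  -0.002 -1.   ] y [ 0.001  1.    -0.002] F [ 0.1  0.4 -2.4] w 0.0655
tip 0.255 [0.538 0.222 0.255]
tip 0.255 [0.533 0.297 0.255]
tip 0.262 [0.545 0.221 0.262]
tip 0.262 [0.54  0.294 0.262]
prong at plate .245 [0.621 0.223 0.245]
prong at plate .245 [0.614 0.296 0.245]
plate top .249 [0.634 0.21  0.249]
plate top .249 [0.624 0.315 0.249]
hollow .228 [0.571 0.22  0.228]
hollow .228 [0.562 0.3   0.228]
```

View pics/s1c.png

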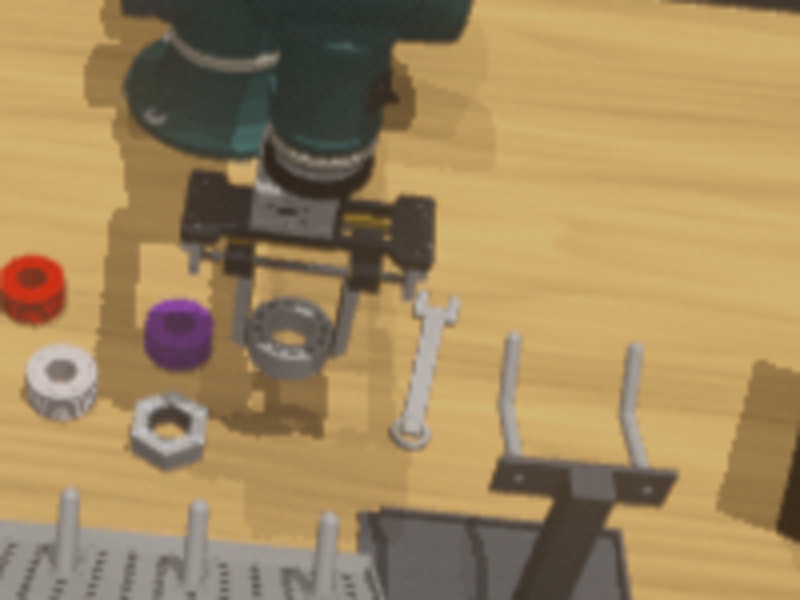

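```bash
python3 - <<'E'
from h import *
s,R=st();print(s["q"].round(2))
plan(root(1)+PA*.12,pegR(),maxmm=40,maxdeg=7)
E
```

```text
t 6.75 p [0.417  0.0871 0.0913] z [-0.014 -0.002 -1.   ] y [ 0.001  1.    -0.003] F [-1.3  0.3 -3.9] w 0.0653
[ 0.07 -0.13  1.81 -0.    1.47 -1.5 ]
from [0.417  0.0871 0.0913] dist 0.1843 ang 40.96 rows 6
[[-0.252, -0.082, -0.155], [-0.0006, -0.0189, -0.0015]]
[[-0.268, -0.084, -0.124], [-0.0006, -0.0189, -0.0015]]
[[-0.28, -0.086, -0.092], [-0.0006, -0.0189, -0.0015]]
[[-0.288, -0.088, -0.058], [-0.0006, -0.0189, -0.0015]]
[[-0.292, -0.091, -0.024], [-0.0006, -0.0189, -0.0015]]
[[-0.292, -0.093, 0.01], [-0.0006, -0.0189, -0.0015]]
```

Request:
carry_out(commands=[[[-0.25, -0.1, -0.25], [0, -0.0195, -0.0015], 0], [[-0.27, -0.1, -0.2], [0, -0.0195, -0.0015], 0], [[-0.28, -0.1, -0.15], [0, -0.0195, -0.0015], 0], [[-0.29, -0.1, -0.1], [0, -0.0195, -0.0015], 0], [[-0.29, -0.1, -0.02], [0, -0.0195, -0.0015], 0], [[-0.2, -0.05, 0], [0, -0.0195, -0.0015], 0], [[0, 0, 0], [0, 0, 0], 0], [[0, 0, 0], [0, 0, 0], 0]])

```text
clock: 7.55
ee_pos: [0.5476, 0.0347, 0.1768]
tool_rot: [-0.075, 2.448, -0.0]
ft_force: [0.1, 1.1, -3.5]
grip_width: 0.0652
```

```bash
python3 - <<'E'
from h import *
s,R=st()
plan(root(1)+PA*.11+R[:,0]*-.002,pegR(),maxmm=40,maxdeg=7)
E
```

```text
t 7.55 p [0.5476 0.0347 0.1768] z [ 0.638  0.019 -0.77 ] y [-0.054  0.998 -0.02 ] F [ 0.1  1.1 -3.5] w 0.0652
from [0.5476 0.0347 0.1768] dist 0.0305 ang 1.19 rows 1
[[-0.226, 0.023, 0.203], [-0.0028, -0.0009, 0.0015]]
```

Request:
carry_out(commands=[[[-0.23, 0.02, 0.2], [-0.0028, -0.0009, 0.0015], 0], [[0, 0, 0], [0, 0, 0], 0], [[0, 0, 0], [0, 0, 0], 0]])

```text
clock: 7.85
ee_pos: [0.5748, 0.0397, 0.1679]
tool_rot: [-0.072, 2.462, 0.03]
ft_force: [0.4, -0.0, -3.4]
grip_width: 0.0652
```

```bash
python3 - <<'E'
from h import *
s,R=st()
plan(root(1)+PA*.08+R[:,0]*-.002,pegR(),maxmm=40,maxdeg=7)
for n in ("wrist","scene"):
  im=ctrl.capture(n);cv2.imwrite(f"pics/b_{n}.png",im[:,:,::-1])
  if n=="scene": crop(im,200,120,400,270,4,"pics/b_sc.png")
E
```

```text
t 7.85 p [0.5748 0.0397 0.1679] z [ 0.627  0.04  -0.778] y [-0.06   0.998  0.003] F [ 0.4 -0.  -3.4] w 0.0652
from [0.5748 0.0397 0.1679] dist 0.027 ang 1.11 rows 1
[[-0.076, -0.015, 0.258], [0.0006, -0.003, -0.0001]]
```

View pics/b_wrist.png

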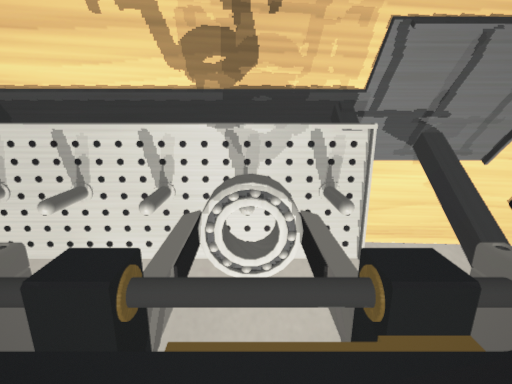

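View pics/b_sc.png

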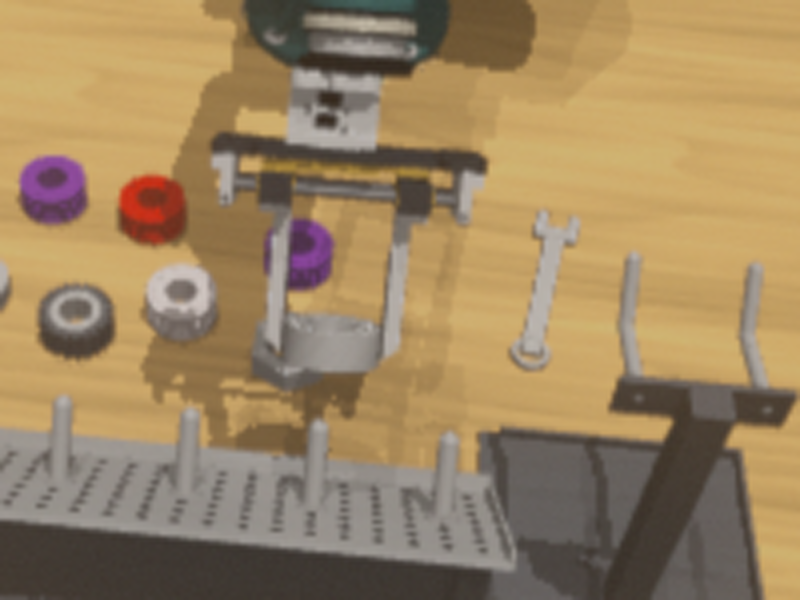

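```bash
python3 - <<'E'
from h import *
i=ctrl.camera_info("wrist")
for k in range(5): print(k+1,proj(i,root(k)+PA*.053).round(1),proj(i,root(k)).round(1))
im=cv2.imread("pics/b_wrist.png")[:,:,::-1];crop(im,0,110,400,290,2,"pics/b_wc.png")
E
```

```text
1 [346.7 205.4] [329.7 190.5]
2 [247.5 205.6] [247.7 190.7]
3 [148.1 205.9] [165.6 190.9]
4 [ 48.5 206.2] [ 83.4 191.1]
5 [-51.2 206.5] [  1.1 191.3]
```

View pics/b_wc.png

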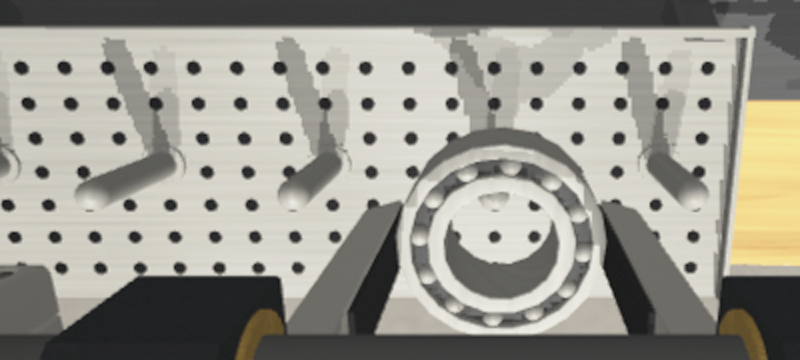

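```bash
sed -i 's/\[0.6415+.0053\*k,0.1305-.088\*k,.090\]/[0.643+.0053*k,0.130-.088*k,.0913]/' h.py; python3 - <<'E'
from h import *
s,R=st()
plan(root(1)+PA*.08+R[:,0]*-.002,pegR(),maxmm=40,maxdeg=7)
E
```

```text
t 7.95 p [0.5751 0.0397 0.1689] z [ 0.629  0.039 -0.777] y [-0.059  0.998  0.003] F [-0.5  0.3 -4.3] w 0.0651
from [0.5751 0.0397 0.1689] dist 0.0279 ang 0.97 rows 1
[[-0.087, -0.02, 0.264], [0.0005, -0.0026, -0.0]]
```

Request:
carry_out(commands=[[[-0.06, -0.02, 0.13], [0, -0.0026, 0], 0], [[-0.03, 0, 0.13], [0, -0.0005, 0], 0], [[0, 0, 0], [0, 0, 0], 0], [[0, 0, 0], [0, 0, 0], 0]])

```text
clock: 8.35
ee_pos: [0.5978, 0.0401, 0.155]
tool_rot: [-0.074, 2.44, 0.03]
ft_force: [-0.4, -0.5, -3.1]
grip_width: 0.0649
```

```bash
python3 - <<'E'
from h import *
s,R=st()
plan(root(1)+PA*.011+R[:,0]*-.002,pegR(),maxmm=40,maxdeg=7)
E
```

```text
t 8.35 p [0.5978 0.0401 0.155 ] z [ 0.643  0.041 -0.765] y [-0.061  0.998  0.002] F [-0.4 -0.5 -3.1] w 0.0649
from [0.5978 0.0401 0.155 ] dist 0.0703 ang 0.27 rows 2
[[0.002, -0.006, 0.351], [0.0003, 0.0002, 0.0001]]
[[0.002, -0.006, 0.351], [0.0003, 0.0002, 0.0001]]
```

Request:
carry_out(commands=[[[0, -0.005, 0.2], [0, 0, 0], 0], [[0, 0, 0.2], [0, 0, 0], 0], [[0, 0, 0.2], [0, 0, 0], 0], [[0, 0, 0], [0, 0, 0], 0], [[0, 0, 0], [0, 0, 0], 0]])

```text
clock: 8.85
ee_pos: [0.6372, 0.0426, 0.1136]
tool_rot: [-0.075, 2.435, 0.029]
ft_force: [0.7, -0.5, -1.7]
grip_width: 0.0649
```

```bash
python3 - <<'E'
from h import *
s,R=st()
plan(root(1)+PA*.011+R[:,0]*-.002,pegR(),maxmm=40,maxdeg=7)
E
```

```text
t 8.85 p [0.6372 0.0426 0.1136] z [ 0.647  0.041 -0.761] y [-0.062  0.998  0.001] F [ 0.7 -0.5 -1.7] w 0.0649
from [0.6372 0.0426 0.1136] dist 0.0138 ang 0.53 rows 1
[[0.04, -0.012, 0.131], [0.0006, 0.0013, 0.0005]]
```

Request:
carry_out(commands=[[[0.04, -0.01, 0.06], [0, 0.001, 0], 0], [[0.02, 0, 0.06], [0, 0, 0], 0], [[0, 0, 0.03], [0, 0, 0], 0], [[0, 0, 0], [0, 0, 0], 0]])

```text
clock: 9.25
ee_pos: [0.6428, 0.0418, 0.101]
tool_rot: [-0.076, 2.437, 0.028]
ft_force: [-0.8, 0.1, -3.6]
grip_width: 0.0655
```

```bash
python3 - <<'E'
from h import *
s,R=st()
plan(root(1)+PA*.009+R[:,0]*-.002,pegR(),maxmm=40,maxdeg=7)
im=ctrl.capture("wrist");cv2.imwrite("pics/b2.png",im[:,:,::-1])
E
```

```text
t 9.25 p [0.6428 0.0418 0.101 ] z [ 0.646  0.041 -0.762] y [-0.062  0.998  0.   ] F [-0.8  0.1 -3.6] w 0.0655
from [0.6428 0.0418 0.101 ] dist 0.0019 ang 0.43 rows 1
[[-0.0, -0.001, 0.019], [0.0005, 0.0009, 0.0005]]
```

View pics/b2.png

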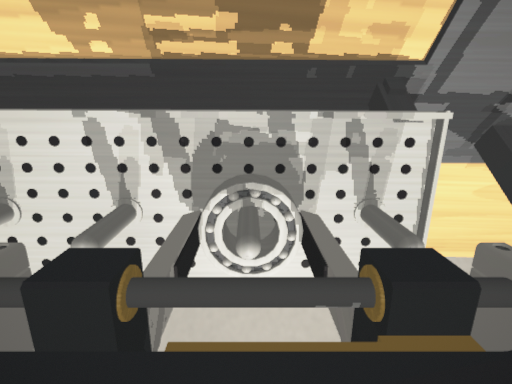

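The wrist view shows peg 2 through the bearing bore at (250,235). Releasing with a small opening.

Request:
carry_out(commands=[[[0, 0, 0], [0, 0, 0], 0.82], [[0, 0, 0], [0, 0, 0], 0.82], [[0, 0, 0], [0, 0, 0], 0.82], [[0, 0, 0], [0, 0, 0], 0.82], [[0, 0, -0.15], [0, 0, 0], 0.82], [[0, 0, -0.25], [0, 0, 0], 0.82], [[0, 0, -0.3], [0, 0, 0], 0.82], [[0, 0, -0.3], [0, 0, 0], 0.82]])

```text
clock: 10.1
ee_pos: [0.58, 0.0374, 0.1833]
tool_rot: [-0.075, 2.427, 0.027]
ft_force: [0.1, -0.4, 0.4]
grip_width: 0.0769
```

```bash
python3 - <<'E'
from h import *
s,R=st()
plan([0.48,0.02,0.22],down(np.pi/2))
im=ctrl.capture("wrist");cv2.imwrite("pics/b3.png",im[:,:,::-1])
im=ctrl.capture("side");crop(im,140,110,400,310,3,"pics/b3s.png")
E
```

```text
t 10.1 p [0.58   0.0374 0.1833] z [ 0.653  0.04  -0.756] y [-0.062  0.998 -0.001] F [ 0.1 -0.4  0.4] w 0.0769
from [0.58   0.0374 0.1833] dist 0.108 ang 41.03 rows 6
[[0.087, -0.019, -0.156], [0.0006, 0.0189, 0.0016]]
[[0.105, -0.02, -0.145], [0.0006, 0.0189, 0.0016]]
[[0.121, -0.022, -0.131], [0.0006, 0.0189, 0.0016]]
[[0.136, -0.024, -0.116], [0.0006, 0.0189, 0.0016]]
[[0.148, -0.025, -0.099], [0.0006, 0.0189, 0.0016]]
[[0.159, -0.027, -0.081], [0.0006, 0.0189, 0.0016]]
```

View pics/b3.png

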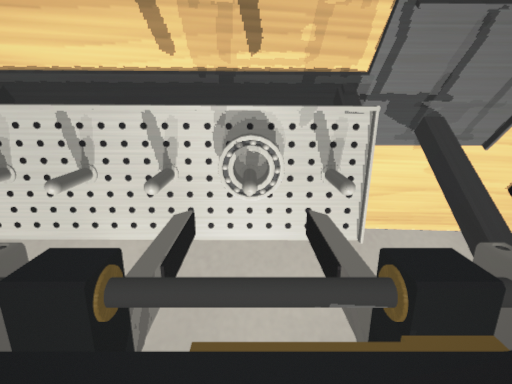

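View pics/b3s.png

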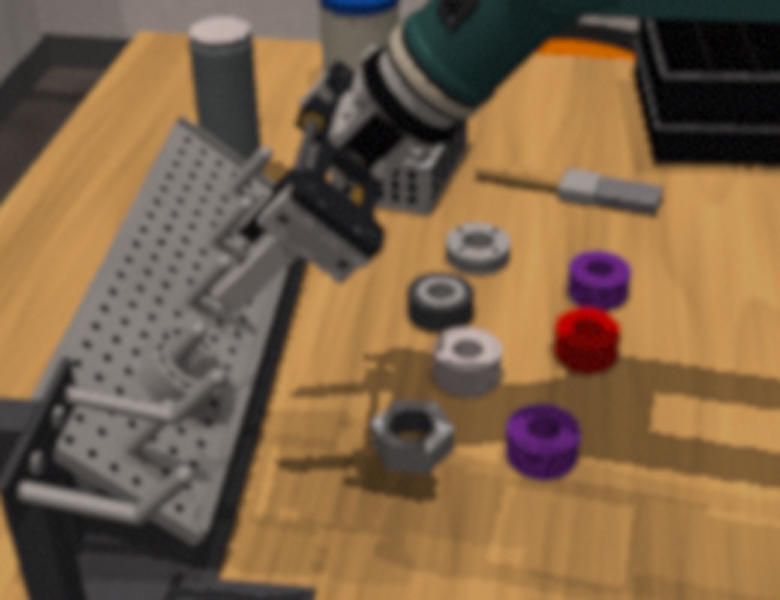

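Bearing is seated on peg 2 (ring around the peg at (250,170)). The nut goes next.

Request:
carry_out(commands=[[[0.12, -0.03, -0.2], [0, 0.02, 0.0016], 1], [[0.15, -0.05, -0.15], [0, 0.02, 0.0016], 1], [[0.2, -0.05, -0.1], [0, 0.02, 0.0016], 1], [[0.2, -0.05, 0.05], [0, 0.02, 0.0016], 1], [[0.25, -0.05, 0.1], [0, 0.02, 0.0016], 1], [[0.25, -0.05, 0.2], [0, 0.018, 0.0016], 1], [[0.1, -0.05, 0.3], [0, 0, 0], 1], [[0, 0, 0], [0, 0, 0], 1]])

```text
clock: 11.0
ee_pos: [0.4403, -0.0006, 0.1142]
tool_rot: [0.006, -3.093, -0.029]
ft_force: [-0.3, -0.6, -1.0]
grip_width: 0.0939
```

```bash
python3 - <<'E'
from h import *
s,R=st()
im=ctrl.capture("wrist");cv2.imwrite("pics/n1.png",im[:,:,::-1])
i=ctrl.camera_info("wrist");np.savez("n1.npz",**i)
blob("n1",.012)
plan([0.4548,0.0043,0.1],down(np.pi/2))
E
```

```text
t 11.0 p [ 0.4403 -0.0006  0.1142] z [-0.048  0.018 -0.999] y [-0.003  1.     0.019] F [-0.3 -0.6 -1. ] w 0.0939
[335.1 227.7] [26.1 45.2] [0.4852 0.0962 0.012 ]
[165.2 227.7] [26.  45.1] [ 0.4848 -0.0904  0.012 ]
[ 79.8 205.9] [60.4 70.6] [ 0.4599 -0.1794  0.012 ]
[251.  205.8] [58.9 60.7] [0.46   0.0031 0.012 ]
[ 10.  182.5] [25.  58.7] [ 0.4345 -0.2482  0.012 ]
[156.2 174.3] [59.  65.2] [ 0.4257 -0.0962  0.012 ]
[455.7  78.1] [ 37.9 208.6] [0.3284 0.206  0.012 ]
from [ 0.4425 -0.0006  0.1168] dist 0.0213 ang 2.67 rows 1
[[-0.13, 0.046, 0.163], [0.0029, -0.0068, 0.0006]]
```

View pics/n1.png

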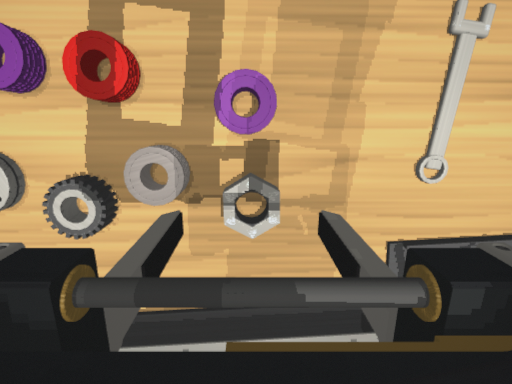

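Request:
carry_out(commands=[[[-0.1, 0.045, 0.2], [0.0029, -0.004, 0], 1], [[-0.1, 0, 0.25], [0, -0.003, 0], 1], [[0, 0, 0.2], [0, 0, 0], 1], [[0, 0, 0], [0, 0, 0], 1], [[0, 0, 0], [0, 0, 0], 1]])

```text
clock: 11.55
ee_pos: [0.4723, 0.0048, 0.0584]
tool_rot: [-0.007, 3.118, -0.003]
ft_force: [0.7, 0.6, -0.0]
grip_width: 0.0942
```

```bash
python3 - <<'E'
from h import *
st()
plan([0.457,0.0035,0.005],down(np.pi/2))
E
```

```text
t 11.55 p [0.4723 0.0048 0.0584] z [ 0.023 -0.002 -1.   ] y [-0.005  1.    -0.002] F [ 0.7  0.6 -0. ] w 0.0942
from [0.4723 0.0048 0.0584] dist 0.0556 ang 1.38 rows 2
[[0.083, -0.005, 0.265], [-0.0001, 0.0019, 0.0004]]
[[0.08, -0.006, 0.266], [-0.0001, 0.0019, 0.0004]]
```

Request:
carry_out(commands=[[[0.1, 0, 0.15], [0, 0.002, 0], 1], [[0.05, 0, 0.15], [0, 0.001, 0], 1], [[0, 0, 0.05], [0, 0, 0], 1], [[0, 0, 0], [0, 0, 0], 1]])

```text
clock: 11.95
ee_pos: [0.4598, 0.0044, 0.0246]
tool_rot: [-0.007, 3.131, -0.004]
ft_force: [0.1, -0.1, 0.6]
grip_width: 0.0942
```

```bash
python3 - <<'E'
from h import *
st()
plan([0.457,0.0035,0.005],down(np.pi/2))
E
```

```text
t 11.95 p [0.4598 0.0044 0.0246] z [ 0.011 -0.002 -1.   ] y [-0.005  1.    -0.003] F [ 0.1 -0.1  0.6] w 0.0942
from [0.4598 0.0044 0.0246] dist 0.0198 ang 0.7 rows 1
[[0.03, -0.008, 0.196], [-0.0004, 0.0017, 0.0007]]
```

Request:
carry_out(commands=[[[0.03, 0, 0.1], [0, 0.0017, 0], 1], [[0, 0, 0.1], [0, 0, 0], 1], [[0, 0, 0], [0, 0, 0], 1], [[0, 0, 0], [0, 0, 0], 1]])

```text
clock: 12.35
ee_pos: [0.4568, 0.0042, 0.0028]
tool_rot: [0.007, -3.141, 0.004]
ft_force: [0.1, 0.3, 0.3]
grip_width: 0.0943
```

```bash
python3 - <<'E'
from h import *
st()
plan([0.457,0.0035,0.005],down(np.pi/2))
E
```

```text
t 12.35 p [0.4568 0.0042 0.0028] z [-0.001 -0.002 -1.   ] y [-0.004  1.    -0.002] F [0.1 0.3 0.3] w 0.0943
from [0.4568 0.0042 0.0028] dist 0.0023 ang 0.29 rows 1
[[-0.002, -0.007, -0.022], [-0.0004, -0.0001, 0.0007]]
```

Grasp and lift.

Request:
carry_out(commands=[[[0, 0, -0.02], [0, 0, 0], 0], [[0, 0, 0], [0, 0, 0], 0], [[0, 0, 0], [0, 0, 0], 0], [[0, 0, 0], [0, 0, 0], 0], [[0, 0, 0], [0, 0, 0], 0], [[0, 0, 0], [0, 0, 0], 0], [[0, 0, 0], [0, 0, 0], 0]])

```text
clock: 13.05
ee_pos: [0.4578, 0.0038, 0.006]
tool_rot: [-0.007, 3.14, -0.005]
ft_force: [-0.7, -1.0, -0.1]
grip_width: 0.0579
```

Request:
carry_out(commands=[[[0, 0, -0.2], [0, 0, 0], 0], [[0, 0, -0.3], [0, 0, 0], 0], [[0, 0, -0.3], [0, 0, 0], 0], [[0, 0, -0.3], [0, 0, 0], 0]])

```text
clock: 13.45
ee_pos: [0.4499, 0.0054, 0.1094]
tool_rot: [0.007, -3.121, -0.0]
ft_force: [1.0, 0.4, -4.1]
grip_width: 0.0581
```

```bash
python3 - <<'E'
from h import *
st()
plan(root(2)+PA*.12,pegR(),maxmm=40,maxdeg=7)
E
```

```text
t 13.45 p [0.4499 0.0054 0.1094] z [-0.021  0.    -1.   ] y [-0.004  1.     0.   ] F [ 1.   0.4 -4.1] w 0.0581
from [0.4499 0.0054 0.1094] dist 0.1569 ang 41.31 rows 6
[[-0.208, -0.094, -0.128], [-0.0005, -0.0191, -0.0014]]
[[-0.221, -0.095, -0.102], [-0.0005, -0.0191, -0.0014]]
[[-0.231, -0.097, -0.075], [-0.0005, -0.0191, -0.0014]]
[[-0.237, -0.099, -0.047], [-0.0005, -0.0191, -0.0014]]
[[-0.241, -0.101, -0.019], [-0.0005, -0.0191, -0.0014]]
[[-0.24, -0.103, 0.009], [-0.0005, -0.0191, -0.0014]]
```

Request:
carry_out(commands=[[[-0.2, -0.1, -0.22], [0, -0.0195, -0.0014], 0], [[-0.22, -0.1, -0.18], [0, -0.0195, -0.0014], 0], [[-0.23, -0.1, -0.14], [0, -0.0195, -0.0014], 0], [[-0.24, -0.1, -0.1], [0, -0.0195, -0.0014], 0], [[-0.24, -0.1, -0.02], [0, -0.0195, -0.0014], 0], [[-0.2, -0.1, 0], [0, -0.0195, -0.0014], 0], [[0, 0, 0], [0, 0, 0], 0], [[0, 0, 0], [0, 0, 0], 0]])

```text
clock: 14.25
ee_pos: [0.565, -0.0505, 0.2089]
tool_rot: [-0.076, 2.42, 0.009]
ft_force: [0.6, 0.2, -3.9]
grip_width: 0.0577
```

```bash
python3 - <<'E'
from h import *
st()
plan(root(2)+PA*.1,pegR(),maxmm=40,maxdeg=7)
E
```

```text
t 14.25 p [ 0.565  -0.0505  0.2089] z [ 0.659  0.027 -0.751] y [-0.057  0.998 -0.014] F [ 0.6  0.2 -3.9] w 0.0577
from [ 0.565  -0.0505  0.2089] dist 0.0478 ang 1.52 rows 2
[[0.043, -0.0, 0.235], [-0.0009, 0.0018, 0.0007]]
[[0.041, -0.002, 0.235], [-0.0009, 0.0018, 0.0007]]
```

Request:
carry_out(commands=[[[0.04, 0, 0.25], [-0.0009, 0.0018, 0.0007], 0], [[0.04, 0, 0.25], [-0.0009, 0.0018, 0.0007], 0], [[0, 0, 0], [0, 0, 0], 0], [[0, 0, 0], [0, 0, 0], 0]])

```text
clock: 14.65
ee_pos: [0.5904, -0.0465, 0.1617]
tool_rot: [-0.076, 2.458, 0.031]
ft_force: [-0.5, -0.3, -3.5]
grip_width: 0.0574
```

```bash
python3 - <<'E'
from h import *
st()
plan(root(2)+PA*.08,pegR(),maxmm=40,maxdeg=7)
E
```

```text
t 14.65 p [ 0.5904 -0.0465  0.1617] z [ 0.63   0.042 -0.776] y [-0.063  0.998  0.003] F [-0.5 -0.3 -3.5] w 0.0574
from [ 0.5904 -0.0465  0.1617] dist 0.0152 ang 0.92 rows 1
[[-0.033, -0.032, 0.145], [0.0009, -0.0024, 0.0003]]
```

Request:
carry_out(commands=[[[-0.03, -0.03, 0.15], [0.0009, -0.0024, 0], 0], [[0, 0, 0], [0, 0, 0], 0], [[0, 0, 0], [0, 0, 0], 0]])

```text
clock: 14.95
ee_pos: [0.6025, -0.0475, 0.1541]
tool_rot: [-0.076, 2.443, 0.025]
ft_force: [-0.0, 0.8, -3.7]
grip_width: 0.0577
```

```bash
python3 - <<'E'
from h import *
st()
plan(root(2)+PA*.011,pegR(),maxmm=40,maxdeg=7)
im=ctrl.capture("wrist");cv2.imwrite("pics/n2.png",im[:,:,::-1])
E
```

```text
t 14.95 p [ 0.6025 -0.0475  0.1541] z [ 0.641  0.038 -0.766] y [-0.062  0.998 -0.002] F [-0.   0.8 -3.7] w 0.0577
from [ 0.6025 -0.0475  0.1541] dist 0.07 ang 0.25 rows 2
[[0.006, -0.008, 0.35], [0.0001, -0.0, 0.0003]]
[[0.006, -0.008, 0.35], [0.0001, -0.0, 0.0003]]
```

View pics/n2.png

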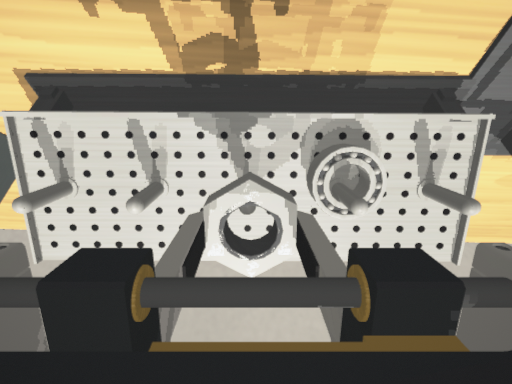

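Request:
carry_out(commands=[[[0.01, -0.01, 0.2], [0, 0, 0], 0], [[0.02, 0, 0.2], [0, 0, 0], 0], [[0.02, 0, 0.2], [0, 0, 0], 0], [[0.02, 0, 0], [0, 0, 0], 0], [[0, 0, 0], [0, 0, 0], 0]])

```text
clock: 15.5
ee_pos: [0.6379, -0.0469, 0.1104]
tool_rot: [-0.078, 2.434, 0.022]
ft_force: [-0.2, -0.5, -3.5]
grip_width: 0.0579
```

```bash
python3 - <<'E'
from h import *
st()
plan(root(2)+PA*.01,pegR(),maxmm=40,maxdeg=7)
E
```

```text
t 15.5 p [ 0.6379 -0.0469  0.1104] z [ 0.648  0.037 -0.761] y [-0.062  0.998 -0.005] F [-0.2 -0.5 -3.5] w 0.0579
from [ 0.6379 -0.0469  0.1104] dist 0.0148 ang 0.6 rows 1
[[0.004, -0.0, 0.148], [-0.0001, 0.0013, 0.0011]]
```

Request:
carry_out(commands=[[[0.01, 0, 0.08], [0, 0.001, 0], 0], [[0.01, 0, 0.07], [0, 0, 0], 0], [[0, 0, 0], [0, 0, 0], 0]])

```text
clock: 15.8
ee_pos: [0.6483, -0.0469, 0.1031]
tool_rot: [-0.078, 2.433, 0.019]
ft_force: [-0.4, 0.7, -4.1]
grip_width: 0.0574
```

```bash
python3 - <<'E'
from h import *
st()
plan(root(2)+PA*.01,pegR(),maxmm=40,maxdeg=7)
E
```

```text
t 15.8 p [ 0.6483 -0.0469  0.1031] z [ 0.649  0.035 -0.76 ] y [-0.062  0.998 -0.007] F [-0.4  0.7 -4.1] w 0.0574
from [ 0.6483 -0.0469  0.1031] dist 0.0043 ang 0.71 rows 1
[[0.035, 0.006, 0.025], [-0.0004, 0.0015, 0.0012]]
```

Request:
carry_out(commands=[[[0.03, 0, 0.02], [0, 0.001, 0], 0], [[0, 0, 0], [0, 0, 0], 0.75], [[0, 0, 0], [0, 0, 0], 0.75], [[0, 0, 0], [0, 0, 0], 0.75], [[0, 0, 0], [0, 0, 0], 0.75], [[0, 0, -0.15], [0, 0, 0], 0.75], [[0, 0, -0.25], [0, 0, 0], 0.75], [[0, 0, -0.3], [0, 0, 0], 0.75]])

```text
clock: 16.6
ee_pos: [0.6042, -0.0502, 0.1573]
tool_rot: [-0.077, 2.432, 0.017]
ft_force: [-0.1, -0.3, -0.2]
grip_width: 0.0704
```

Request:
carry_out(commands=[[[0, 0, -0.3], [0, 0, 0], 0.8], [[0, 0, -0.1], [0, 0, 0], 0.8]])

```text
clock: 16.8
ee_pos: [0.5776, -0.052, 0.1914]
tool_rot: [-0.077, 2.428, 0.015]
ft_force: [0.6, -0.0, 0.3]
grip_width: 0.0754
```

```bash
python3 - <<'E'
from h import *
s,R=st()
im=ctrl.capture("wrist");cv2.imwrite("pics/n3.png",im[:,:,::-1])
plan([0.46,-0.175,0.15],down(np.pi/2))
E
```

```text
t 16.8 p [ 0.5776 -0.052   0.1914] z [ 0.653  0.032 -0.757] y [-0.06   0.998 -0.01 ] F [ 0.6 -0.   0.3] w 0.0754
from [ 0.5777 -0.0521  0.1919] dist 0.1753 ang 41.02 rows 6
[[0.204, -0.192, -0.082], [0.0003, 0.0189, 0.0016]]
[[0.211, -0.194, -0.057], [0.0003, 0.0189, 0.0016]]
[[0.214, -0.197, -0.031], [0.0003, 0.0189, 0.0016]]
[[0.214, -0.199, -0.005], [0.0003, 0.0189, 0.0016]]
[[0.211, -0.201, 0.02], [0.0003, 0.0189, 0.0016]]
[[0.205, -0.203, 0.046], [0.0003, 0.0189, 0.0016]]
```

View pics/n3.png

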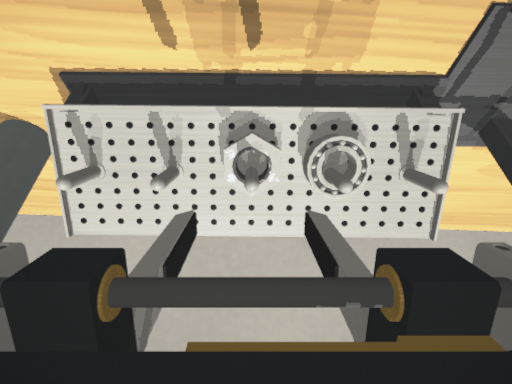

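Nut is on peg 3. The gear goes next.

Request:
carry_out(commands=[[[0.2, -0.2, -0.15], [0, 0.02, 0.0016], 1], [[0.21, -0.2, -0.1], [0, 0.02, 0.0016], 1], [[0.21, -0.2, -0.05], [0, 0.02, 0.0016], 1], [[0.21, -0.2, 0], [0, 0.02, 0.0016], 1], [[0.21, -0.2, 0.05], [0, 0.018, 0.0016], 1], [[0.15, -0.2, 0.1], [0, 0.016, 0.0016], 1], [[0, 0, 0.1], [0, 0, 0], 1], [[0, 0, 0], [0, 0, 0], 1]])

```text
clock: 17.65
ee_pos: [0.4554, -0.1797, 0.1343]
tool_rot: [0.005, -3.105, -0.024]
ft_force: [-0.4, -0.3, -0.1]
grip_width: 0.0938
```

Request:
carry_out(commands=[[[0, 0, 0], [0, 0, 0], 1]])

```text
clock: 17.75
ee_pos: [0.4554, -0.1788, 0.1333]
tool_rot: [0.005, -3.105, -0.026]
ft_force: [-0.6, 0.5, 0.2]
grip_width: 0.0942
```

```bash
python3 - <<'E'
from h import *
s,R=st()
im=ctrl.capture("wrist");cv2.imwrite("pics/g1.png",im[:,:,::-1])
i=ctrl.camera_info("wrist");np.savez("g1.npz",**i)
blob("g1",.014)
plan([0.456,-0.1765,0.06],down(np.pi/2))
E
```

```text
t 17.75 p [ 0.4554 -0.1788  0.1333] z [-0.037  0.017 -0.999] y [-0.003  1.     0.017] F [-0.6  0.5  0.2] w 0.0942
[335.  227.7] [26.  45.1] [ 0.5042 -0.0769  0.014 ]
[165.2 227.7] [25.9 45.1] [ 0.5037 -0.2731  0.014 ]
[ 44.3 220.4] [ 41.5 140.8] [ 0.4945 -0.4086  0.014 ]
[251.5 187. ] [54.8 55. ] [ 0.4558 -0.1742  0.014 ]
[162.5 163.8] [58.3 61.5] [ 0.4299 -0.2714  0.014 ]
[328.6 156.4] [55.6 59.9] [ 0.4214 -0.0898  0.014 ]
[27.2 45.5] [ 56.7 111.4] [ 0.3121 -0.3974  0.014 ]
from [ 0.4551 -0.1786  0.1333] dist 0.0733 ang 2.33 rows 2
[[-0.018, 0.004, 0.366], [0.0013, -0.0029, 0.0003]]
[[-0.011, 0.007, 0.366], [0.0013, -0.0029, 0.0003]]
```

View pics/g1.png

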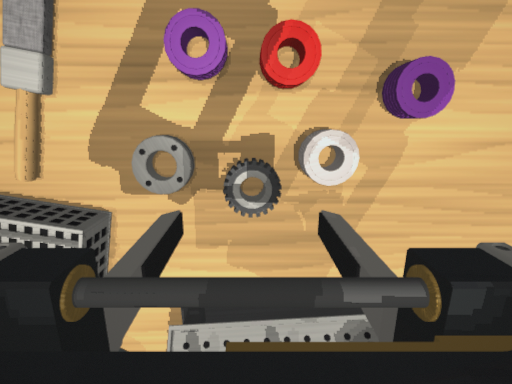

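Request:
carry_out(commands=[[[-0.02, 0.04, 0.2], [0.0026, -0.004, 0], 1], [[0, 0, 0.25], [0, -0.003, 0], 1], [[0.03, 0, 0.2], [0, 0, 0], 1], [[0.03, 0, 0.1], [0, 0, 0], 1], [[0, 0, 0], [0, 0, 0], 1], [[0, 0, 0], [0, 0, 0], 1]])

```text
clock: 18.4
ee_pos: [0.453, -0.1713, 0.0616]
tool_rot: [-0.013, 3.117, -0.006]
ft_force: [-0.6, 0.1, -0.3]
grip_width: 0.0942
```

```bash
python3 - <<'E'
from h import *
st()
plan([0.4555,-0.1745,0.005],down(np.pi/2))
E
```

```text
t 18.4 p [ 0.453  -0.1713  0.0616] z [ 0.024 -0.004 -1.   ] y [-0.008  1.    -0.004] F [-0.6  0.1 -0.3] w 0.0942
from [ 0.453  -0.1713  0.0616] dist 0.0567 ang 1.48 rows 2
[[-0.006, -0.015, 0.283], [-0.0003, 0.0019, 0.0006]]
[[-0.009, -0.016, 0.283], [-0.0003, 0.0019, 0.0006]]
```

Request:
carry_out(commands=[[[0, -0.03, 0.2], [0, 0.003, 0], 1], [[0.02, 0, 0.2], [0, 0.002, 0], 1], [[0, 0, 0.05], [0, 0, 0], 1], [[0, 0, 0], [0, 0, 0], 1], [[0, 0, 0], [0, 0, 0], 1]])

```text
clock: 18.9
ee_pos: [0.4574, -0.1769, 0.0234]
tool_rot: [-0.014, 3.135, -0.017]
ft_force: [0.5, 0.7, -0.8]
grip_width: 0.0941
```

```bash
python3 - <<'E'
from h import *
st()
plan([0.4555,-0.1745,0.005],down(np.pi/2))
E
```

```text
t 18.9 p [ 0.4574 -0.1769  0.0234] z [ 0.006 -0.011 -1.   ] y [-0.009  1.    -0.011] F [ 0.5  0.7 -0.8] w 0.0941
from [ 0.4574 -0.1769  0.0234] dist 0.0187 ang 0.87 rows 1
[[0.02, 0.026, 0.184], [-0.0017, 0.001, 0.0014]]
```

Request:
carry_out(commands=[[[0.02, 0.02, 0.1], [-0.0017, 0.001, 0.001], 1], [[0, 0, 0.08], [0, 0, 0], 1], [[0, 0, 0], [0, 0, 0], 1], [[0, 0, 0], [0, 0, 0], 1]])

```text
clock: 19.3
ee_pos: [0.457, -0.1758, 0.0065]
tool_rot: [-0.003, 3.138, -0.002]
ft_force: [-0.4, -0.4, 0.7]
grip_width: 0.0936
```

```bash
python3 - <<'E'
from h import *
st()
plan([0.4555,-0.1745,0.005],down(np.pi/2))
E
```

```text
t 19.3 p [ 0.457  -0.1758  0.0065] z [ 0.004 -0.001 -1.   ] y [-0.002  1.    -0.001] F [-0.4 -0.4  0.7] w 0.0936
from [ 0.457  -0.1758  0.0065] dist 0.0025 ang 0.26 rows 1
[[0.015, 0.013, 0.015], [-0.0002, 0.0006, 0.0003]]
```

Request:
carry_out(commands=[[[0.01, 0.01, 0.02], [0, 0, 0], 1], [[0, 0, 0], [0, 0, 0], 0], [[0, 0, 0], [0, 0, 0], 0], [[0, 0, 0], [0, 0, 0], 0], [[0, 0, 0], [0, 0, 0], 0], [[0, 0, 0], [0, 0, 0], 0], [[0, 0, 0], [0, 0, 0], 0], [[0, 0, 0], [0, 0, 0], 0]])

```text
clock: 20.1
ee_pos: [0.4561, -0.175, 0.0048]
tool_rot: [-0.003, 3.137, -0.003]
ft_force: [0.1, -0.2, 0.2]
grip_width: 0.0627
```

Request:
carry_out(commands=[[[0, 0, -0.2], [0, 0, 0], 0], [[0, 0, -0.3], [0, 0, 0], 0], [[0, 0, -0.3], [0, 0, 0], 0], [[0, 0, -0.3], [0, 0, 0], 0]])

```text
clock: 20.5
ee_pos: [0.4479, -0.1705, 0.1064]
tool_rot: [0.002, -3.123, -0.017]
ft_force: [-0.1, -0.6, -4.5]
grip_width: 0.0626
```

```bash
python3 - <<'E'
from h import *
st()
plan(root(3)+PA*.12,pegR(),maxmm=40,maxdeg=7)
E
```

```text
t 20.5 p [ 0.4479 -0.1705  0.1064] z [-0.019  0.011 -1.   ] y [-0.001  1.     0.011] F [-0.1 -0.6 -4.5] w 0.0626
from [ 0.4479 -0.1705  0.1064] dist 0.1578 ang 41.17 rows 6
[[-0.221, 0.054, -0.132], [-0.0002, -0.019, -0.0015]]
[[-0.236, 0.052, -0.104], [-0.0002, -0.019, -0.0015]]
[[-0.247, 0.05, -0.075], [-0.0002, -0.019, -0.0015]]
[[-0.255, 0.048, -0.045], [-0.0002, -0.019, -0.0015]]
[[-0.259, 0.045, -0.015], [-0.0002, -0.019, -0.0015]]
[[-0.259, 0.043, 0.016], [-0.0002, -0.019, -0.0015]]
```

Request:
carry_out(commands=[[[-0.22, 0.05, -0.18], [0, -0.0192, -0.0015], 0], [[-0.24, 0.05, -0.14], [0, -0.0192, -0.0015], 0], [[-0.25, 0.05, -0.1], [0, -0.0192, -0.0015], 0], [[-0.25, 0.05, -0.05], [0, -0.0192, -0.0015], 0], [[-0.25, 0.05, 0], [0, -0.0192, -0.0015], 0], [[-0.2, 0.04, 0.05], [0, -0.0192, -0.0015], 0], [[0, 0, 0], [0, 0, 0], 0], [[0, 0, 0], [0, 0, 0], 0]])

```text
clock: 21.3
ee_pos: [0.5736, -0.1342, 0.1796]
tool_rot: [-0.072, 2.436, 0.026]
ft_force: [-0.1, 0.5, -4.4]
grip_width: 0.0622
```

```bash
python3 - <<'E'
from h import *
st()
plan(root(3)+PA*.085,pegR(),maxmm=40,maxdeg=7)
E
```

```text
t 21.3 p [ 0.5736 -0.1342  0.1796] z [ 0.647  0.038 -0.761] y [-0.059  0.998 -0.   ] F [-0.1  0.5 -4.4] w 0.0622
from [ 0.5736 -0.1342  0.1796] dist 0.0386 ang 0.41 rows 1
[[-0.082, -0.047, 0.375], [0.0, 0.0011, 0.0001]]
```

Request:
carry_out(commands=[[[-0.05, -0.04, 0.18], [0, 0.001, 0], 0], [[-0.03, -0.01, 0.18], [0, 0, 0], 0], [[0, 0, 0], [0, 0, 0], 0], [[0, 0, 0], [0, 0, 0], 0]])

```text
clock: 21.7
ee_pos: [0.6015, -0.1374, 0.1529]
tool_rot: [-0.075, 2.457, 0.029]
ft_force: [-0.0, 0.4, -4.7]
grip_width: 0.062
```

```bash
python3 - <<'E'
from h import *
st()
plan(root(3)+PA*.085,pegR(),maxmm=40,maxdeg=7)
im=ctrl.capture("wrist");cv2.imwrite("pics/g2.png",im[:,:,::-1])
E
```

```text
t 21.7 p [ 0.6015 -0.1374  0.1529] z [ 0.63   0.04  -0.775] y [-0.061  0.998  0.001] F [-0.   0.4 -4.7] w 0.062
from [ 0.6015 -0.1374  0.1529] dist 0.0045 ang 0.87 rows 1
[[-0.044, 0.0, -0.009], [0.0006, -0.0023, 0.0003]]
```

View pics/g2.png

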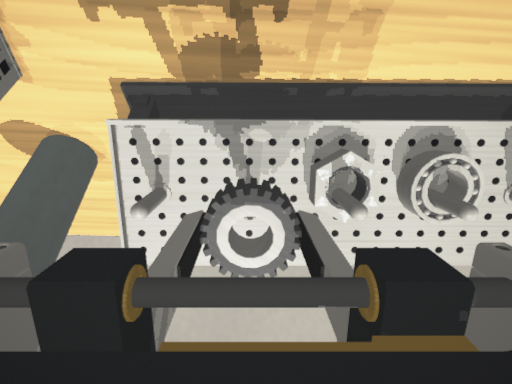

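Request:
carry_out(commands=[[[-0.045, 0, 0], [0, -0.002, 0], 0], [[0, 0, 0], [0, 0, 0], 0], [[0, 0, 0], [0, 0, 0], 0]])

```text
clock: 22.05
ee_pos: [0.6047, -0.1374, 0.1573]
tool_rot: [-0.075, 2.443, 0.028]
ft_force: [-1.2, -0.9, -4.2]
grip_width: 0.0621
```

```bash
python3 - <<'E'
from h import *
st()
plan(root(3)+PA*.01,pegR(),maxmm=40,maxdeg=7)
i=ctrl.camera_info("wrist")
for k in (2,3,4): print(k+1,proj(i,root(k)+PA*.053).round(1))
j=ctrl.camera_info("scene");print("can base/top",onz(j,135,264,0),onz(j,120,220,.19))
E
```

```text
t 22.05 p [ 0.6047 -0.1374  0.1573] z [ 0.641  0.04  -0.767] y [-0.061  0.998  0.   ] F [-1.2 -0.9 -4.2] w 0.0621
from [ 0.6047 -0.1374  0.1573] dist 0.0755 ang 0.22 rows 2
[[0.004, 0.001, 0.377], [0.0002, -0.0001, 0.0002]]
[[0.004, 0.001, 0.377], [0.0002, -0.0001, 0.0002]]
3 [358.2 206.9]
4 [249.3 206.9]
5 [140.2 206.9]
can base/top [ 0.72305734 -0.363277    0.        ] [ 0.70327999 -0.36198466  0.19      ]
```

Request:
carry_out(commands=[[[0.01, 0, 0.2], [0, 0, 0], 0], [[0.02, 0, 0.2], [0, 0, 0], 0], [[0.02, 0, 0.2], [0, 0, 0], 0], [[0.02, 0, 0.05], [0, 0, 0], 0], [[0, 0, 0], [0, 0, 0], 0]])

```text
clock: 22.55
ee_pos: [0.6431, -0.1366, 0.1065]
tool_rot: [-0.075, 2.437, 0.023]
ft_force: [-1.1, 0.4, -5.5]
grip_width: 0.062
```

```bash
python3 - <<'E'
from h import *
st()
plan(root(3)+PA*.01,pegR(),maxmm=40,maxdeg=7)
E
```

```text
t 22.55 p [ 0.6431 -0.1366  0.1065] z [ 0.646  0.036 -0.763] y [-0.06   0.998 -0.004] F [-1.1  0.4 -5.5] w 0.062
from [ 0.6431 -0.1366  0.1065] dist 0.0122 ang 0.4 rows 1
[[-0.024, 0.017, 0.119], [-0.0002, 0.0009, 0.0007]]
```

Request:
carry_out(commands=[[[-0.01, 0.015, 0.07], [0, 0.0005, 0], 0], [[0, 0, 0.05], [0, 0, 0], 0], [[0, 0, 0], [0, 0, 0], 0]])

```text
clock: 22.85
ee_pos: [0.6524, -0.1351, 0.1001]
tool_rot: [-0.075, 2.437, 0.02]
ft_force: [-0.7, 1.8, -4.1]
grip_width: 0.0621
```

```bash
python3 - <<'E'
from h import *
st()
plan(root(3)+PA*.008,pegR(),maxmm=40,maxdeg=7)
E
```

```text
t 22.85 p [ 0.6524 -0.1351  0.1001] z [ 0.646  0.035 -0.763] y [-0.059  0.998 -0.005] F [-0.7  1.8 -4.1] w 0.0621
from [ 0.6524 -0.1351  0.1001] dist 0.0031 ang 0.43 rows 1
[[0.007, 0.007, 0.03], [-0.0004, 0.0008, 0.0007]]
```

Request:
carry_out(commands=[[[0, 0, 0.02], [0, 0, 0], 0], [[0, 0, 0], [0, 0, 0], 0.8], [[0, 0, 0], [0, 0, 0], 0.8], [[0, 0, 0], [0, 0, 0], 0.8], [[0, 0, 0], [0, 0, 0], 0.8], [[0, 0, -0.15], [0, 0, 0], 0.8], [[0, 0, -0.25], [0, 0, 0], 0.8], [[0, 0, -0.3], [0, 0, 0], 0.8]])

```text
clock: 23.65
ee_pos: [0.6123, -0.1392, 0.1606]
tool_rot: [-0.073, 2.423, 0.014]
ft_force: [0.1, -1.0, -0.1]
grip_width: 0.0753
```

Request:
carry_out(commands=[[[0, 0, -0.3], [0, 0, 0], 0.8], [[0, 0, -0.1], [0, 0, 0], 0.8]])

```text
clock: 23.85
ee_pos: [0.5859, -0.1412, 0.1963]
tool_rot: [-0.074, 2.417, 0.009]
ft_force: [0.8, 0.7, -0.4]
grip_width: 0.0753
```

```bash
python3 - <<'E'
from h import *
s,R=st()
im=ctrl.capture("wrist");cv2.imwrite("pics/g3.png",im[:,:,::-1])
plan([0.44,-0.271,0.14],down(np.pi/2))
E
```

```text
t 23.85 p [ 0.5859 -0.1412  0.1963] z [ 0.662  0.027 -0.749] y [-0.056  0.998 -0.013] F [ 0.8  0.7 -0.4] w 0.0753
from [ 0.586  -0.1414  0.197 ] dist 0.2033 ang 41.66 rows 6
[[0.256, -0.201, -0.096], [0.0002, 0.0192, 0.0016]]
[[0.263, -0.203, -0.064], [0.0002, 0.0192, 0.0016]]
[[0.267, -0.206, -0.032], [0.0002, 0.0192, 0.0016]]
[[0.267, -0.209, 0.001], [0.0002, 0.0192, 0.0016]]
[[0.263, -0.211, 0.033], [0.0002, 0.0192, 0.0016]]
[[0.255, -0.214, 0.065], [0.0002, 0.0192, 0.0016]]
```

View pics/g3.png

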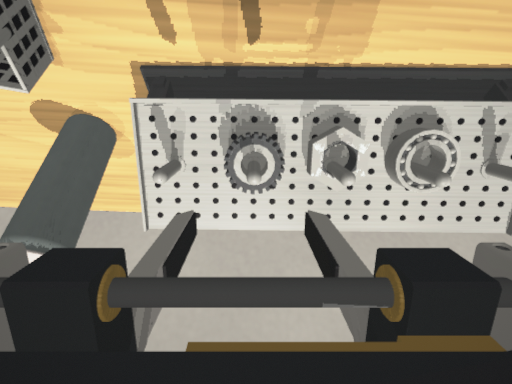

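Gear is seated on peg 4. Next is the spacer.

Request:
carry_out(commands=[[[0.25, -0.2, -0.15], [0, 0.02, 0.0016], 1], [[0.25, -0.2, -0.1], [0, 0.02, 0.0016], 1], [[0.25, -0.2, -0.05], [0, 0.02, 0.0016], 1], [[0.25, -0.2, 0], [0, 0.02, 0.0016], 1], [[0.25, -0.2, 0.05], [0, 0.018, 0.0016], 1], [[0.2, -0.2, 0.1], [0, 0.014, 0.0016], 1], [[0, 0, 0.1], [0, 0, 0], 1], [[0, 0, 0], [0, 0, 0], 1]])

```text
clock: 24.7
ee_pos: [0.4414, -0.2697, 0.1314]
tool_rot: [-0.001, -3.135, -0.016]
ft_force: [-1.1, 0.0, 0.0]
grip_width: 0.0939
```

Request:
carry_out(commands=[[[0, 0, 0], [0, 0, 0], 1]])

```text
clock: 24.8
ee_pos: [0.4417, -0.2689, 0.1305]
tool_rot: [0.0, -3.136, -0.019]
ft_force: [-0.8, 0.2, -0.2]
grip_width: 0.0944
```

```bash
python3 - <<'E'
from h import *
s,R=st()
im=ctrl.capture("wrist");cv2.imwrite("pics/p1.png",im[:,:,::-1])
i=ctrl.camera_info("wrist");np.savez("p1.npz",**i)
blob("p1",.011)
plan([0.43,-0.271,0.06],down(np.pi/2))
E
```

```text
t 24.8 p [ 0.4417 -0.2689  0.1305] z [-0.006  0.012 -1.   ] y [0.    1.    0.012] F [-0.8  0.2 -0.2] w 0.0944
[335.1 227.7] [26.1 45.2] [ 0.4951 -0.1672  0.011 ]
[ 94.6 223.5] [ 36.4 193.9] [ 0.4887 -0.4449  0.011 ]
[245.9 173.8] [57.8 58.2] [ 0.4308 -0.2711  0.011 ]
[412.3 165.7] [56.  68.3] [ 0.4219 -0.0871  0.011 ]
[116.2  50.4] [ 51.3 127.6] [ 0.3062 -0.3989  0.011 ]
from [ 0.4415 -0.2687  0.1305] dist 0.0715 ang 0.77 rows 2
[[0.055, -0.016, 0.353], [0.001, -0.0005, 0.0]]
[[0.056, -0.014, 0.353], [0.001, -0.0005, 0.0]]
```

View pics/p1.png

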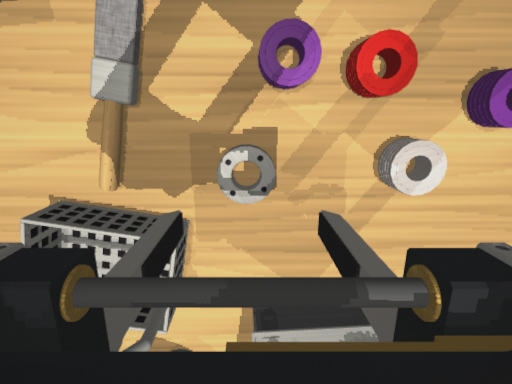

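```bash
python3 - <<'E'
from h import *
i=dict(np.load("p1.npz"))
for p in [(188,222),(168,327),(24,220),(65,200)]: print(onz(i,*p,.06).round(3))
i=dict(np.load("w1.npz"))
im=cv2.imread("pics/w1.png")[:,:,::-1];crop(im,0,120,140,240,5,"pics/bk.png")
E
```

```text
[ 0.468 -0.327  0.06 ]
[ 0.587 -0.355  0.06 ]
[ 0.465 -0.483  0.06 ]
[ 0.446 -0.441  0.06 ]
```

View pics/bk.png

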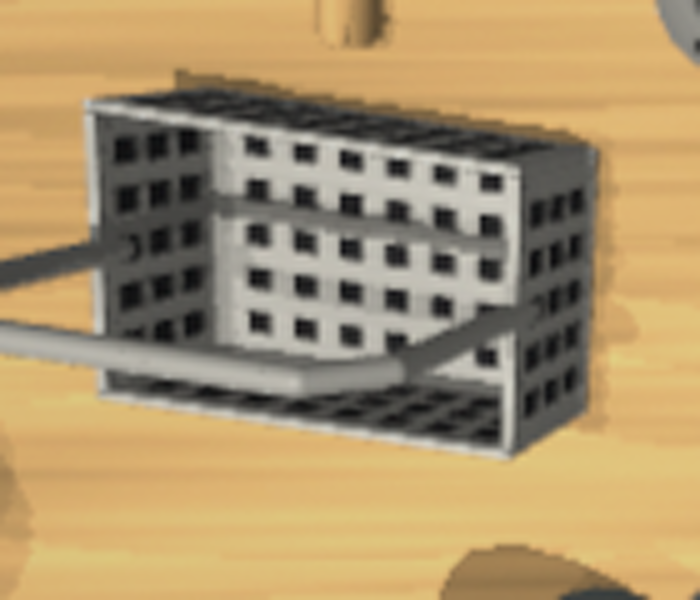

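Request:
carry_out(commands=[[[0.05, -0.02, 0.2], [0.002, 0, 0], 1], [[0.07, -0.01, 0.2], [0, 0, 0], 1], [[0.05, 0, 0.2], [0, 0, 0], 1], [[0, 0, 0.05], [0, 0, 0], 1], [[0, 0, 0], [0, 0, 0], 1], [[0, 0, 0], [0, 0, 0], 1]])

```text
clock: 25.45
ee_pos: [0.4275, -0.2694, 0.0693]
tool_rot: [-0.007, 3.134, -0.01]
ft_force: [0.4, 1.1, 0.1]
grip_width: 0.094
```

```bash
python3 - <<'E'
from h import *
st()
plan([0.4305,-0.271,0.005],down(np.pi/2))
E
```

```text
t 25.45 p [ 0.4275 -0.2694  0.0693] z [ 0.008 -0.007 -1.   ] y [-0.004  1.    -0.007] F [0.4 1.1 0.1] w 0.094
from [ 0.4275 -0.2694  0.0693] dist 0.0644 ang 0.63 rows 2
[[-0.013, -0.006, 0.322], [-0.0005, 0.0006, 0.0004]]
[[-0.014, -0.007, 0.322], [-0.0005, 0.0006, 0.0004]]
```

Request:
carry_out(commands=[[[0, -0.02, 0.2], [0, 0, 0], 1], [[0.02, 0, 0.2], [0, 0, 0], 1], [[0.02, 0, 0.1], [0, 0, 0], 1], [[0, 0, 0], [0, 0, 0], 1], [[0, 0, 0], [0, 0, 0], 1]])

```text
clock: 25.95
ee_pos: [0.4296, -0.2748, 0.0257]
tool_rot: [-0.009, 3.122, -0.024]
ft_force: [-0.5, 0.3, -0.4]
grip_width: 0.0937
```

```bash
python3 - <<'E'
from h import *
st()
plan([0.4305,-0.271,0.004],down(np.pi/2))
E
```

```text
t 25.95 p [ 0.4296 -0.2748  0.0257] z [ 0.02  -0.015 -1.   ] y [-0.006  1.    -0.015] F [-0.5  0.3 -0.4] w 0.0937
from [ 0.4296 -0.2748  0.0257] dist 0.022 ang 1.48 rows 1
[[-0.005, 0.042, 0.216], [-0.0024, 0.0032, 0.001]]
```

Request:
carry_out(commands=[[[0, 0.04, 0.1], [-0.0024, 0.003, 0.001], 1], [[0, 0, 0.1], [0, 0, 0], 1], [[0, 0, 0], [0, 0, 0], 1], [[0, 0, 0], [0, 0, 0], 1]])

```text
clock: 26.35
ee_pos: [0.4317, -0.2719, 0.0065]
tool_rot: [0.001, 3.138, -0.003]
ft_force: [-0.0, -0.3, 0.2]
grip_width: 0.094
```

```bash
python3 - <<'E'
from h import *
st()
plan([0.4305,-0.271,0.004],down(np.pi/2))
E
```

```text
t 26.35 p [ 0.4317 -0.2719  0.0065] z [ 0.003 -0.002 -1.   ] y [ 0.001  1.    -0.002] F [-0.  -0.3  0.2] w 0.094
from [ 0.4317 -0.2719  0.0065] dist 0.0029 ang 0.21 rows 1
[[0.012, 0.009, 0.025], [-0.0003, 0.0005, -0.0001]]
```

Request:
carry_out(commands=[[[0.01, 0.01, 0.03], [0, 0, 0], 1], [[0, 0, 0], [0, 0, 0], 0], [[0, 0, 0], [0, 0, 0], 0], [[0, 0, 0], [0, 0, 0], 0], [[0, 0, 0], [0, 0, 0], 0], [[0, 0, 0], [0, 0, 0], 0], [[0, 0, 0], [0, 0, 0], 0], [[0, 0, 0], [0, 0, 0], 0]])

```text
clock: 27.15
ee_pos: [0.4308, -0.2712, 0.0037]
tool_rot: [0.001, 3.138, -0.004]
ft_force: [1.3, -0.6, -0.4]
grip_width: 0.0632
```

Request:
carry_out(commands=[[[0, 0, -0.2], [0, 0, 0], 0], [[0, 0, -0.3], [0, 0, 0], 0], [[0, 0, -0.3], [0, 0, 0], 0], [[0, 0, -0.3], [0, 0, 0], 0]])

```text
clock: 27.55
ee_pos: [0.4242, -0.2659, 0.1066]
tool_rot: [-0.001, -3.127, -0.019]
ft_force: [-0.6, 0.8, -3.6]
grip_width: 0.0633
```

```bash
python3 - <<'E'
from h import *
st()
plan(root(4)+PA*.11,pegR(),maxmm=40,maxdeg=7)
E
```

```text
t 27.55 p [ 0.4242 -0.2659  0.1066] z [-0.014  0.012 -1.   ] y [0.001 1.    0.012] F [-0.6  0.8 -3.6] w 0.0633
from [ 0.4242 -0.2659  0.1066] dist 0.1872 ang 40.94 rows 6
[[-0.281, 0.068, -0.118], [-0.0002, -0.0189, -0.0016]]
[[-0.293, 0.065, -0.084], [-0.0002, -0.0189, -0.0016]]
[[-0.302, 0.062, -0.049], [-0.0002, -0.0189, -0.0016]]
[[-0.306, 0.059, -0.012], [-0.0002, -0.0189, -0.0016]]
[[-0.306, 0.056, 0.024], [-0.0002, -0.0189, -0.0016]]
[[-0.301, 0.053, 0.06], [-0.0002, -0.0189, -0.0016]]
```

Request:
carry_out(commands=[[[-0.22, 0.08, -0.25], [0, -0.0192, -0.0015], 0], [[-0.28, 0.08, -0.17], [0, -0.0192, -0.0015], 0], [[-0.3, 0.06, -0.12], [0, -0.0192, -0.0015], 0], [[-0.3, 0.06, -0.05], [0, -0.0192, -0.0015], 0], [[-0.3, 0.06, 0], [0, -0.0192, -0.0015], 0], [[-0.25, 0.05, 0.05], [0, -0.0192, -0.0015], 0], [[0, 0, 0], [0, 0, 0], 0], [[0, 0, 0], [0, 0, 0], 0]])

```text
clock: 28.35
ee_pos: [0.5746, -0.2205, 0.2084]
tool_rot: [-0.069, 2.421, 0.021]
ft_force: [-0.9, 0.3, -2.9]
grip_width: 0.0629
```

```bash
python3 - <<'E'
from h import *
st()
plan(root(4)+PA*.085,pegR(),maxmm=40,maxdeg=7)
E
```

```text
t 28.35 p [ 0.5746 -0.2205  0.2084] z [ 0.659  0.034 -0.752] y [-0.055  0.998 -0.003] F [-0.9  0.3 -2.9] w 0.0629
from [ 0.5746 -0.2205  0.2084] dist 0.0628 ang 1.28 rows 2
[[0.041, -0.032, 0.31], [-0.0003, 0.0017, 0.0]]
[[0.037, -0.033, 0.31], [-0.0003, 0.0017, 0.0]]
```

Request:
carry_out(commands=[[[0.03, -0.03, 0.2], [0, 0.0015, 0], 0], [[0.02, -0.03, 0.2], [0, 0.001, 0], 0], [[0.01, 0, 0.2], [0, 0, 0], 0], [[0, 0, 0], [0, 0, 0], 0], [[0, 0, 0], [0, 0, 0], 0]])

```text
clock: 28.85
ee_pos: [0.6075, -0.2255, 0.1537]
tool_rot: [-0.073, 2.454, 0.022]
ft_force: [0.1, -0.7, -4.0]
grip_width: 0.063
```

```bash
python3 - <<'E'
from h import *
st()
plan(root(4)+PA*.085,pegR(),maxmm=40,maxdeg=7)
im=ctrl.capture("wrist");cv2.imwrite("pics/p2.png",im[:,:,::-1])
E
```

```text
t 28.85 p [ 0.6075 -0.2255  0.1537] z [ 0.633  0.035 -0.773] y [-0.058  0.998 -0.003] F [ 0.1 -0.7 -4. ] w 0.063
from [ 0.6075 -0.2255  0.1537] dist 0.0035 ang 0.66 rows 1
[[-0.034, 0.002, -0.007], [-0.0003, -0.0018, 0.0003]]
```

View pics/p2.png

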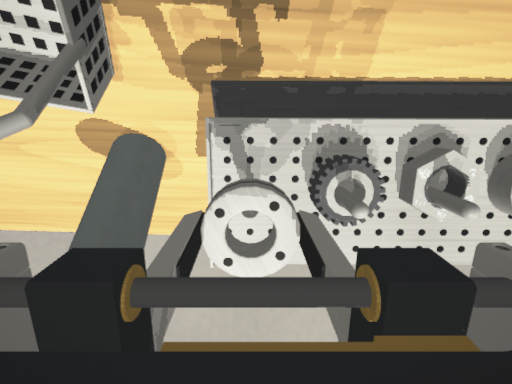

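Request:
carry_out(commands=[[[-0.035, 0, 0], [0, -0.0018, 0], 0], [[0, 0, 0], [0, 0, 0], 0], [[0, 0, 0.2], [0, 0, 0], 0], [[0.02, 0, 0.2], [0, 0, 0], 0], [[0.02, 0, 0.2], [0, 0, 0], 0], [[0.02, 0, 0.05], [0, 0, 0], 0], [[0, 0, 0], [0, 0, 0], 0]])

```text
clock: 29.6
ee_pos: [0.6495, -0.2267, 0.1099]
tool_rot: [-0.073, 2.433, 0.012]
ft_force: [0.1, 0.0, -3.7]
grip_width: 0.0635
```

```bash
python3 - <<'E'
from h import *
st()
plan(root(4)+PA*.009,pegR(),maxmm=40,maxdeg=7)
E
```

```text
t 29.6 p [ 0.6495 -0.2267  0.1099] z [ 0.649  0.028 -0.76 ] y [-0.056  0.998 -0.011] F [ 0.1  0.  -3.7] w 0.0635
from [ 0.6495 -0.2267  0.1099] dist 0.0154 ang 0.84 rows 1
[[0.006, 0.039, 0.149], [-0.0015, 0.0015, 0.0009]]
```

Request:
carry_out(commands=[[[0.01, 0.04, 0.08], [-0.0015, 0.0015, 0], 0], [[0, 0, 0.07], [0, 0, 0], 0], [[0, 0, 0], [0, 0, 0], 0]])

```text
clock: 29.9
ee_pos: [0.659, -0.223, 0.1002]
tool_rot: [-0.078, 2.44, 0.02]
ft_force: [-0.9, -0.1, -3.6]
grip_width: 0.063
```

```bash
python3 - <<'E'
from h import *
st()
plan(root(4)+PA*.007,pegR(),maxmm=40,maxdeg=7)
E
```

```text
t 29.9 p [ 0.659  -0.223   0.1002] z [ 0.644  0.035 -0.764] y [-0.062  0.998 -0.006] F [-0.9 -0.1 -3.6] w 0.063
from [ 0.659  -0.223   0.1002] dist 0.0037 ang 0.43 rows 1
[[0.017, 0.007, 0.032], [-0.0003, 0.0004, 0.0011]]
```

Request:
carry_out(commands=[[[0.01, 0, 0.02], [0, 0, 0], 0], [[0, 0, 0], [0, 0, 0], 0.8], [[0, 0, 0], [0, 0, 0], 0.8], [[0, 0, 0], [0, 0, 0], 0.8], [[0, 0, 0], [0, 0, 0], 0.8], [[0, 0, -0.15], [0, 0, 0], 0.8], [[0, 0, -0.25], [0, 0, 0], 0.8], [[0, 0, -0.3], [0, 0, 0], 0.8]])

```text
clock: 30.7
ee_pos: [0.6165, -0.2262, 0.1566]
tool_rot: [-0.077, 2.432, 0.017]
ft_force: [0.2, 0.1, 0.6]
grip_width: 0.0747
```

Request:
carry_out(commands=[[[0, 0, -0.3], [0, 0, 0], 0.8], [[0, 0, -0.1], [0, 0, 0], 0.8]])

```text
clock: 30.9
ee_pos: [0.5901, -0.2286, 0.1923]
tool_rot: [-0.078, 2.427, 0.012]
ft_force: [1.2, -0.7, 0.2]
grip_width: 0.0749
```

```bash
python3 - <<'E'
from h import *
s,R=st()
im=ctrl.capture("wrist");cv2.imwrite("pics/p3.png",im[:,:,::-1])
plan([0.43,-0.09,0.14],down(np.pi/2+.2),maxmm=60)
E
```

```text
t 30.9 p [ 0.5901 -0.2286  0.1923] z [ 0.654  0.029 -0.756] y [-0.059  0.998 -0.013] F [ 1.2 -0.7  0.2] w 0.0749
from [ 0.5901 -0.2288  0.1928] dist 0.2184 ang 41.62 rows 6
[[0.246, 0.248, -0.101], [-0.0017, 0.0189, -0.0034]]
[[0.251, 0.254, -0.069], [-0.0017, 0.0189, -0.0034]]
[[0.252, 0.26, -0.037], [-0.0017, 0.0189, -0.0034]]
[[0.249, 0.266, -0.004], [-0.0017, 0.0189, -0.0034]]
[[0.241, 0.271, 0.028], [-0.0017, 0.0189, -0.0034]]
[[0.23, 0.276, 0.059], [-0.0017, 0.0189, -0.0034]]
```

View pics/p3.png

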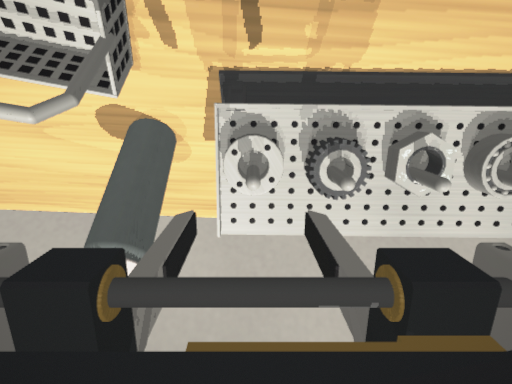

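Spacer is on peg 5. The pulley goes next, to peg 1.

Request:
carry_out(commands=[[[0.24, 0.25, -0.15], [0, 0.02, 0], 1], [[0.25, 0.25, -0.1], [0, 0.02, 0.001], 1], [[0.25, 0.25, -0.05], [0, 0.02, 0.001], 1], [[0.25, 0.25, 0], [0, 0.02, 0.001], 1], [[0.24, 0.25, 0.05], [0, 0.018, 0.0016], 1], [[0.2, 0.25, 0.1], [0, 0.014, 0.0016], 1], [[0, 0, 0.1], [0, 0, 0], 1], [[0, 0, 0], [0, 0, 0], 1]])

```text
clock: 31.75
ee_pos: [0.4355, -0.0817, 0.13]
tool_rot: [0.028, -3.126, 0.006]
ft_force: [-0.4, -0.2, -0.7]
grip_width: 0.0938
```

Request:
carry_out(commands=[[[0, 0, 0], [0, 0, 0], 1]])

```text
clock: 31.85
ee_pos: [0.4358, -0.082, 0.1294]
tool_rot: [0.028, -3.126, 0.006]
ft_force: [-0.2, -0.0, 0.3]
grip_width: 0.0941
```

```bash
python3 - <<'E'
from h import *
s,R=st()
im=ctrl.capture("wrist");cv2.imwrite("pics/u1.png",im[:,:,::-1])
i=ctrl.camera_info("wrist");np.savez("u1.npz",**i)
blob("u1",.015)
plan([0.421,-0.0915,0.06],down(np.pi/2))
E
```

```text
t 31.85 p [ 0.4358 -0.082   0.1294] z [-0.015 -0.004 -1.   ] y [-0.018  1.    -0.004] F [-0.2 -0.   0.3] w 0.0941
[ 14.7 229. ] [23.  39.1] [ 0.4921 -0.35    0.015 ]
[335.1 227.7] [26.1 45.2] [0.4835 0.0159 0.015 ]
[165.2 227.7] [26.  45.1] [ 0.4872 -0.1777  0.015 ]
[240.1 173.2] [55.2 56.6] [ 0.4223 -0.0929  0.015 ]
[501.1 160.1] [24.5 72.3] [0.4029 0.1864 0.015 ]
from [ 0.4356 -0.0822  0.1293] dist 0.0714 ang 1.34 rows 2
[[0.068, -0.044, 0.348], [-0.0003, -0.0012, 0.0014]]
[[0.071, -0.045, 0.347], [-0.0003, -0.0012, 0.0014]]
```

View pics/u1.png

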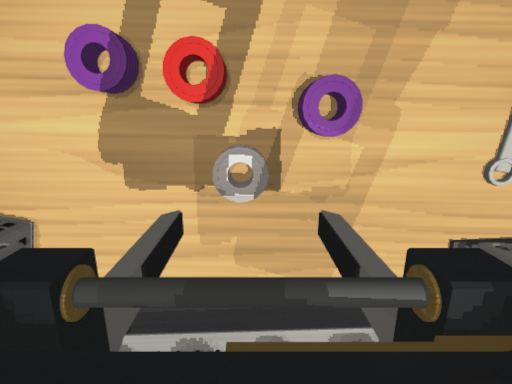

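Candidates here: the grey aluminium ring at (240,173) is the pulley. The purple ones at (100,60) and (330,105) and the red at (195,70) are look-alikes. Descending on the grey one.

Request:
carry_out(commands=[[[0.06, -0.05, 0.2], [0, -0.002, 0.002], 1], [[0.07, -0.05, 0.2], [0, 0, 0.001], 1], [[0.06, 0, 0.2], [0, 0, 0], 1], [[0.02, 0, 0.05], [0, 0, 0], 1], [[0, 0, 0], [0, 0, 0], 1], [[0, 0, 0], [0, 0, 0], 1]])

```text
clock: 32.5
ee_pos: [0.4174, -0.0991, 0.0667]
tool_rot: [0.017, 3.131, -0.012]
ft_force: [-0.3, -0.1, 0.3]
grip_width: 0.094
```

```bash
python3 - <<'E'
from h import *
st()
plan([0.4215,-0.0925,0.005],down(np.pi/2))
E
```

```text
t 32.5 p [ 0.4174 -0.0991  0.0667] z [ 0.011 -0.008 -1.   ] y [ 0.011  1.    -0.008] F [-0.3 -0.1  0.3] w 0.094
from [ 0.4174 -0.0991  0.0667] dist 0.0622 ang 0.98 rows 2
[[-0.017, 0.036, 0.308], [-0.0006, 0.0008, -0.0009]]
[[-0.018, 0.034, 0.308], [-0.0006, 0.0008, -0.0009]]
```

Request:
carry_out(commands=[[[-0.01, 0.04, 0.2], [-0.001, 0.001, -0.001], 1], [[0, 0.02, 0.2], [0, 0.001, -0.001], 1], [[0, 0, 0.08], [0, 0, 0], 1], [[0, 0, 0], [0, 0, 0], 1], [[0, 0, 0], [0, 0, 0], 1]])

```text
clock: 33.0
ee_pos: [0.4255, -0.096, 0.0245]
tool_rot: [-0.002, 3.13, -0.01]
ft_force: [0.3, -0.6, 0.1]
grip_width: 0.094
```

```bash
python3 - <<'E'
from h import *
st()
plan([0.4215,-0.0925,0.005],down(np.pi/2))
E
```

```text
t 33.0 p [ 0.4255 -0.096   0.0245] z [ 0.012 -0.006 -1.   ] y [-0.001  1.    -0.006] F [ 0.3 -0.6  0.1] w 0.094
from [ 0.4255 -0.096   0.0245] dist 0.0202 ang 0.76 rows 1
[[0.042, 0.036, 0.194], [-0.001, 0.0019, 0.0002]]
```

Request:
carry_out(commands=[[[0.04, 0.035, 0.1], [-0.001, 0.0019, 0], 1], [[0, 0, 0.09], [0, 0, 0], 1], [[0, 0, 0], [0, 0, 0], 1], [[0, 0, 0], [0, 0, 0], 1]])

```text
clock: 33.4
ee_pos: [0.423, -0.0929, 0.0062]
tool_rot: [-0.002, 3.139, -0.001]
ft_force: [0.6, -0.8, 0.2]
grip_width: 0.0936
```

```bash
python3 - <<'E'
from h import *
st()
plan([0.4215,-0.0925,0.005],down(np.pi/2))
E
```

```text
t 33.4 p [ 0.423  -0.0929  0.0062] z [ 0.003 -0.001 -1.   ] y [-0.001  1.    -0.001] F [ 0.6 -0.8  0.2] w 0.0936
from [ 0.423  -0.0929  0.0062] dist 0.002 ang 0.2 rows 1
[[0.015, 0.004, 0.012], [-0.0001, 0.0005, 0.0002]]
```

Request:
carry_out(commands=[[[0.015, 0, 0.01], [0, 0, 0], 1], [[0, 0, 0], [0, 0, 0], 0], [[0, 0, 0], [0, 0, 0], 0], [[0, 0, 0], [0, 0, 0], 0], [[0, 0, 0], [0, 0, 0], 0], [[0, 0, 0], [0, 0, 0], 0], [[0, 0, 0], [0, 0, 0], 0], [[0, 0, 0], [0, 0, 0], 0]])

```text
clock: 34.2
ee_pos: [0.4218, -0.0932, 0.0058]
tool_rot: [-0.002, 3.137, -0.002]
ft_force: [0.4, 0.0, -0.6]
grip_width: 0.0579
```

Request:
carry_out(commands=[[[0, 0, -0.2], [0, 0, 0], 0], [[0, 0, -0.3], [0, 0, 0], 0], [[0, 0, -0.3], [0, 0, 0], 0], [[0, 0, -0.3], [0, 0, 0], 0]])

```text
clock: 34.6
ee_pos: [0.4154, -0.0909, 0.1111]
tool_rot: [0.002, -3.128, -0.008]
ft_force: [0.4, 0.2, -2.4]
grip_width: 0.0577
```

```bash
python3 - <<'E'
from h import *
st()
i=ctrl.camera_info("scene")
# target rotation: pegR then twist about tool z by -55deg (jaw turned)
R=pegR()@Ro.from_rotvec([0,0,-np.radians(55)]).as_matrix()
print(R[:,0],R[:,1])
plan(root(0)+PA*.13,R,maxmm=40,maxdeg=7)
E
```

```text
t 34.6 p [ 0.4154 -0.0909  0.1111] z [-0.014  0.005 -1.   ] y [-0.001  1.     0.005] F [ 0.4  0.2 -2.4] w 0.0577
[-0.39144507 -0.84315161 -0.36860022] [-0.65956636  0.53640102 -0.5265417 ]
from [ 0.4154 -0.0909  0.1111] dist 0.2717 ang 70.15 rows 11
[[-0.13, 0.197, -0.073], [0.0048, -0.0096, -0.0141]]
[[-0.151, 0.182, -0.07], [0.0048, -0.0096, -0.0141]]
[[-0.171, 0.166, -0.066], [0.0048, -0.0096, -0.0141]]
[[-0.189, 0.148, -0.06], [0.0048, -0.0096, -0.0141]]
[[-0.204, 0.129, -0.052], [0.0048, -0.0096, -0.0141]]
[[-0.218, 0.109, -0.043], [0.0048, -0.0096, -0.0141]]
[[-0.229, 0.088, -0.032], [0.0048, -0.0096, -0.0141]]
[[-0.237, 0.066, -0.02], [0.0048, -0.0096, -0.0141]]
[[-0.243, 0.045, -0.008], [0.0048, -0.0096, -0.0141]]
[[-0.246, 0.023, 0.006], [0.0048, -0.0096, -0.0141]]
[[-0.246, 0.002, 0.021], [0.0048, -0.0096, -0.0141]]
```

Request:
carry_out(commands=[[[-0.1, 0.18, -0.15], [0.0048, -0.0096, -0.0141], 0], [[-0.12, 0.18, -0.15], [0.0048, -0.0096, -0.0141], 0], [[-0.15, 0.17, -0.1], [0.0048, -0.0096, -0.0141], 0], [[-0.17, 0.15, -0.1], [0.0048, -0.0096, -0.0141], 0], [[-0.19, 0.13, -0.08], [0.0048, -0.0096, -0.0141], 0], [[-0.2, 0.11, -0.06], [0.0048, -0.0096, -0.0141], 0], [[0, 0, 0], [0, 0, 0], 0]])

```text
clock: 35.3
ee_pos: [0.4792, 0.0283, 0.1849]
tool_rot: [-0.764, 2.664, -0.249]
ft_force: [-0.6, -0.2, -1.6]
grip_width: 0.0579
```

```bash
python3 - <<'E'
from h import *
s,_=st();print(s["q"].round(3))
R=pegR()@Ro.from_rotvec([0,0,-np.radians(55)]).as_matrix()
plan(root(0)+PA*.13,R,maxmm=40,maxdeg=7)
E
```

```text
t 35.3 p [0.4792 0.0283 0.1849] z [ 0.384 -0.069 -0.921] y [-0.478  0.838 -0.262] F [-0.6 -0.2 -1.6] w 0.0579
[-0.012 -0.369  1.866 -0.069  1.249 -2.132]
from [0.4792 0.0283 0.1849] dist 0.1261 ang 30.48 rows 5
[[-0.235, 0.083, 0.037], [0.0045, -0.0092, -0.0135]]
[[-0.239, 0.064, 0.049], [0.0045, -0.0092, -0.0135]]
[[-0.24, 0.045, 0.061], [0.0045, -0.0092, -0.0135]]
[[-0.239, 0.027, 0.074], [0.0045, -0.0092, -0.0135]]
[[-0.236, 0.009, 0.088], [0.0045, -0.0092, -0.0135]]
```

Request:
carry_out(commands=[[[-0.22, 0.1, -0.03], [0.0045, -0.0092, -0.011], 0], [[-0.22, 0.08, -0.01], [0.0045, -0.0092, -0.011], 0], [[-0.22, 0.05, 0.02], [0.0045, -0.0092, -0.011], 0], [[-0.22, 0.03, 0.04], [0.0045, -0.0092, -0.011], 0], [[-0.15, 0.01, 0.04], [0.0045, -0.0092, -0.01], 0], [[0, 0, 0], [0, 0, 0], 0], [[0, 0, 0], [0, 0, 0], 0]])

```text
clock: 36.0
ee_pos: [0.5348, 0.1142, 0.197]
tool_rot: [-1.121, 2.228, -0.376]
ft_force: [0.5, 1.0, -2.2]
grip_width: 0.058
```

```bash
python3 - <<'E'
from h import *
s,_=st();print(s["q"].round(3))
R=pegR()@Ro.from_rotvec([0,0,-np.radians(50)]).as_matrix()
plan(root(0)+PA*.10,R,maxmm=40,maxdeg=7)
im=ctrl.capture("wrist");cv2.imwrite("pics/u2.png",im[:,:,::-1])
im=ctrl.capture("scene");crop(im,230,100,430,250,4,"pics/u2s.png")
E
```

```text
t 36.0 p [0.5348 0.1142 0.197 ] z [ 0.633  0.019 -0.774] y [-0.626  0.601 -0.497] F [ 0.5  1.  -2.2] w 0.058
[ 0.159 -0.399  1.965 -0.104  0.897 -2.308]
from [0.5348 0.1142 0.197 ] dist 0.0542 ang 1.31 rows 2
[[-0.092, -0.029, 0.253], [-0.0001, -0.0017, 0.0007]]
[[-0.089, -0.029, 0.254], [-0.0001, -0.0017, 0.0007]]
```

View pics/u2.png

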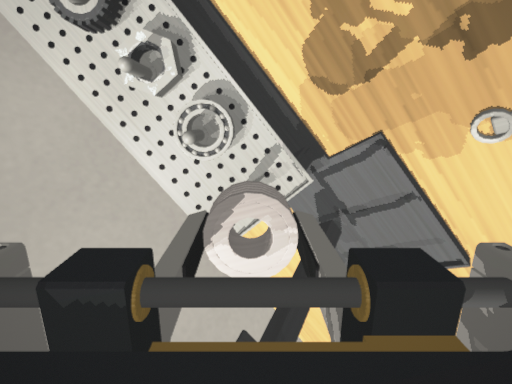

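View pics/u2s.png

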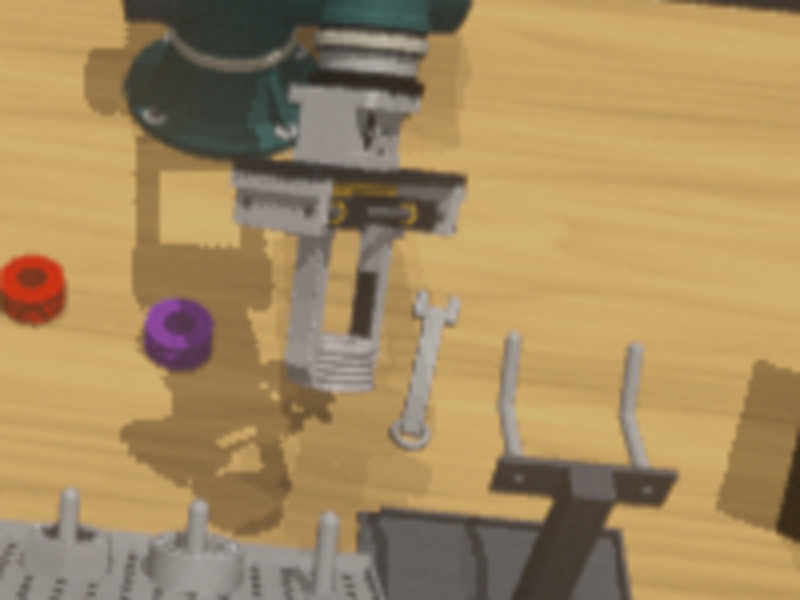

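```bash
python3 - <<'E'
from h import *
R=pegR()@Ro.from_rotvec([0,0,-np.radians(50)]).as_matrix()
for d in (.01,.08):
  T=root(0)+PA*d
  for zz in (-.097,-.16):
    print(d,[ (T+R@np.array([a*.0375,b*.0885,zz])).round(3).tolist() for a in(-1,1) for b in (-1,1)])
E
```

```text
0.01 [[0.646, 0.102, 0.232], [0.536, 0.21, 0.145], [0.613, 0.043, 0.201], [0.502, 0.15, 0.114]]
0.01 [[0.606, 0.1, 0.281], [0.496, 0.207, 0.193], [0.572, 0.04, 0.25], [0.462, 0.148, 0.162]]
0.08 [[0.601, 0.099, 0.286], [0.491, 0.207, 0.199], [0.568, 0.04, 0.255], [0.458, 0.147, 0.168]]
0.08 [[0.561, 0.097, 0.334], [0.451, 0.205, 0.247], [0.527, 0.038, 0.303], [0.417, 0.145, 0.216]]
```

Request:
carry_out(commands=[[[-0.08, -0.03, 0.15], [0, -0.0017, 0], 0], [[-0.05, -0.02, 0.15], [0, -0.001, 0], 0], [[-0.03, 0, 0.1], [0, 0, 0], 0], [[0, 0, 0], [0, 0, 0], 0], [[0, 0, 0], [0, 0, 0], 0]])

```text
clock: 36.6
ee_pos: [0.573, 0.1223, 0.1764]
tool_rot: [-1.112, 2.218, -0.367]
ft_force: [0.3, 0.4, -2.4]
grip_width: 0.0579
```

```bash
python3 - <<'E'
from h import *
s,_=st();print(s["q"].round(3))
R=pegR()@Ro.from_rotvec([0,0,-np.radians(50)]).as_matrix()
plan(root(0)+PA*.085,R,maxmm=40,maxdeg=7)
E
```

```text
t 36.6 p [0.573  0.1223 0.1764] z [ 0.641  0.029 -0.767] y [-0.622  0.606 -0.496] F [ 0.3  0.4 -2.4] w 0.0579
[ 0.156 -0.292  1.937 -0.099  0.807 -2.301]
from [0.573  0.1223 0.1764] dist 0.0256 ang 0.51 rows 1
[[-0.025, 0.031, 0.253], [-0.0006, -0.0012, 0.0004]]
```

Request:
carry_out(commands=[[[-0.02, 0.03, 0.13], [0, -0.001, 0], 0], [[0, 0, 0.13], [0, 0, 0], 0], [[0, 0, 0], [0, 0, 0], 0], [[0, 0, 0], [0, 0, 0], 0]])

```text
clock: 37.0
ee_pos: [0.5895, 0.1261, 0.1573]
tool_rot: [-1.11, 2.211, -0.365]
ft_force: [-0.5, 0.1, -0.9]
grip_width: 0.0578
```

```bash
python3 - <<'E'
from h import *
s,_=st()
R=pegR()@Ro.from_rotvec([0,0,-np.radians(50)]).as_matrix()
plan(root(0)+PA*.08,R,maxmm=40,maxdeg=7)
im=ctrl.capture("wrist");cv2.imwrite("pics/u3.png",im[:,:,::-1])
i=ctrl.camera_info("wrist")
for k in (0,1,2): print(k+1,proj(i,root(k)+PA*.053).round(1))
E
```

```text
t 37.0 p [0.5895 0.1261 0.1573] z [ 0.645  0.033 -0.763] y [-0.62   0.607 -0.498] F [-0.5  0.1 -0.9] w 0.0578
from [0.5895 0.1261 0.1573] dist 0.0053 ang 0.36 rows 1
[[0.002, 0.016, 0.051], [-0.0009, -0.0001, 0.0003]]
1 [251.1 206.8]
2 [175.3 120.8]
3 [86.4 19.9]
```

View pics/u3.png

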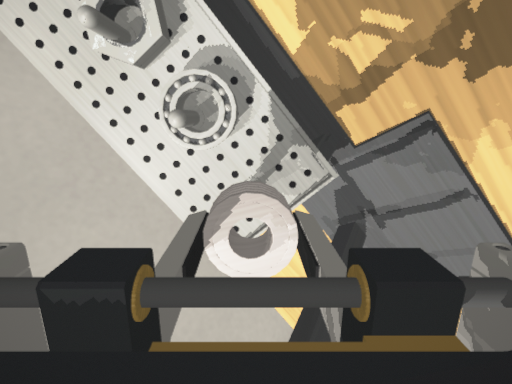

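Request:
carry_out(commands=[[[0.01, 0.015, 0.15], [0, 0, 0], 0], [[0.01, 0, 0.15], [0, 0, 0], 0], [[0, 0, 0], [0, 0, 0], 0], [[0, 0, 0], [0, 0, 0], 0]])

```text
clock: 37.45
ee_pos: [0.608, 0.1266, 0.1361]
tool_rot: [-1.108, 2.207, -0.366]
ft_force: [0.7, -0.1, -1.2]
grip_width: 0.0576
```

```bash
python3 - <<'E'
from h import *
s,_=st()
R=pegR()@Ro.from_rotvec([0,0,-np.radians(50)]).as_matrix()
plan(root(0)+PA*.01,R,maxmm=40,maxdeg=7)
E
```

```text
t 37.45 p [0.608  0.1266 0.1361] z [ 0.649  0.033 -0.76 ] y [-0.618  0.607 -0.5  ] F [ 0.7 -0.1 -1.2] w 0.0576
from [0.608  0.1266 0.1361] dist 0.047 ang 0.58 rows 2
[[0.001, 0.014, 0.234], [-0.0008, 0.0002, 0.0001]]
[[0.001, 0.013, 0.235], [-0.0008, 0.0002, 0.0001]]
```

Request:
carry_out(commands=[[[0.01, 0.02, 0.15], [-0.0008, 0, 0], 0], [[0.01, 0.01, 0.15], [0, 0, 0], 0], [[0, 0, 0.05], [0, 0, 0], 0], [[0, 0, 0], [0, 0, 0], 0]])

```text
clock: 37.85
ee_pos: [0.6293, 0.1286, 0.112]
tool_rot: [-1.108, 2.202, -0.363]
ft_force: [-0.5, -0.7, -1.4]
grip_width: 0.0577
```

```bash
python3 - <<'E'
from h import *
s,_=st()
R=pegR()@Ro.from_rotvec([0,0,-np.radians(50)]).as_matrix()
plan(root(0)+PA*.01,R,maxmm=40,maxdeg=7)
E
```

```text
t 37.85 p [0.6293 0.1286 0.112 ] z [ 0.651  0.038 -0.758] y [-0.618  0.607 -0.5  ] F [-0.5 -0.7 -1.4] w 0.0577
from [0.6293 0.1286 0.112 ] dist 0.015 ang 0.7 rows 1
[[0.014, 0.027, 0.147], [-0.0015, 0.0012, 0.0003]]
```

Request:
carry_out(commands=[[[0.01, 0.03, 0.08], [-0.0012, 0.001, 0], 0], [[0.01, 0, 0.08], [0, 0, 0], 0], [[0, 0, 0.02], [0, 0, 0], 0], [[0, 0, 0], [0, 0, 0], 0]])

```text
clock: 38.25
ee_pos: [0.6394, 0.1299, 0.0975]
tool_rot: [-1.111, 2.209, -0.36]
ft_force: [-1.0, 0.6, -2.1]
grip_width: 0.0577
```

```bash
python3 - <<'E'
from h import *
s,_=st()
R=pegR()@Ro.from_rotvec([0,0,-np.radians(50)]).as_matrix()
plan(root(0)+PA*.01,R,maxmm=40,maxdeg=7)
im=ctrl.capture("wrist");cv2.imwrite("pics/u4.png",im[:,:,::-1])
E
```

```text
t 38.25 p [0.6394 0.1299 0.0975] z [ 0.645  0.038 -0.763] y [-0.622  0.607 -0.496] F [-1.   0.6 -2.1] w 0.0577
from [0.6394 0.1299 0.0975] dist 0.0031 ang 0.3 rows 1
[[0.008, 0.009, -0.029], [-0.0005, 0.0006, 0.0003]]
```

View pics/u4.png

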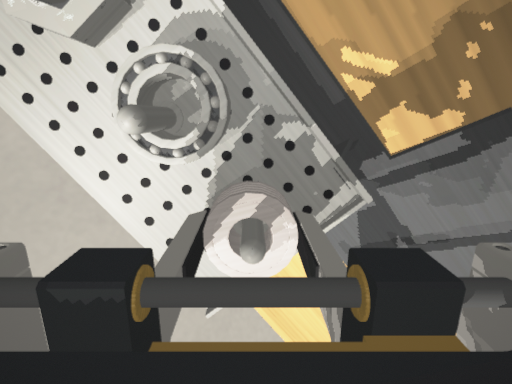

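Request:
carry_out(commands=[[[0, 0, 0], [0, 0, 0], 0.85], [[0, 0, 0], [0, 0, 0], 0.85], [[0, 0, 0], [0, 0, 0], 0.85], [[0, 0, 0], [0, 0, 0], 0.85], [[0, 0, 0], [0, 0, 0], 0.85], [[0, 0, -0.15], [0, 0, 0], 0.85], [[0, 0, -0.25], [0, 0, 0], 0.85], [[0, 0, -0.25], [0, 0, 0], 0.85]])

```text
clock: 39.1
ee_pos: [0.5981, 0.1273, 0.1494]
tool_rot: [-1.11, 2.206, -0.361]
ft_force: [-0.4, -0.1, 0.2]
grip_width: 0.0798
```

Request:
carry_out(commands=[[[0, 0, -0.3], [0, 0, 0], 0.85], [[0, 0, -0.3], [0, 0, 0], 0.85], [[0, 0, 0], [0, 0, 0], 0.85]])

```text
clock: 39.4
ee_pos: [0.5586, 0.1252, 0.2018]
tool_rot: [-1.106, 2.198, -0.363]
ft_force: [0.8, 0.8, -0.0]
grip_width: 0.0802
```

```bash
python3 - <<'E'
from h import *
s,R=st()
im=ctrl.capture("wrist");cv2.imwrite("pics/u5.png",im[:,:,::-1])
im=ctrl.capture("scene");cv2.imwrite("pics/sc5.png",im[:,:,::-1]);crop(im,90,130,340,300,3.1,"pics/u5s.png")
print(ctrl.camera_info("scene")["R"][0])
E
```

```text
t 39.4 p [0.5586 0.1252 0.2018] z [ 0.654  0.039 -0.755] y [-0.616  0.607 -0.502] F [ 0.8  0.8 -0. ] w 0.0802
[-0.16802729  0.98576603  0.00567111]
```

View pics/u5.png

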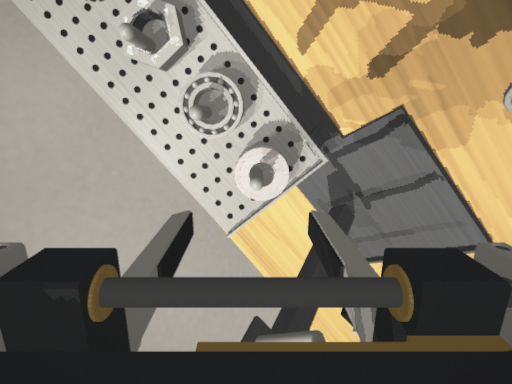

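View pics/u5s.png

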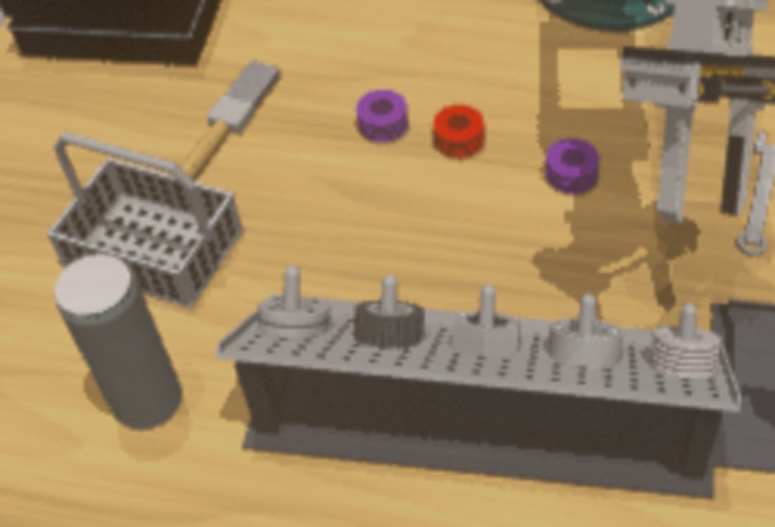

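All five are seated: pulley, bearing, nut, gear and spacer on pegs 1 to 5. Now the basket: I'll measure its bar roughly from the scene view, then check with the wrist camera.

```bash
python3 - <<'E'
from h import *
j=ctrl.camera_info("scene")
for p in [(66,140),(190,170)]:
    print(onz(j,p[0]/3.1+90,p[1]/3.1+130,.15).round(3))
i=dict(np.load("w1.npz")) ; print([onz(i,x/5,y/5+120,.15).round(3) for x,y in [(300,378),(0,335)]])
plan([0.45,-0.15,0.34],down(0.1),maxmm=40)
E
```

```text
[ 0.526 -0.478  0.15 ]
[ 0.543 -0.347  0.15 ]
[array([ 0.54 , -0.364,  0.15 ]), array([ 0.526, -0.449,  0.15 ])]
from [0.558  0.1249 0.1971] dist 0.3281 ang 140.4 rows 18
[[0.115, -0.095, -0.105], [0.0026, 0.0076, 0.0201]]
[[0.106, -0.111, -0.098], [0.0026, 0.0076, 0.0201]]
[[0.096, -0.125, -0.091], [0.0026, 0.0076, 0.0201]]
[[0.083, -0.138, -0.085], [0.0026, 0.0076, 0.0201]]
[[0.069, -0.149, -0.079], [0.0026, 0.0076, 0.0201]]
[[0.053, -0.158, -0.074], [0.0026, 0.0076, 0.0201]]
[[0.036, -0.165, -0.069], [0.0026, 0.0076, 0.0201]]
[[0.018, -0.169, -0.065], [0.0026, 0.0076, 0.0201]]
[[-0.0, -0.171, -0.062], [0.0026, 0.0076, 0.0201]]
[[-0.019, -0.171, -0.059], [0.0026, 0.0076, 0.0201]]
[[-0.038, -0.169, -0.058], [0.0026, 0.0076, 0.0201]]
[[-0.056, -0.164, -0.058], [0.0026, 0.0076, 0.0201]]
[[-0.074, -0.156, -0.058], [0.0026, 0.0076, 0.0201]]
[[-0.09, -0.147, -0.06], [0.0026, 0.0076, 0.0201]]
[[-0.105, -0.135, -0.062], [0.0026, 0.0076, 0.0201]]
[[-0.118, -0.122, -0.065], [0.0026, 0.0076, 0.0201]]
[[-0.13, -0.108, -0.069], [0.0026, 0.0076, 0.0201]]
[[-0.139, -0.092, -0.074], [0.0026, 0.0076, 0.0201]]
```

Request:
carry_out(commands=[[[0, -0.1, -0.35], [0.0026, 0.0076, 0.02], 1], [[0, -0.1, -0.35], [0.0026, 0.0076, 0.02], 1], [[0.05, -0.12, -0.25], [0.0026, 0.0076, 0.02], 1], [[0.05, -0.14, -0.15], [0.0026, 0.0076, 0.02], 1], [[0.05, -0.15, -0.08], [0.0026, 0.0076, 0.02], 1], [[0.05, -0.16, -0.07], [0.0026, 0.0076, 0.02], 1], [[0.03, -0.17, -0.05], [0.0026, 0.0076, 0.02], 1], [[0.01, -0.17, -0.05], [0.0026, 0.0076, 0.02], 1]])

```text
clock: 40.3
ee_pos: [0.4823, 0.0225, 0.312]
tool_rot: [0.288, 2.727, -0.27]
ft_force: [0.4, -0.5, -0.6]
grip_width: 0.0941
```

```bash
python3 - <<'E'
from h import *
s,R=st();print(s["q"].round(2))
plan([0.50,-0.40,0.32],down(-.14),maxmm=45)
E
```

```text
t 40.3 p [0.4823 0.0225 0.312 ] z [ 0.353 -0.226 -0.908] y [ 0.236  0.96  -0.148] F [ 0.4 -0.5 -0.6] w 0.0941
[ 0.12 -0.31  1.59 -0.27  1.53 -1.27]
from [0.4823 0.0225 0.312 ] dist 0.423 ang 88.8 rows 12
[[-0.073, -0.336, 0.079], [0.0024, 0.0058, 0.0196]]
[[-0.117, -0.323, 0.08], [0.0024, 0.0058, 0.0196]]
[[-0.158, -0.305, 0.08], [0.0024, 0.0058, 0.0196]]
[[-0.197, -0.282, 0.078], [0.0024, 0.0058, 0.0196]]
[[-0.233, -0.254, 0.074], [0.0024, 0.0058, 0.0196]]
[[-0.265, -0.222, 0.069], [0.0024, 0.0058, 0.0196]]
[[-0.292, -0.187, 0.061], [0.0024, 0.0058, 0.0196]]
[[-0.315, -0.149, 0.053], [0.0024, 0.0058, 0.0196]]
[[-0.333, -0.108, 0.043], [0.0024, 0.0058, 0.0196]]
[[-0.345, -0.066, 0.032], [0.0024, 0.0058, 0.0196]]
[[-0.351, -0.023, 0.02], [0.0024, 0.0058, 0.0196]]
[[-0.352, 0.021, 0.007], [0.0024, 0.0058, 0.0196]]
```

Request:
carry_out(commands=[[[-0.07, -0.34, 0.05], [0.0024, 0.0058, 0.02], 1], [[-0.12, -0.32, 0.05], [0.0024, 0.0058, 0.02], 1], [[-0.16, -0.3, 0.05], [0.0024, 0.0058, 0.02], 1], [[-0.2, -0.28, 0.05], [0.0024, 0.0058, 0.02], 1], [[-0.23, -0.25, 0.05], [0.0024, 0.0058, 0.02], 1], [[-0.26, -0.22, 0.05], [0.0024, 0.0058, 0.02], 1], [[-0.29, -0.19, 0.05], [0.0024, 0.0058, 0.02], 1], [[-0.31, -0.15, 0.04], [0.0024, 0.0058, 0.02], 1]])

```text
clock: 41.1
ee_pos: [0.4883, -0.2636, 0.3143]
tool_rot: [1.803, 2.437, -0.098]
ft_force: [0.1, 0.6, 0.4]
grip_width: 0.094
```

```bash
python3 - <<'E'
from h import *
s,R=st();print(s["q"].round(2))
plan([0.51,-0.41,0.32],down(-.14),maxmm=45)
E
```

```text
t 41.1 p [ 0.4883 -0.2636  0.3143] z [ 0.048 -0.116 -0.992] y [0.956 0.293 0.012] F [0.1 0.6 0.4] w 0.094
[-0.55  0.03  1.23 -0.08  1.79 -0.87]
from [ 0.4883 -0.2636  0.3143] dist 0.1481 ang 26.03 rows 4
[[-0.365, -0.055, 0.031], [0.0016, 0.0048, 0.0174]]
[[-0.369, -0.015, 0.02], [0.0016, 0.0048, 0.0174]]
[[-0.369, 0.025, 0.009], [0.0016, 0.0048, 0.0174]]
[[-0.364, 0.066, -0.003], [0.0016, 0.0048, 0.0174]]
```

Request:
carry_out(commands=[[[-0.36, -0.05, 0.02], [0.0016, 0.0048, 0.018], 1], [[-0.36, -0.01, 0.01], [0.0016, 0.0048, 0.018], 1], [[-0.36, 0.03, 0], [0.0016, 0.0048, 0.018], 1], [[-0.36, 0.06, 0], [0.0016, 0.0048, 0.018], 1], [[0, 0, 0], [0, 0, 0], 1], [[0, 0, 0], [0, 0, 0], 1], [[0, 0, 0], [0, 0, 0], 1]])

```text
clock: 41.8
ee_pos: [0.5099, -0.423, 0.2953]
tool_rot: [-2.39, -1.983, 0.002]
ft_force: [0.3, 1.0, 0.2]
grip_width: 0.0939
```

```bash
python3 - <<'E'
from h import *
s,R=st()
im=ctrl.capture("wrist");cv2.imwrite("pics/k1.png",im[:,:,::-1])
i=ctrl.camera_info("wrist");np.savez("k1.npz",**i)
E
```

```text
t 41.8 p [ 0.5099 -0.423   0.2953] z [-0.024  0.027 -0.999] y [ 0.983 -0.184 -0.029] F [0.3 1.  0.2] w 0.0939
```

View pics/k1.png

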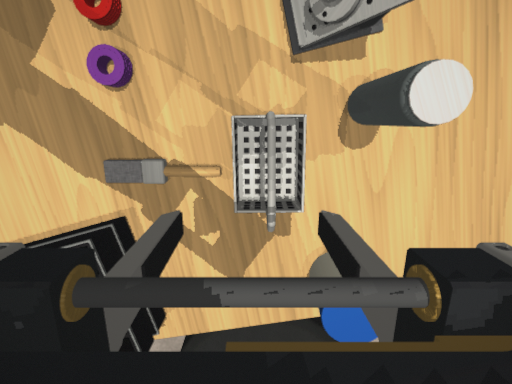

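```bash
python3 - <<'E'
from h import *
im=cv2.imread("pics/k1.png")[:,:,::-1];crop(im,220,100,320,240,4.2,"pics/k1c.png")
E
```

```text
(no output)
```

View pics/k1c.png

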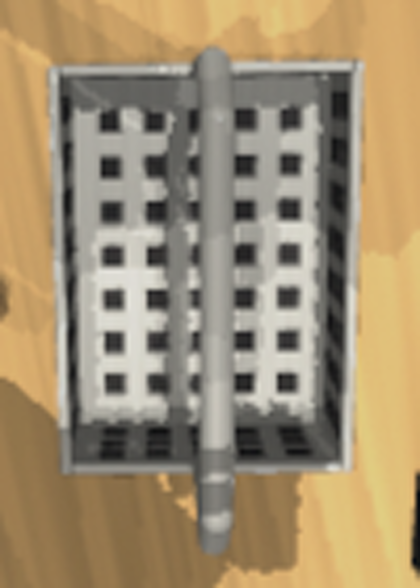

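```bash
python3 - <<'E'
from h import *
i=dict(np.load("k1.npz"));f=lambda x,y:(x/4.2+220-.4,y/4.2+100-.4)
a=onz(i,*f(215,50),.148);b=onz(i,*f(214,550),.148);c=onz(i,*f(218,420),.15)
print(a,b,c,np.linalg.norm(a-b),(a+b)/2, np.degrees(np.arctan2(*(a-b)[:2])))
R4=[onz(i,*f(*p),.06)for p in [(55,68),(360,65),(68,470),(350,468)]]
print(np.array(R4).round(4),np.mean(R4,axis=0))
d=(a-b)[:2];print("jaw yaw",np.arctan2(-d[0],d[1]))
E
```

```text
[ 0.54297484 -0.34709254  0.148     ] [ 0.51850114 -0.49075914  0.148     ] [ 0.52643001 -0.45018787  0.15      ] 0.14573624505166896 [ 0.53073799 -0.41892584  0.148     ] 9.667572903561537
[[ 0.4915 -0.3407  0.06  ]
 [ 0.5956 -0.359   0.06  ]
 [ 0.4673 -0.4858  0.06  ]
 [ 0.5718 -0.5034  0.06  ]] [ 0.53153353 -0.42224155  0.06      ]
jaw yaw -0.16873097784373706
```

```bash
python3 - <<'E'
from h import *
plan([0.531,-0.4205,.19],down(-.169),maxmm=25)
E
```

```text
from [ 0.51   -0.4225  0.2957] dist 0.1078 ang 2.25 rows 5
[[0.007, 0.047, 0.21], [-0.0009, -0.0007, -0.0005]]
[[0.008, 0.045, 0.211], [-0.0009, -0.0007, -0.0005]]
[[0.009, 0.044, 0.211], [-0.0009, -0.0007, -0.0005]]
[[0.009, 0.043, 0.211], [-0.0009, -0.0007, -0.0005]]
[[0.01, 0.042, 0.211], [-0.0009, -0.0007, -0.0005]]
```

Request:
carry_out(commands=[[[0.01, 0.05, 0.21], [-0.0012, -0.0008, -0.0005], 1], [[0.01, 0.045, 0.21], [-0.0012, -0.0008, -0.0005], 1], [[0.01, 0.045, 0.21], [-0.0012, -0.0008, -0.0005], 1], [[0.01, 0.04, 0.2], [-0.001, 0, 0], 1], [[0.01, 0.03, 0.15], [0, 0, 0], 1], [[0, 0, 0], [0, 0, 0], 1], [[0, 0, 0], [0, 0, 0], 1]])

```text
clock: 42.55
ee_pos: [0.5342, -0.4105, 0.2042]
tool_rot: [2.383, 2.029, 0.013]
ft_force: [-0.5, -0.3, 0.5]
grip_width: 0.094
```

```bash
python3 - <<'E'
from h import *
st()
plan([0.531,-0.4205,.131],down(-.169),maxmm=25)
E
```

```text
t 42.55 p [ 0.5342 -0.4105  0.2042] z [ 0.014 -0.004 -1.   ] y [ 0.987 -0.16   0.014] F [-0.5 -0.3  0.5] w 0.094
from [ 0.5342 -0.4105  0.2042] dist 0.0739 ang 0.97 rows 3
[[-0.034, -0.009, 0.244], [0.0008, 0.0001, 0.0005]]
[[-0.034, -0.008, 0.244], [0.0008, 0.0001, 0.0005]]
[[-0.034, -0.006, 0.244], [0.0008, 0.0001, 0.0005]]
```

Request:
carry_out(commands=[[[-0.05, -0.03, 0.18], [0.001, 0, 0.0005], 1], [[-0.04, -0.02, 0.18], [0.001, 0, 0.0005], 1], [[-0.03, -0.02, 0.15], [0.001, 0, 0.0005], 1], [[0, 0, 0], [0, 0, 0], 1], [[0, 0, 0], [0, 0, 0], 1]])

```text
clock: 43.05
ee_pos: [0.5252, -0.4234, 0.1511]
tool_rot: [-2.403, -2.024, 0.008]
ft_force: [1.4, 0.7, 0.3]
grip_width: 0.0938
```

```bash
python3 - <<'E'
from h import *
st()
plan([0.531,-0.4205,.131],down(-.169),maxmm=25)
E
```

```text
t 43.05 p [ 0.5252 -0.4234  0.1511] z [-0.004 -0.003 -1.   ] y [ 0.985 -0.17  -0.003] F [1.4 0.7 0.3] w 0.0938
from [ 0.5252 -0.4234  0.1511] dist 0.0211 ang 0.32 rows 1
[[0.039, 0.053, 0.201], [-0.0005, 0.0006, -0.0003]]
```

Request:
carry_out(commands=[[[0.03, 0.05, 0.1], [0, 0, 0], 1], [[0.01, 0, 0.1], [0, 0, 0], 1], [[0, 0, 0], [0, 0, 0], 1], [[0, 0, 0], [0, 0, 0], 1]])

```text
clock: 43.45
ee_pos: [0.5316, -0.4203, 0.1296]
tool_rot: [2.403, 2.023, -0.008]
ft_force: [0.5, -1.2, -1.0]
grip_width: 0.0939
```

```bash
python3 - <<'E'
from h import *
st()
plan([0.531,-0.4205,.131],down(-.169),maxmm=25)
im=ctrl.capture("wrist");cv2.imwrite("pics/k2.png",im[:,:,::-1])
i=ctrl.camera_info("wrist");np.savez("k2.npz",**i)
E
```

```text
t 43.45 p [ 0.5316 -0.4203  0.1296] z [-0.003 -0.004 -1.   ] y [ 0.985 -0.17  -0.003] F [ 0.5 -1.2 -1. ] w 0.0939
from [ 0.5316 -0.4203  0.1296] dist 0.0015 ang 0.3 rows 1
[[-0.003, -0.006, -0.014], [-0.0004, 0.0007, -0.0003]]
```

View pics/k2.png

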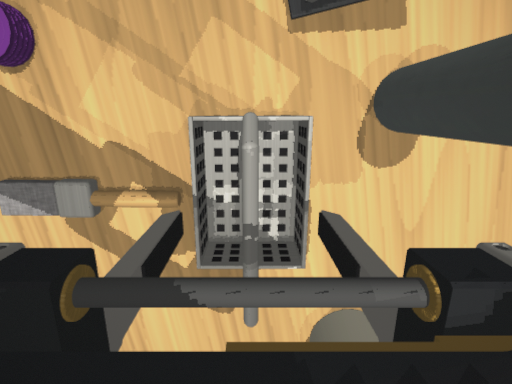

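The bar is centred between the fingers at (250,215) px. Closing takes about 84 mm of travel, so I'll allow a few extra rows.

Request:
carry_out(commands=[[[0, 0, 0], [0, 0, 0], 0], [[0, 0, 0], [0, 0, 0], 0], [[0, 0, 0], [0, 0, 0], 0], [[0, 0, 0], [0, 0, 0], 0], [[0, 0, 0], [0, 0, 0], 0], [[0, 0, 0], [0, 0, 0], 0], [[0, 0, 0], [0, 0, 0], 0], [[0, 0, 0], [0, 0, 0], 0]])

```text
clock: 44.3
ee_pos: [0.5322, -0.4209, 0.1318]
tool_rot: [2.4, 2.021, -0.007]
ft_force: [-0.6, 0.4, -0.7]
grip_width: 0.0337
```

Request:
carry_out(commands=[[[0, 0, 0], [0, 0, 0], 0], [[0, 0, 0], [0, 0, 0], 0], [[0, 0, 0], [0, 0, 0], 0], [[0, 0, 0], [0, 0, 0], 0]])

```text
clock: 44.7
ee_pos: [0.5317, -0.4208, 0.1316]
tool_rot: [2.401, 2.021, -0.008]
ft_force: [-2.2, 0.4, 1.0]
grip_width: 0.0091
```

Request:
carry_out(commands=[[[0, 0, -0.1], [0, 0, 0], 0], [[0, 0, -0.15], [0, 0, 0], 0], [[0, 0, -0.2], [0, 0, 0], 0], [[0, 0, -0.25], [0, 0, 0], 0], [[0, 0, -0.25], [0, 0, 0], 0], [[0, 0, -0.25], [0, 0, 0], 0], [[0, 0, -0.2], [0, 0, 0], 0], [[0, 0, 0], [0, 0, 0], 0]])

```text
clock: 45.5
ee_pos: [0.5315, -0.4188, 0.2777]
tool_rot: [-2.401, -2.022, 0.007]
ft_force: [-0.4, 0.0, -2.2]
grip_width: 0.009
```

```bash
python3 - <<'E'
from h import *
st()
im=ctrl.capture("wrist");cv2.imwrite("pics/k3.png",im[:,:,::-1])
im=ctrl.capture("scene");cv2.imwrite("pics/k3s.png",im[:,:,::-1])
E
```

```text
t 45.5 p [ 0.5315 -0.4188  0.2777] z [-0.005 -0.001 -1.   ] y [ 0.985 -0.17  -0.005] F [-0.4  0.  -2.2] w 0.009
```

View pics/k3s.png

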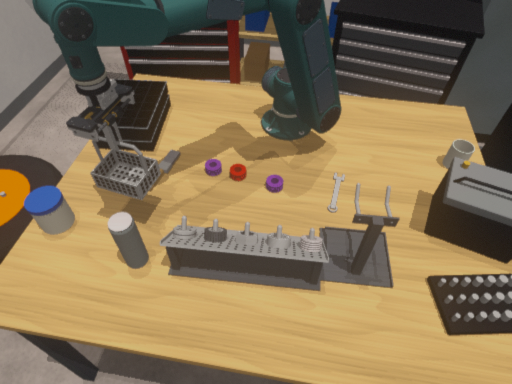

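```bash
python3 - <<'E'
from h import *
a=cv2.imread("pics/side0.png")[:,:,::-1];crop(a,135,220,235,310,7,"pics/hk_s.png")
b=cv2.imread("pics/scene0.png")[:,:,::-1];crop(b,345,175,415,225,10,"pics/hk_c.png")
E
```

```text
(no output)
```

View pics/hk_s.png

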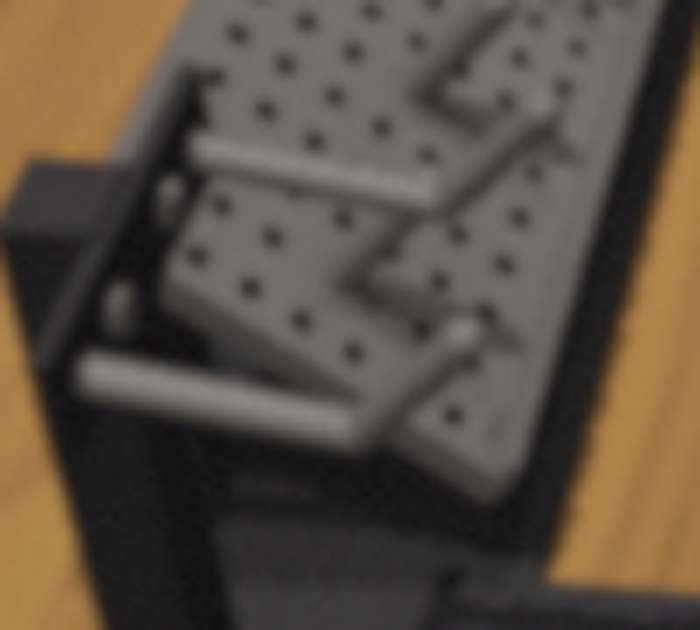

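View pics/hk_c.png

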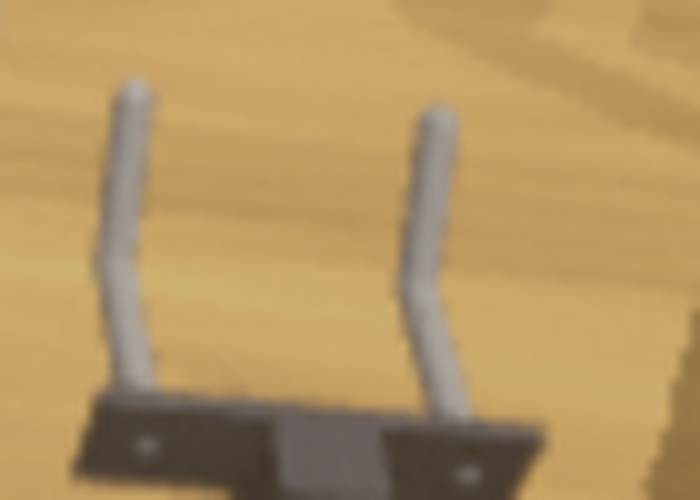

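```bash
python3 - <<'E'
from h import *
i=ctrl.camera_info("side");j=ctrl.camera_info("scene")
S=lambda x,y:(x/7+135-.45,y/7+220-.45);C=lambda x,y:(x/10+345-.45,y/10+175-.45)
for n,s,c in [("tipA",(540,110),(135,97)),("tipB",(466,334),(437,122)),("holA",(437,195),(117,258)),("holB",(360,427),(420,285))]:
    P,e=tri(i,S(*s),j,C(*c));print(n,P.round(4),round(e,4), "scene@z",onz(j,*C(*c),.251 if n[0]=="t" else .221).round(4))
E
```

```text
tipA [0.5339 0.2241 0.2516] 0.0026 scene@z [0.5319 0.2235 0.251 ]
tipB [0.5291 0.2992 0.2519] 0.0018 scene@z [0.5273 0.299  0.251 ]
holA [0.5625 0.2257 0.2217] 0.0026 scene@z [0.5606 0.2251 0.221 ]
holB [0.5567 0.3017 0.2207] 0.0015 scene@z [0.5563 0.3012 0.221 ]
```

```bash
python3 - <<'E'
from h import *
plan([0.40,-0.2,.29],down(-.08),maxmm=33)
E
```

```text
from [ 0.5308 -0.4183  0.2736] dist 0.255 ang 5.24 rows 8
[[0.241, -0.208, -0.018], [-0.0002, -0.0, -0.0018]]
[[0.243, -0.205, -0.018], [-0.0002, -0.0, -0.0018]]
[[0.246, -0.202, -0.019], [-0.0002, -0.0, -0.0018]]
[[0.248, -0.199, -0.019], [-0.0002, -0.0, -0.0018]]
[[0.25, -0.196, -0.019], [-0.0002, -0.0, -0.0018]]
[[0.252, -0.194, -0.02], [-0.0002, -0.0, -0.0018]]
[[0.255, -0.191, -0.02], [-0.0002, -0.0, -0.0018]]
[[0.257, -0.188, -0.02], [-0.0002, -0.0, -0.0018]]
```

Request:
carry_out(commands=[[[0.12, -0.12, -0.05], [0, 0, -0.0018], 0], [[0.24, -0.2, -0.04], [0, 0, -0.0018], 0], [[0.25, -0.2, -0.03], [0, 0, -0.0018], 0], [[0.25, -0.2, -0.02], [0, 0, -0.0018], 0], [[0.25, -0.2, -0.02], [0, 0, -0.0018], 0], [[0.25, -0.2, -0.02], [0, 0, -0.0018], 0], [[0.26, -0.15, -0.02], [0, 0, -0.0018], 0], [[0.28, -0.1, -0.02], [0, 0, -0.0018], 0]])

```text
clock: 46.4
ee_pos: [0.4106, -0.2044, 0.2793]
tool_rot: [-2.28, -2.1, 0.016]
ft_force: [0.9, 0.6, -3.5]
grip_width: 0.009
```

```bash
python3 - <<'E'
from h import *
s,_=st()
plan([0.39,0.03,.29],down(0.0),maxmm=33)
E
```

```text
t 46.4 p [ 0.4106 -0.2044  0.2793] z [-0.036  0.024 -0.999] y [ 0.996 -0.081 -0.038] F [ 0.9  0.6 -3.5] w 0.009
from [ 0.4106 -0.2044  0.2793] dist 0.2355 ang 5.3 rows 8
[[0.29, -0.05, -0.005], [-0.0007, -0.0004, -0.0016]]
[[0.291, -0.047, -0.006], [-0.0007, -0.0004, -0.0016]]
[[0.291, -0.044, -0.007], [-0.0007, -0.0004, -0.0016]]
[[0.291, -0.041, -0.008], [-0.0007, -0.0004, -0.0016]]
[[0.292, -0.038, -0.009], [-0.0007, -0.0004, -0.0016]]
[[0.292, -0.035, -0.01], [-0.0007, -0.0004, -0.0016]]
[[0.292, -0.032, -0.011], [-0.0007, -0.0004, -0.0016]]
[[0.293, -0.029, -0.012], [-0.0007, -0.0004, -0.0016]]
```

Request:
carry_out(commands=[[[0.28, -0.05, -0.01], [-0.0007, -0.0004, -0.0016], 0], [[0.29, -0.05, -0.01], [-0.0007, -0.0004, -0.0016], 0], [[0.29, -0.05, -0.01], [-0.0007, -0.0004, -0.0016], 0], [[0.29, -0.04, -0.01], [-0.0007, -0.0004, -0.0016], 0], [[0.29, -0.04, -0.01], [-0.0007, 0, -0.0016], 0], [[0.29, -0.04, -0.01], [-0.0007, 0, -0.0016], 0], [[0.29, -0.03, -0.01], [-0.0007, 0, -0.0016], 0], [[0.29, -0.03, -0.01], [-0.0007, 0, -0.0016], 0]])

```text
clock: 47.2
ee_pos: [0.379, 0.0388, 0.278]
tool_rot: [-2.202, -2.198, 0.003]
ft_force: [0.4, -0.1, -3.2]
grip_width: 0.0087
```

```bash
python3 - <<'E'
from h import *
s,_=st()
plan([0.38,0.26,.29],down(0.06),maxmm=33)
E
```

```text
t 47.2 p [0.379  0.0388 0.278 ] z [-0.023  0.02  -1.   ] y [ 1.    -0.001 -0.023] F [ 0.4 -0.1 -3.2] w 0.0087
from [0.379  0.0388 0.278 ] dist 0.2215 ang 3.94 rows 7
[[0.316, 0.001, -0.011], [-0.0005, -0.0005, -0.0014]]
[[0.316, 0.003, -0.012], [-0.0005, -0.0005, -0.0014]]
[[0.316, 0.006, -0.013], [-0.0005, -0.0005, -0.0014]]
[[0.316, 0.009, -0.014], [-0.0005, -0.0005, -0.0014]]
[[0.316, 0.012, -0.014], [-0.0005, -0.0005, -0.0014]]
[[0.316, 0.015, -0.015], [-0.0005, -0.0005, -0.0014]]
[[0.316, 0.018, -0.016], [-0.0005, -0.0005, -0.0014]]
```

Request:
carry_out(commands=[[[0.3, 0, -0.02], [-0.0006, -0.0006, -0.0014], 0], [[0.31, 0, -0.02], [-0.0006, -0.0006, -0.0014], 0], [[0.31, 0, -0.02], [-0.0006, -0.0006, -0.0014], 0], [[0.31, 0.01, -0.02], [-0.0006, -0.0006, -0.0014], 0], [[0.31, 0.01, -0.02], [-0.0006, 0, -0.0014], 0], [[0.25, 0.01, -0.02], [-0.0006, 0, -0.0014], 0], [[0.15, 0, -0.02], [0, 0, 0], 0], [[0, 0, 0], [0, 0, 0], 0]])

```text
clock: 48.0
ee_pos: [0.3686, 0.2423, 0.279]
tool_rot: [-2.143, -2.275, 0.025]
ft_force: [-0.5, 0.7, -2.8]
grip_width: 0.009
```

```bash
python3 - <<'E'
from h import *
s,_=st()
plan([0.40,0.255,.28],down(0.06),maxmm=33)
for n in ("wrist","scene","side"):
  im=ctrl.capture(n);cv2.imwrite(f"pics/h1_{n}.png",im[:,:,::-1])
  if n=="scene": crop(im,300,90,450,210,5,"pics/h1_sc.png")
E
```

```text
t 48.0 p [0.3686 0.2423 0.279 ] z [-0.023 -0.001 -1.   ] y [ 0.998  0.059 -0.023] F [-0.5  0.7 -2.8] w 0.009
from [0.3686 0.2423 0.279 ] dist 0.0339 ang 1.3 rows 2
[[0.054, 0.161, -0.008], [-0.0018, -0.0001, -0.0001]]
[[0.054, 0.161, -0.007], [-0.0018, -0.0001, -0.0001]]
```

View pics/h1_sc.png

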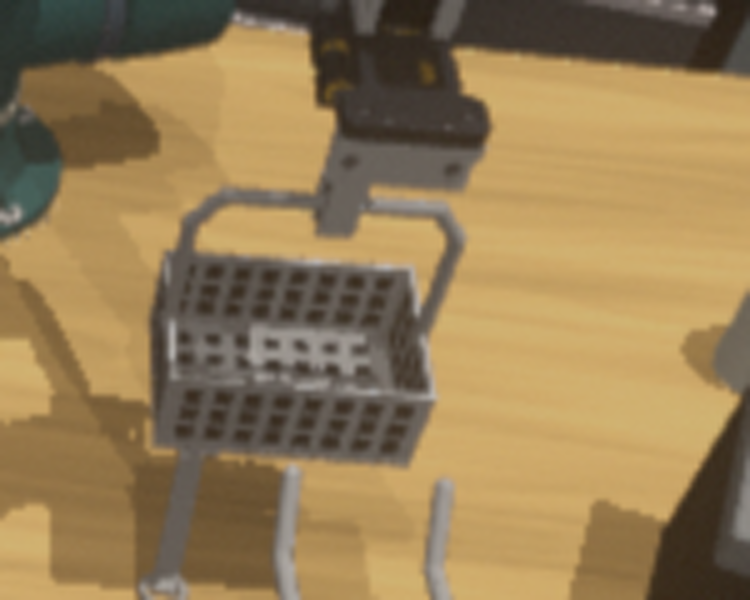

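View pics/h1_wrist.png

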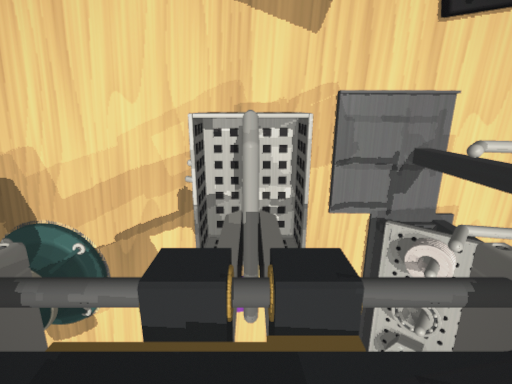

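```bash
python3 - <<'E'
from h import *
i=ctrl.camera_info("wrist")
print([proj(i,p).round(1) for p in [(.533,.224,.2516),(.5285,.299,.252)]])
plan([0.49,0.260,.285],down(0.06),maxmm=30)
E
```

```text
[array([454. , 241.6]), array([473. , 147.8])]
from [0.3692 0.24   0.2796] dist 0.1226 ang 1.27 rows 5
[[0.026, 0.243, -0.016], [-0.0007, 0.0, -0.0001]]
[[0.026, 0.243, -0.015], [-0.0007, 0.0, -0.0001]]
[[0.026, 0.243, -0.014], [-0.0007, 0.0, -0.0001]]
[[0.026, 0.244, -0.013], [-0.0007, 0.0, -0.0001]]
[[0.026, 0.244, -0.012], [-0.0007, 0.0, -0.0001]]
```

Request:
carry_out(commands=[[[0.03, 0.15, -0.03], [-0.0008, 0, 0], 0], [[0.03, 0.24, -0.03], [-0.0008, 0, 0], 0], [[0.03, 0.24, -0.02], [-0.0008, 0, 0], 0], [[0.03, 0.24, -0.02], [-0.0008, 0, 0], 0], [[0.03, 0.2, -0.02], [-0.0008, 0, 0], 0], [[0.02, 0.1, -0.02], [0, 0, 0], 0], [[0, 0, 0], [0, 0, 0], 0], [[0, 0, 0], [0, 0, 0], 0]])

```text
clock: 48.95
ee_pos: [0.4976, 0.256, 0.2917]
tool_rot: [2.17, 2.261, 0.006]
ft_force: [-0.5, -0.6, -3.1]
grip_width: 0.0085
```

```bash
python3 - <<'E'
from h import *
st()
plan([0.5595,0.2635,.280],down(0.06),maxmm=25)
E
```

```text
t 48.95 p [0.4976 0.256  0.2917] z [ 0.008 -0.003 -1.   ] y [0.999 0.041 0.008] F [-0.5 -0.6 -3.1] w 0.0085
from [0.4976 0.256  0.2917] dist 0.0635 ang 1.17 rows 3
[[0.017, 0.207, 0.041], [0.0004, 0.0002, -0.001]]
[[0.015, 0.207, 0.04], [0.0004, 0.0002, -0.001]]
[[0.014, 0.207, 0.039], [0.0004, 0.0002, -0.001]]
```

Request:
carry_out(commands=[[[0.02, 0.15, 0.01], [0.0004, 0, -0.001], 0], [[0.02, 0.2, 0.01], [0.0004, 0, -0.001], 0], [[0.01, 0.15, 0.01], [0, 0, -0.001], 0], [[0.01, 0.1, 0.01], [0, 0, 0], 0], [[0, 0, 0], [0, 0, 0], 0], [[0, 0, 0], [0, 0, 0], 0]])

```text
clock: 49.55
ee_pos: [0.5568, 0.2624, 0.2879]
tool_rot: [2.154, 2.284, -0.004]
ft_force: [-0.9, -0.8, -2.6]
grip_width: 0.0088
```

```bash
python3 - <<'E'
from h import *
st()
plan([0.5595,0.2635,.24],down(0.06),maxmm=25)
for n in ("scene","side"):
  im=ctrl.capture(n);cv2.imwrite(f"pics/h2_{n}.png",im[:,:,::-1])
  if n=="scene": crop(im,310,120,430,240,5,"pics/h2_sc.png")
  else: crop(im,100,160,260,330,3.5,"pics/h2_sd.png")
E
```

```text
t 49.55 p [0.5568 0.2624 0.2879] z [ 0.    -0.004 -1.   ] y [ 0.998  0.059 -0.   ] F [-0.9 -0.8 -2.6] w 0.0088
from [0.5568 0.2624 0.2879] dist 0.048 ang 0.24 rows 2
[[0.005, 0.014, 0.24], [-0.0, 0.0003, -0.0001]]
[[0.005, 0.014, 0.24], [-0.0, 0.0003, -0.0001]]
```

View pics/h2_sc.png

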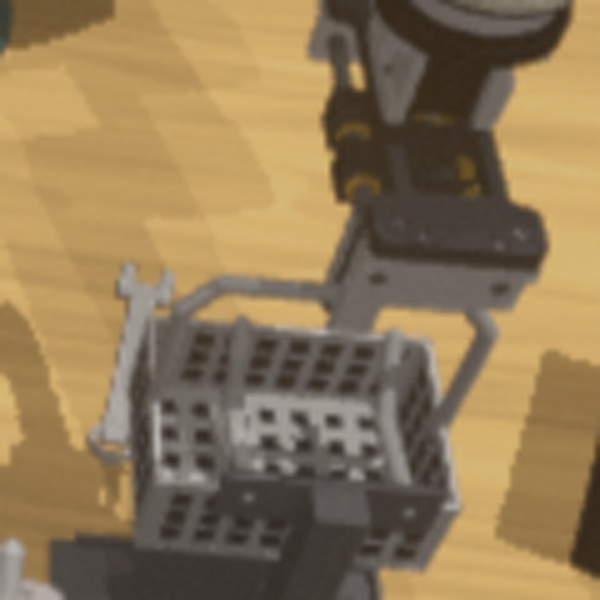

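View pics/h2_sd.png

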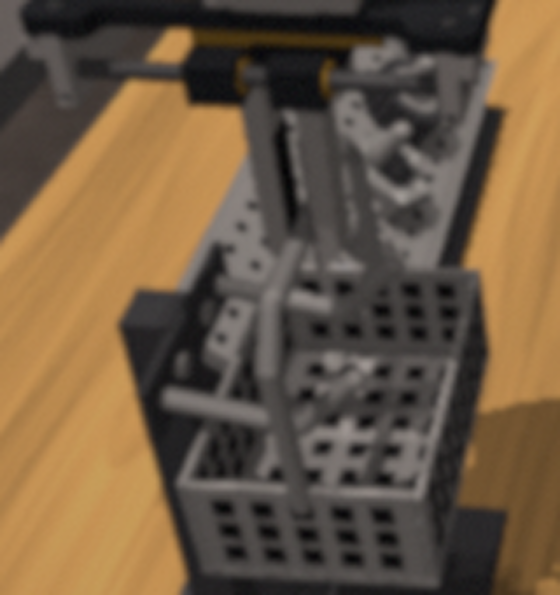

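The bow straddles both prongs with the bar above them. Lowering.

Request:
carry_out(commands=[[[0.01, 0.03, 0.12], [0, 0, 0], 0], [[0, 0.01, 0.12], [0, 0, 0], 0], [[0, 0, 0.1], [0, 0, 0], 0], [[0, 0, 0], [0, 0, 0], 0], [[0, 0, 0], [0, 0, 0], 0]])

```text
clock: 50.15
ee_pos: [0.5588, 0.2638, 0.2507]
tool_rot: [2.152, 2.285, -0.006]
ft_force: [-0.8, 0.1, -3.2]
grip_width: 0.0092
```

```bash
python3 - <<'E'
from h import *
st()
plan([0.5595,0.2635,.2126],down(0.06),maxmm=25)
E
```

```text
t 50.15 p [0.5588 0.2638 0.2507] z [-0.001 -0.004 -1.   ] y [ 0.998  0.06  -0.001] F [-0.8  0.1 -3.2] w 0.0092
from [0.5588 0.2638 0.2507] dist 0.0381 ang 0.24 rows 2
[[-0.001, 0.003, 0.191], [-0.0001, 0.0003, 0.0]]
[[-0.001, 0.003, 0.191], [-0.0001, 0.0003, 0.0]]
```

Request:
carry_out(commands=[[[0, 0.01, 0.1], [0, 0, 0], 0], [[0, 0, 0.1], [0, 0, 0], 0], [[0, 0, 0.08], [0, 0, 0], 0], [[0, 0, 0], [0, 0, 0], 0], [[0, 0, 0], [0, 0, 0], 0]])

```text
clock: 50.65
ee_pos: [0.5598, 0.2637, 0.22]
tool_rot: [2.152, 2.286, -0.006]
ft_force: [-0.3, 0.1, -2.3]
grip_width: 0.0088
```

```bash
python3 - <<'E'
from h import *
st()
plan([0.5595,0.2635,.2126],down(0.06),maxmm=25)
E
```

```text
t 50.65 p [0.5598 0.2637 0.22  ] z [-0.001 -0.004 -1.   ] y [ 0.998  0.06  -0.001] F [-0.3  0.1 -2.3] w 0.0088
from [0.5598 0.2637 0.22  ] dist 0.0074 ang 0.25 rows 1
[[-0.002, -0.003, 0.074], [-0.0002, 0.0007, 0.0]]
```

Request:
carry_out(commands=[[[0, 0, 0.04], [0, 0, 0], 0], [[0, 0, 0.03], [0, 0, 0], 0], [[0, 0, 0], [0, 0, 0], 0], [[0, 0, 0], [0, 0, 0], 0]])

```text
clock: 51.05
ee_pos: [0.5612, 0.2639, 0.2149]
tool_rot: [2.151, 2.283, 0.001]
ft_force: [-0.1, 0.5, -3.4]
grip_width: 0.0091
```

```bash
python3 - <<'E'
from h import *
st()
plan([0.5595,0.2635,.2126],down(0.06),maxmm=25)
E
```

```text
t 51.05 p [0.5612 0.2639 0.2149] z [ 0.004 -0.003 -1.   ] y [0.998 0.06  0.004] F [-0.1  0.5 -3.4] w 0.0091
from [0.5612 0.2639 0.2149] dist 0.0029 ang 0.27 rows 1
[[-0.003, -0.017, 0.023], [0.0006, 0.0005, -0.0001]]
```

Request:
carry_out(commands=[[[0, -0.01, 0.025], [0, 0, 0], 0], [[0, 0, 0.02], [0, 0, 0], 0], [[0, 0, 0], [0, 0, 0], 0], [[0, 0, 0], [0, 0, 0], 0]])

```text
clock: 51.45
ee_pos: [0.5624, 0.2642, 0.2133]
tool_rot: [2.148, 2.28, 0.012]
ft_force: [1.4, 0.6, -0.3]
grip_width: 0.0088
```

```bash
python3 - <<'E'
from h import *
st()
E
```

```text
t 51.45 p [0.5624 0.2642 0.2133] z [ 0.012 -0.001 -1.   ] y [0.998 0.059 0.012] F [ 1.4  0.6 -0.3] w 0.0088
```

Contact reached: the load dropped from about 3 N to 0 with the bar at z≈0.231. I'll open part-way, because the plate is close, and then rise.

Request:
carry_out(commands=[[[0, 0, 0], [0, 0, 0], 0.15], [[0, 0, 0], [0, 0, 0], 0.25], [[0, 0, 0], [0, 0, 0], 0.4], [[0, 0, 0], [0, 0, 0], 0.4], [[0, 0, 0], [0, 0, 0], 0.4], [[0, 0, 0], [0, 0, 0], 0.4], [[0, 0, 0], [0, 0, 0], 0.4]])

```text
clock: 52.15
ee_pos: [0.561, 0.2644, 0.2136]
tool_rot: [2.149, 2.282, 0.009]
ft_force: [0.1, -0.2, 0.0]
grip_width: 0.038
```

```bash
python3 - <<'E'
from h import *
st()
im=ctrl.capture("side");crop(im,100,160,260,330,3.5,"pics/h3_sd.png")
im=ctrl.capture("wrist");cv2.imwrite("pics/h3_w.png",im[:,:,::-1])
E
```

```text
t 52.15 p [0.561  0.2644 0.2136] z [ 0.009 -0.001 -1.   ] y [0.998 0.06  0.009] F [ 0.1 -0.2  0. ] w 0.038
```

View pics/h3_sd.png

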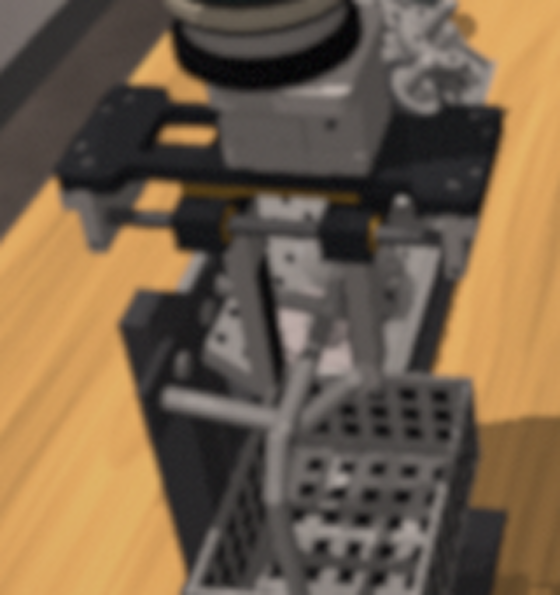

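View pics/h3_w.png

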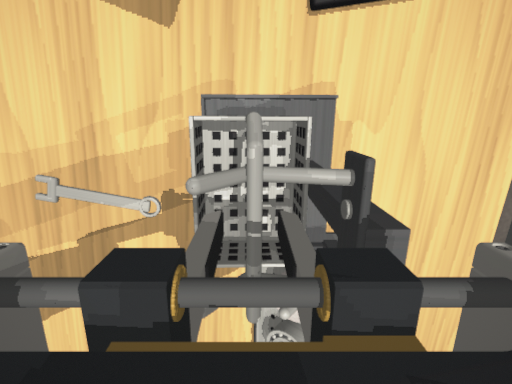

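Bar lies in the hollow. Rising straight up.

Request:
carry_out(commands=[[[0, 0, -0.1], [0, 0, 0], 0.4], [[0, 0, -0.15], [0, 0, 0], 0.4], [[0, 0, -0.2], [0, 0, 0], 0.4], [[0, 0, -0.25], [0, 0, 0], 0.4], [[0, 0, -0.25], [0, 0, 0], 0.4], [[0, 0, -0.25], [0, 0, 0], 0.4], [[0, 0, -0.1], [0, 0, 0], 0.4], [[0, 0, 0], [0, 0, 0], 0.4]])

```text
clock: 53.05
ee_pos: [0.5593, 0.2643, 0.3521]
tool_rot: [2.149, 2.281, 0.011]
ft_force: [0.3, 0.1, -0.0]
grip_width: 0.0377
```

Request:
carry_out(commands=[[[0.05, -0.4, 0], [0, 0, 0], 0.4], [[0.05, -0.4, 0], [0, 0, 0], 0.4], [[0.05, -0.4, 0], [0, 0, 0], 0.4], [[0.05, -0.4, 0], [0, 0, 0], 0.4], [[0.05, -0.4, 0], [0, 0, 0], 0.4], [[0, 0, 0], [0, 0, 0], 0.4], [[0, 0, 0], [0, 0, 0], 0.4], [[0, 0, 0], [0, 0, 0], 0.4]])

```text
clock: 53.85
ee_pos: [0.3513, 0.2762, 0.3375]
tool_rot: [2.155, 2.284, -0.016]
ft_force: [0.5, 0.4, 0.1]
grip_width: 0.038
```

```bash
python3 - <<'E'
from h import *
st()
im=ctrl.capture("side");cv2.imwrite("pics/f_side.png",im[:,:,::-1]);crop(im,100,100,350,380,2.1,"pics/f_sd.png")
im2=ctrl.capture("side");print(np.abs(im[150:384,100:260].astype(int)-im2[150:384,100:260]).max())
im=ctrl.capture("scene");cv2.imwrite("pics/f_scene.png",im[:,:,::-1]);crop(im,150,150,420,300,2.9,"pics/f_sc.png")
E
```

```text
t 53.85 p [0.3513 0.2762 0.3375] z [-0.006 -0.008 -1.   ] y [ 0.998  0.058 -0.007] F [0.5 0.4 0.1] w 0.038
18
```

View pics/f_sd.png

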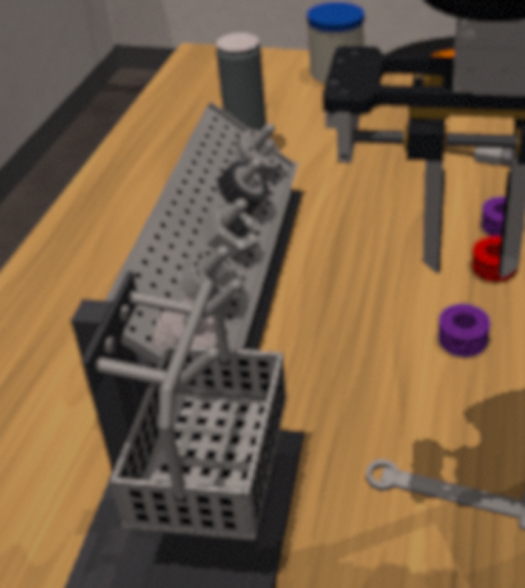

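View pics/f_sc.png

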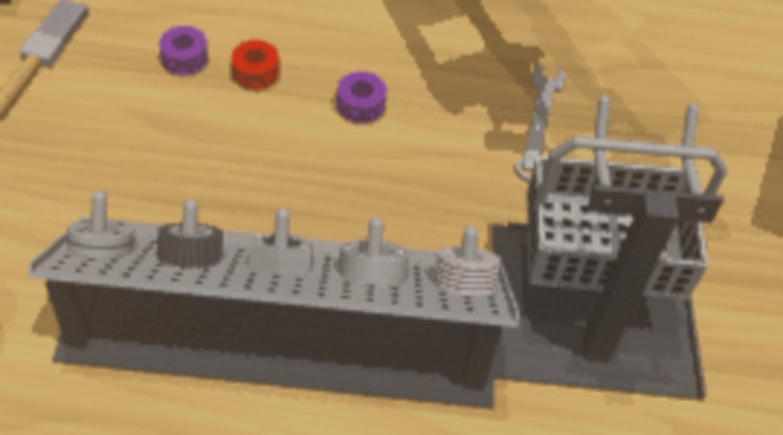

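Request:
carry_out(commands=[[[0, 0, 0], [0, 0, 0], 0.4], [[0, 0, 0], [0, 0, 0], 0.4], [[0, 0, 0], [0, 0, 0], 0.4], [[0, 0, 0], [0, 0, 0], 0.4], [[0, 0, 0], [0, 0, 0], 0.4], [[0, 0, 0], [0, 0, 0], 0.4], [[0, 0, 0], [0, 0, 0], 0.4], [[0, 0, 0], [0, 0, 0], 0.4]])

```text
clock: 54.8
ee_pos: [0.3543, 0.2759, 0.3363]
tool_rot: [2.16, 2.281, -0.02]
ft_force: [-1.1, 0.2, 0.5]
grip_width: 0.0378
```

```bash
python3 - <<'E'
from h import *
old=cv2.imread("pics/f_scene.png")
im=ctrl.capture("scene");j=ctrl.camera_info("scene")
d=np.abs(old[150:300,150:400,::-1].astype(int)-im[150:300,150:400]).max(2);print("changed px>25 since:",(d>25).sum())
x0,y0,x1,y1,s=165,195,335,275,4.6
c=cv2.resize(im[y0:y1,x0:x1,::-1],None,fx=s,fy=s,interpolation=cv2.INTER_CUBIC)
up=np.array([.766,.04,.643])
for k,(t,bore) in enumerate([(30,27),(26,36),(24,34),(28,28),(22,32)]):
    for o in (0,):
        C=root(k)+PA*t/1e3
        u=(proj(j,C)-[x0,y0]+.5)*s
        cv2.circle(c,tuple(u.astype(int)),3,(0,0,255),-1)
        u=(proj(j,root(k)+PA*.06)-[x0,y0]+.5)*s
        cv2.circle(c,tuple(u.astype(int)),3,(0,255,0),-1)
cv2.imwrite("pics/fchk.png",c)
E
```

```text
changed px>25 since: 70
```

View pics/fchk.png

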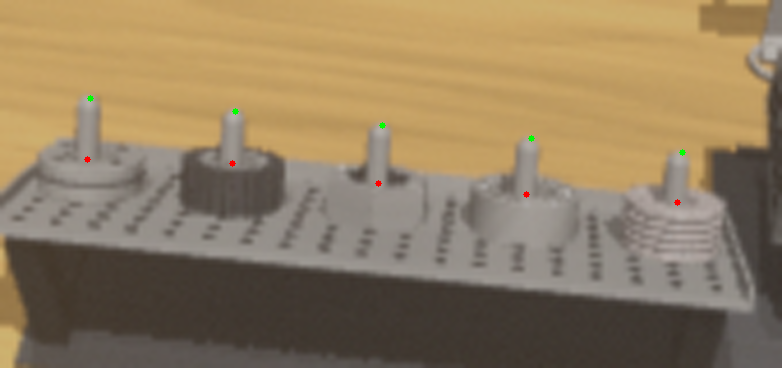

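```bash
python3 - <<'E'
from h import *
import time
a=ctrl.capture("scene");sa=ctrl.capture("side")
for _ in range(6): ctrl.capture("wrist")
b=ctrl.capture("scene");sb=ctrl.capture("side")
for n,x,y in(("scene",a,b),("side",sa,sb),("old",cv2.imread("pics/f_scene.png")[:,:,::-1],b)):
    d=np.abs(x.astype(int)-y).max(2)>25;ys,xs=np.nonzero(d)
    print(n,d.sum(), (xs.min(),xs.max(),ys.min(),ys.max()) if d.any() else "")
    r=d[150:300,320:410] if n!="side" else d[220:384,100:250];print("basket region",r.sum())
crop(b,320,150,410,260,5,"pics/bkf.png")
crop(sb,130,220,260,370,4,"pics/bks.png")
crop(sb,180,160,270,290,4.5,"pics/rks.png")
E
```

```text
scene 5 (np.int64(308), np.int64(415), np.int64(44), np.int64(169))
basket region 0
side 0 
basket region 0
old 437 (np.int64(249), np.int64(432), np.int64(5), np.int64(203))
basket region 34
```

View pics/bkf.png

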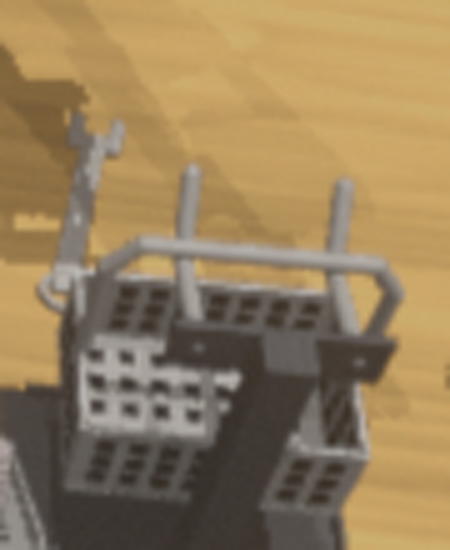

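View pics/bks.png

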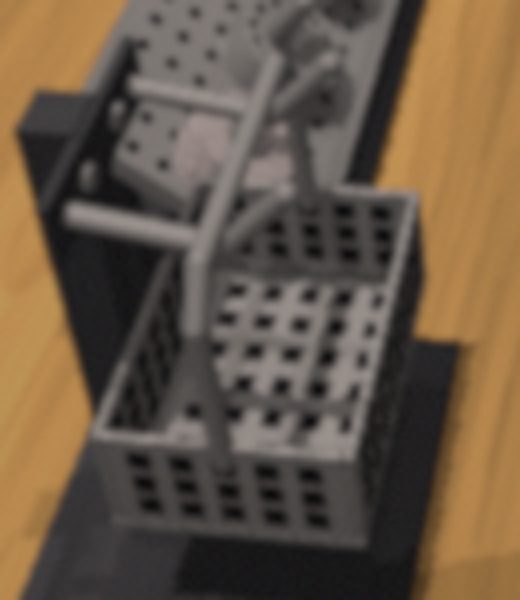

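View pics/rks.png

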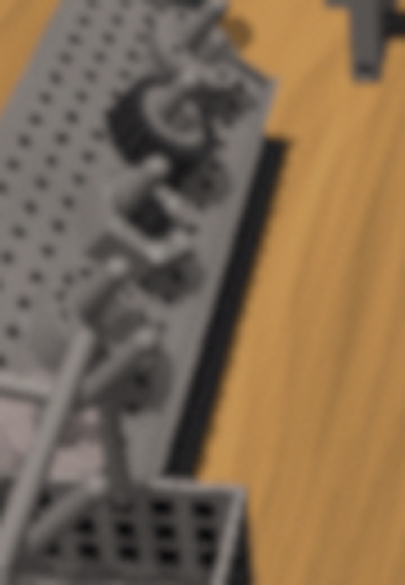

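```bash
python3 - <<'E'
from h import *
im=ctrl.capture("side");j=ctrl.camera_info("side")
x0,y0,x1,y1,s=170,150,270,280,6
c=cv2.resize(im[y0:y1,x0:x1,::-1],None,fx=s,fy=s,interpolation=cv2.INTER_CUBIC)
x=np.cross([-.0577,.998,0],PA)  # slope axis
if x[2]<0:x=-x
y=np.cross(PA,x)
for k,(t,bore,od) in enumerate([(30,27,59),(26,36,66),(24,34,62),(28,28,62),(22,32,64)]):
    sag=(bore-14)/2e3
    for h,col in ((0,(255,0,0)),(t/1e3,(0,0,255))):
        C=root(k)+PA*h-x*sag
        pts=np.array([(proj(j,C+od/2e3*(np.cos(a)*x+np.sin(a)*y))-[x0,y0]+.5)*s for a in np.linspace(0,2*np.pi,40)]).astype(int)
        cv2.polylines(c,[pts],True,col,1)
cv2.imwrite("pics/fchk2.png",c)
E
```

```text
(no output)
```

View pics/fchk2.png

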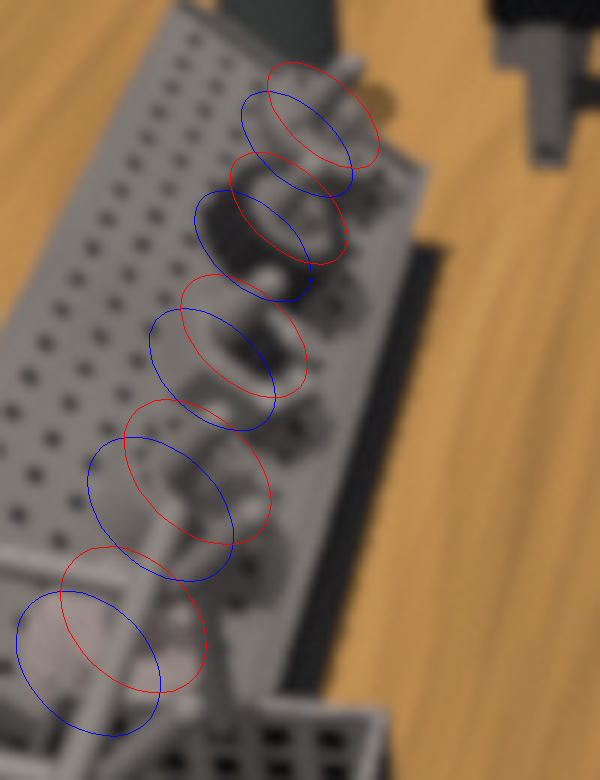

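The flush outlines computed for fully seated rings match the image (the gear's edge follows them closely). The basket doesn't move between frames. Handing in.

```bash
python3 -c "
from h import *
st();print(ctrl.sign_off())"
```

```text
t 55.4 p [0.3544 0.2759 0.3362] z [-0.009 -0.01  -1.   ] y [ 0.998  0.054 -0.009] F [0.  0.1 0.8] w 0.0373
the job is handed in; nothing more can be done
None
```

The job is done and handed in at 55.4 s of 210 s. All five rings were on the bench and now hang one to a peg: pulley on peg 1, bearing on 2, hub nut on 3, gear on 4 and spacer on 5. After the rings, I hung the empty basket by its handle in the hollow of the double hook.

**Last checks:**
- **Rings:** outlines computed for rings fully against the board matched the scene and side views to within a few millimetres. The match was clearest for the gear. The views cannot resolve a gap smaller than that, and I did not press the rings down after letting go.
- **Basket:** it looks level, and its pixels did not change between frames about 0.4 s apart. The load came off the gripper before I opened it.
- **Arm:** it stood clear with no contact force.
- **Bystanders:** I never touched the spray can, brush, wrench or the purple and red look-alikes. The last views show nothing moved, but I did not measure their positions again.

No check failed. I saw no sign of a part being knocked aside or of the grip slackening.

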